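# Load the deburring rail and charge the stones

### The job

Slide every aluminium casting, pointed nose first, into the loading rail from its open entry until the whole casting is under the yellow lips, and tip all the deburring stones out of the scoop through the orange funnel into the clear tube, then close the funnel with its green lid, knob up. Only when all castings and stones are in and the lid is on, throw the run lever fully over to on. Finish with the empty scoop standing upright back on its blue mat, and leave the other things on the bench where they are.

Things in the scene. Friction and masses are not known exactly. Their poses are not given: they have to be found in the camera images.
- casting0: Arrow-shaped aluminium casting, 0.2 kg, 2 or 3 present. Base 10 mm thick, 80 mm long: a rectangle 52 (x) by 56 mm (y), then a 28 mm pointed nose at +x. Upright rib to hold it by: 44 mm (x), 14 mm thick (y), up to 70 mm above the underside. Origin: underside, centre of rectangle and rib (nose tip at x = +54 mm); z up.
- casting1: Arrow-shaped aluminium casting, 0.2 kg, 2 or 3 present. Base 10 mm thick, 80 mm long: a rectangle 52 (x) by 56 mm (y), then a 28 mm pointed nose at +x. Upright rib to hold it by: 44 mm (x), 14 mm thick (y), up to 70 mm above the underside. Origin: underside, centre of rectangle and rib (nose tip at x = +54 mm); z up.
- casting2: Arrow-shaped aluminium casting, 0.2 kg, 2 or 3 present. Base 10 mm thick, 80 mm long: a rectangle 52 (x) by 56 mm (y), then a 28 mm pointed nose at +x. Upright rib to hold it by: 44 mm (x), 14 mm thick (y), up to 70 mm above the underside. Origin: underside, centre of rectangle and rib (nose tip at x = +54 mm); z up.
- rail: Fixed rail: dark plate 390 x 100 x 6 mm, blue walls 66 mm apart; two yellow lips overhang the channel, undersides 26 mm and tops 32 mm above the table, a 30 mm slot between them for the rib. Origin: underside, centre line, mid lips; x = slide direction: open entry at -130 mm, stop at +130 mm. Open apron from x -250 to -130 mm, with flared blue guides 24 mm tall from x -182 mm.
- rail_stop (a point): Centre of the channel's end, on the face of the red stop, on the plate's upper face.
- hopper: Fixed dosing tube with an orange funnel: clear tube of 58 mm outer and 50 mm inner diameter, 100 mm tall, on a 100 mm square plate; the funnel widens from the tube's top to 140 mm outer diameter (132 mm inner) at 150 mm. Origin: underside, on the axis.
- tube_floor (a point): Centre of the tube's inner floor, 5 mm above the table.
- lid: Green lid of the funnel, 0.15 kg: disc 146 mm across and 5 mm thick with a plug below it (104 mm across, 8 mm deep, goes into the funnel mouth) and a black knob 24 mm across on top, from 13 to 55 mm above the origin. Origin: centre of the plug's underside; z up, to the knob. Starts on the bench, knob up; seated, the disc lies on the funnel rim, origin 142 mm above the table.
- mat: Fixed thin blue mat, 150 x 105 x 3 mm, the scoop's place. Origin: centre of its underside; x along its length.
- scoop: Steel scoop, 0.25 kg: tray x -60 to +45 mm, 78 mm wide, floor 4 mm, side and back walls 30 mm tall, open mouth at -x; upright red grip at the back, 20 (x) by 24 mm (y), up to 90 mm, centred at x = +55 mm. Origin: underside, y centre. Starts level on the mat, holding the stones; tipped mouth down by 50 to 60 degrees it empties.
- stone0: Terracotta coloured ceramic deburring stone, a short cylinder 22 mm across and 16 mm tall, 15 g. Origin: centre of one end face, z along its axis. Starts in the scoop; 3 to 5 are present.
- stone1: Terracotta coloured ceramic deburring stone, a short cylinder 22 mm across and 16 mm tall, 15 g. Origin: centre of one end face, z along its axis. Starts in the scoop; 3 to 5 are present.
- stone2: Terracotta coloured ceramic deburring stone, a short cylinder 22 mm across and 16 mm tall, 15 g. Origin: centre of one end face, z along its axis. Starts in the scoop; 3 to 5 are present.
- stone3: Terracotta coloured ceramic deburring stone, a short cylinder 22 mm across and 16 mm tall, 15 g. Origin: centre of one end face, z along its axis. Starts in the scoop; 3 to 5 are present.
- stone4: Terracotta coloured ceramic deburring stone, a short cylinder 22 mm across and 16 mm tall, 15 g. Origin: centre of one end face, z along its axis. Starts in the scoop; 3 to 5 are present.
- lever (a joint): Run lever, a red toggle on a grey block: 0 = off, leaning towards the robot (the block's -x); 1.0 = on, leaning over to the block's +x. Stays where it is left.
- lever_tip (a point): Tip of the run lever, 80 mm from its pivot.
- lever_base: Fixed grey block of the run lever; origin: centre of its underside, axes: the lever swings in its x-z plane.
- oil_bottle: Bystander: yellow bottle with a red cap, 60 mm across, 120 mm tall. Leave it where it is.
- mug: Bystander: blue mug, 76 mm across, 80 mm tall. Leave it where it is.
- hammer: Bystander: hammer lying on the table. Leave it where it is.
- brush: Bystander: brush lying on the table. Leave it where it is.
- disc: Bystander: tan abrasive disc, 100 mm across, 20 mm thick, lying flat. Leave it where it is.
- tin: Bystander: steel tin, 64 mm across, 75 mm tall. Leave it where it is.
There are look-alikes about, which are no part of the job. Leave any pink or purple look-alike of the casting2 alone.

How it is judged:
On the way, in this order (a step that is already met when the one before it is completed fails the run):
1. all castings are under the lips of the rail, nose first, and all stones in the tube, the lid seated on the funnel, with the run lever still off (x of casting0 in the frame of rail between -0.107 and 0.085 m and z of casting0 in the frame of rail between 0 and 0.012 m and y of casting0 in the frame of rail between -0.012 and 0.012 m and x of rail_stop in the frame of casting0 above 0 m and angle between each of casting0, casting1, casting2's own z axis and vertical below 0.15 rad and angle between the x axis of each of casting0, casting1, casting2 and the x axis of rail, either way round below 0.2 rad and x of casting1 in the frame of rail between -0.107 and 0.085 m and z of casting1 in the frame of rail between 0 and 0.012 m and y of casting1 in the frame of rail between -0.012 and 0.012 m and x of rail_stop in the frame of casting1 above 0 m and x of casting2 in the frame of rail between -0.107 and 0.085 m and z of casting2 in the frame of rail between 0 and 0.012 m and y of casting2 in the frame of rail between -0.012 and 0.012 m and x of rail_stop in the frame of casting2 above 0 m and horizontal distance between each of stone0, stone1, stone2, stone3, stone4 and tube_floor below 0.027 m and height (world z) of each of stone0, stone1, stone2, stone3, stone4 below 0.1 m and horizontal distance between lid and hopper below 0.015 m and height (world z) of lid between 0.136 and 0.148 m and angle between lid's own z axis and vertical below 0.08 rad and value of joint lever below 0.4 rad), for 0.2 s.
2. the run lever is thrown to on (value of joint lever above 0.8 rad), for 0.2 s.
At the end, for the whole second after the job is handed in: Castings flat and wholly under the lips (3 mm tolerance), nose to the stop within 0.2 rad; stones in the tube, below the funnel; lid level on the rim within 15 mm; lever past 0.8 rad; scoop level on the mat within 50 mm (x) and 40 mm (y) of its centre; all released, at rest (x of casting0 in the frame of rail between -0.107 and 0.085 m and z of casting0 in the frame of rail between 0 and 0.012 m and y of casting0 in the frame of rail between -0.012 and 0.012 m and x of rail_stop in the frame of casting0 above 0 m and angle between each of casting0, casting1, casting2's own z axis and vertical below 0.15 rad and angle between the x axis of each of casting0, casting1, casting2 and the x axis of rail, either way round below 0.2 rad and x of casting1 in the frame of rail between -0.107 and 0.085 m and z of casting1 in the frame of rail between 0 and 0.012 m and y of casting1 in the frame of rail between -0.012 and 0.012 m and x of rail_stop in the frame of casting1 above 0 m and x of casting2 in the frame of rail between -0.107 and 0.085 m and z of casting2 in the frame of rail between 0 and 0.012 m and y of casting2 in the frame of rail between -0.012 and 0.012 m and x of rail_stop in the frame of casting2 above 0 m and horizontal distance between each of stone0, stone1, stone2, stone3, stone4 and tube_floor below 0.027 m and height (world z) of each of stone0, stone1, stone2, stone3, stone4 below 0.1 m and horizontal distance between lid and hopper below 0.015 m and height (world z) of lid between 0.136 and 0.148 m and angle between lid's own z axis and vertical below 0.08 rad and linear speed of each of casting0, casting1, casting2, scoop, lid below 0.02 m/s and value of joint lever above 0.8 rad and x of scoop in the frame of mat between -0.05 and 0.05 m and y of scoop in the frame of mat between -0.04 and 0.04 m and height (world z) of scoop below 0.012 m and angle between scoop's own z axis and vertical below 0.12 rad); the robot touches nothing.
It fails at once if a bystander is disturbed (moved more than 50 mm) (distance of any of oil_bottle, mug, hammer, brush, disc, tin from where it was at the start of the episode above 0.05 m).
Of casting0, casting1, casting2 only 2 to 3 are there at a start; the rules pass over those that are not, and their reading is None.
Of stone0, stone1, stone2, stone3, stone4 only 3 to 5 are there at a start; the rules pass over those that are not, and their reading is None.
At some moment in a run one of casting0, casting1, casting2 may be knocked a few centimetres aside while the robot is not near it.
It also fails if it takes over 210 s, if anything falls off the work surface, if the arm or the gripper's body presses on something with over 40 N, if the wrist force passes 120 N, or if a joint passes its speed limit or range.

### The arm

A 7-joint arm with a two-finger parallel gripper is mounted at the origin on the work surface. World frame = base frame: x ahead of the robot, y to its left, z up, the work surface at z = 0. Lengths are in m, angles in rad, forces in N, time in s.
With the tool pointing down it reaches from about 0.4 to 0.85 m from the base axis. Payload 10.4 kg.
Tool frame: the origin (TCP) lies midway between the tips of the shut fingers; the grasp point (between the pads) lies 19 mm behind it; z points along the fingers, y is the direction in which the jaws open and shut (so a half turn about z gives the same grasp; the last joint's range is limited). The gripper opens to 85 mm and grips with 20 to 120 N. Pads are 22 mm wide; open, the fingers measure 114 mm over their backs; the gripper's body (76 mm by 85 mm) begins 54 mm behind the grasp point. The pads swing forward as they close: fully open they stand 13 mm farther back than shut.
Start: joints at [-1.19, 0.332, -0.065, 1.46, 0.022, 1.35, -0.088], TCP at [0.246, 0.575, 0.231] pointing down, gripper open.
Joint ranges: [-2.6, 2.6], [-0.5, 2.12], [-1.47, 1.34], [0.16, 2.42], [-1.27, 4.41], [0.06, 2.06], [-2.6, 2.6]. Speed limits (rad/s): [2.22, 2.22, 2.79, 2.79, 3.14, 3.14, 3.14].

### API

Orientations are given as a unit quaternion [x, y, z, w].
In Python, from workcell import get_obs, camera, calibration, hand_in gives the robot as it stands.
- The arm moves only by the shell command python3 -m handwheel 'ROWS' [FORCE]. ROWS is JSON, a list of rows, each an object with "jaw": the finger opening in mm, from 0 to 85.4; "delta_pos": the shift along the tool's x, y, z scaled (see below), a list of three; "turn": the turn about the tool's z scaled (see below). In form: [{"jaw": jaw, "delta_pos": [tx, ty, tz], "turn": turn}, ...]. A call has 1 to 10 rows; each row is the pose to reach, as a shift and turn from the pose commanded when the call began, along the tool's axes at that moment, turning the shorter way round; what a row does not reach only later rows make up. The controller multiplies each number of a shift by 1 m and each number of a turn by pi rad. A row lasts 1/12 s, in which the tool goes at most 41.7 mm and 7.16 degrees, less where a joint would pass 70% of its speed; a pose out of reach is approached as far as the arm can. A call with a number of a shift or a turn outside -1 to 1 is refused whole. A call with a gripper value outside its range is refused whole. The fingers move at their own pace and stop on an object; FORCE is the grip in N (left out, the last holds). Time passes only in rows, so rows that repeat a pose let the fingers close. It gives the time, the measured TCP pose, the force and the opening at its end, in the units of the state.
- get_obs(): the state, without advancing time (a new reading comes with each control period).
- camera(name): name is "side" or "top"; returns the picture (480x640x3 uint8, red, green, blue); there is no depth.
- calibration(name): a dict with "mtx" (3x3 intrinsics, pixels), "rvec" (rotation vector, rad) and "tvec" (3), from world to camera coordinates, as OpenCV has them. Camera axes: x right, y down, z forward; pixel columns grow to the right and rows downward; lengths in m; the calibration is good to about 2 mm. A picture is of the moment at which its call begins. calibration takes no time and is no camera call.
- hand_in(): hands the job in, once; it reports no verdict.
The state is a dict: "clock": time; "joint_pos": joint angles; "joint_velocities": joint speeds; "tau": joint torques, N m; "position": TCP position; "ee_rot": TCP orientation; "ft_force": force on the tool from outside, world axes, zero at the start; "torque": the same for the moment, N m; "grip_width": opening from 0.0 (shut) to 1.0 (fully open).
Only numpy, scipy, OpenCV 4.12 (cv2) and the standard library are available. Lean on these libraries where they do the work, as an engineer would, in place of code of your own. Each camera call takes 0.05 s, during which the arm holds its last target.

## Working session

There is one attempt and no reset: what is moved stays moved. The work goes in short steps, Python scripts to look and compute and a shell command to move; the robot and the scene stay as the last step left them, time stands still between calls to the robot, and variables do not carry over. Pictures are saved under pics/ and viewed, and the job is handed in when it is done.

```bash
mkdir -p pics; ls
python3 - <<'E'
from workcell import *
import cv2
print(get_obs())
for n in("side","top"):
    im=camera(n); cv2.imwrite(f"pics/{n}0.png",im[:,:,::-1]); print(n,calibration(n))
E
```

```text
pics
{'clock': 0.0, 'joint_pos': array([-1.18959789,  0.33288358, -0.06473729,  1.46092959,  0.02160056,
        1.34990778, -0.08849582]), 'joint_velocities': array([ 0.00171945, -0.00068784, -0.00029609, -0.00162154, -0.00057192,
        0.00153123, -0.0014519 ]), 'tau': array([-5.04532400e-04, -6.25450802e+01,  4.86546883e-02, -3.91612244e+01,
        1.61372276e-02,  9.95133334e-03,  7.16555263e-06]), 'position': array([0.24540881, 0.57439673, 0.23051432]), 'ee_rot': array([ 2.00500744e-01,  9.79693288e-01, -7.06684463e-04, -1.16759805e-04]), 'ft_force': array([ 0.15599448,  0.02613459, -0.18642302]), 'torque': array([-0.01574727,  0.04873598,  0.00669722]), 'grip_width': 0.9995042621067113}
side {'mtx': array([[433.84455637,   0.        , 320.62787996],
       [  0.        , 433.84455637, 241.99394606],
       [  0.        ,   0.        ,   1.        ]]), 'rvec': array([ 2.42763464, -0.17866128,  0.0404615 ]), 'tvec': array([-0.50323212,  0.13805256,  1.08098932])}
top {'mtx': array([[521.15203856,   0.        , 319.97372123],
       [  0.        , 521.15203856, 229.48616551],
       [  0.        ,   0.        ,   1.        ]]), 'rvec': array([ 2.15382748, -2.17237625,  0.113838  ]), 'tvec': array([0.03625374, 0.52157071, 1.28491035])}
```

View pics/side0.png

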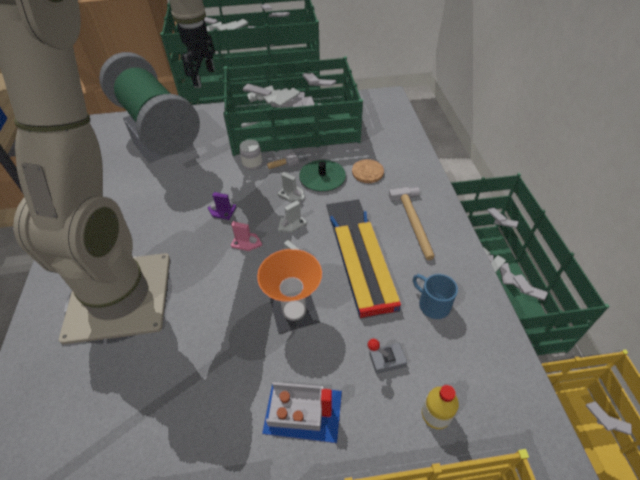

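View pics/top0.png

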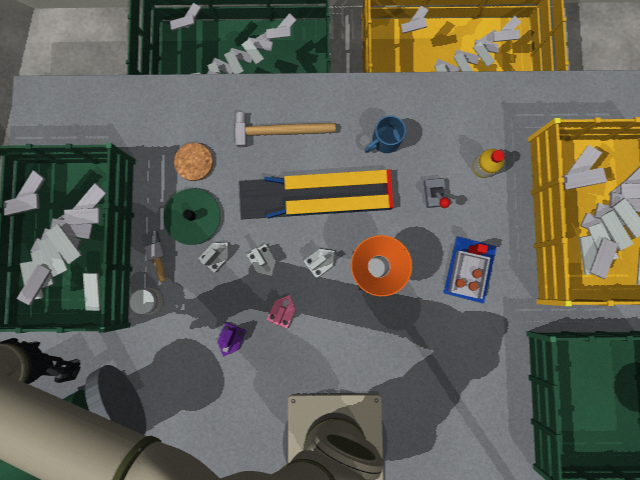

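The top view shows three grey castings at about (214,257), (260,257) and (320,262). The pink (282,310) and purple (231,338) look-alikes are to be left alone. The rail is at (318,192), the funnel at (382,266), the scoop on its mat at (470,270), the lid at (193,215) and the lever at (438,195). I'll enlarge these.

```bash
cat > h.py <<'E'
import numpy as np, cv2
from workcell import *
def cam(n):
    c=calibration(n); R=cv2.Rodrigues(c["rvec"])[0]; return c["mtx"],R,np.array(c["tvec"]).ravel()
def ray(n,uv):
    K,R,t=cam(n); d=R.T@np.linalg.solve(K,np.array([uv[0],uv[1],1.])); return -R.T@t,d
def onz(n,uv,z):
    o,d=ray(n,uv); return o+d*(z-o[2])/d[2]
def proj(n,p):
    K,R,t=cam(n); q=K@(R@np.array(p,float)+t); return q[:2]/q[2]
def two(a,b): # top uv, side uv
    o1,d1=ray("top",a);o2,d2=ray("side",b)
    s=np.linalg.lstsq(np.c_[d1,-d2],o2-o1,rcond=None)[0]
    p,q=o1+d1*s[0],o2+d2*s[1]; return (p+q)/2,np.linalg.norm(p-q)
def crop(n,im,x0,y0,x1,y1,k,name):
    cv2.imwrite(name,cv2.resize(im[y0:y1,x0:x1,::-1],None,fx=k,fy=k,interpolation=cv2.INTER_CUBIC))
E
python3 - <<'E'
from h import *
t=cv2.imread("pics/top0.png")[:,:,::-1]; s=cv2.imread("pics/side0.png")[:,:,::-1]
crop("t",t,180,225,350,355,4.7,"pics/c1.png")
crop("t",t,400,160,520,310,4,"pics/c2.png")
crop("s",s,190,120,330,260,4.2,"pics/c3.png")
for n in("top","side"): print(ray(n,(320,240))[0])
E
```

```text
[0.37841137 0.02680849 1.33432795]
[ 0.4314418  -0.66450439  0.9017377 ]
```

View pics/c1.png

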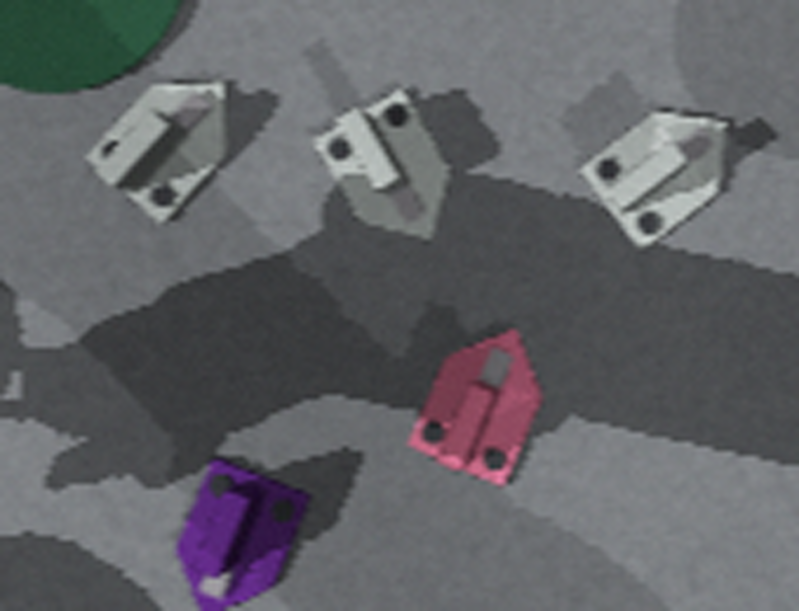

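View pics/c2.png

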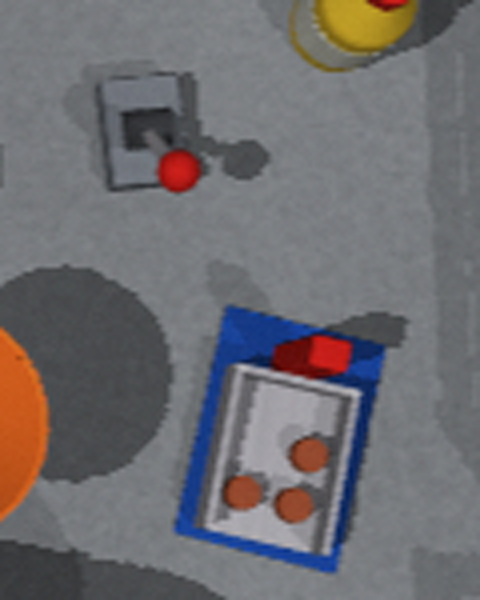

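View pics/c3.png

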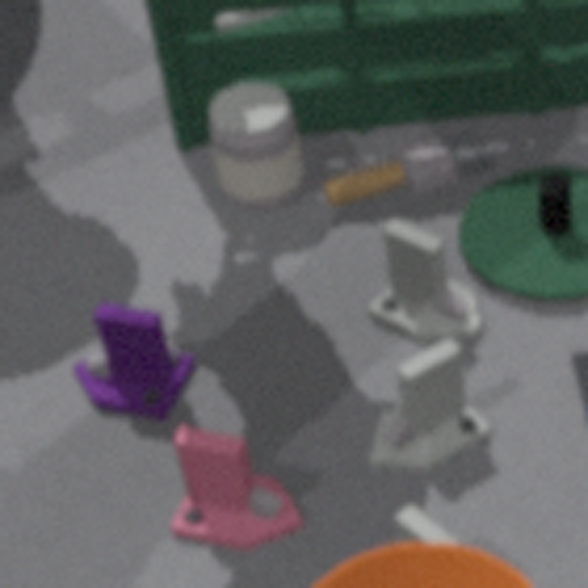

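Three castings and three stones are present. Their noses in crop 1 are at (225,84), (432,238) and (728,122). Next I'll enlarge the rail, lid and hopper.

Run:
```python
from h import *
t=cv2.imread("pics/top0.png")[:,:,::-1]; s=cv2.imread("pics/side0.png")[:,:,::-1]
crop("t",t,230,150,430,300,4,"pics/d1.png")
crop("t",t,150,170,270,270,5,"pics/d2.png")
```

```text
(no output)
```

View pics/d1.png

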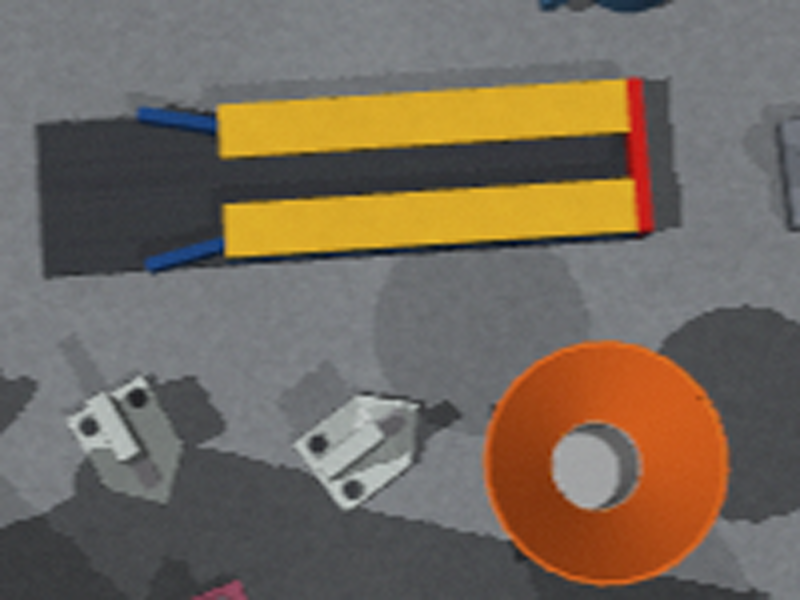

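View pics/d2.png

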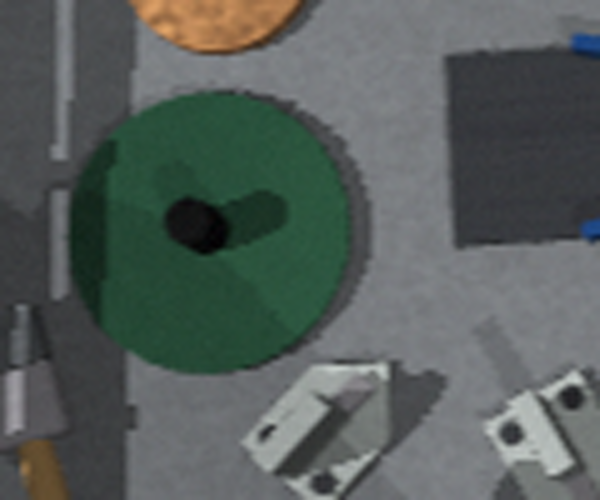

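```bash
cat > m.py <<'E'
from h import *
def picks(P,ox,oy,k): return [((x+.5)/k-.5+ox,(y+.5)/k-.5+oy) for x,y in P]
def fit2(model,pts):
    A=np.array(model,float);B=np.array(pts,float)[:,:2]
    a,b=A.mean(0),B.mean(0);U,S,V=np.linalg.svd((A-a).T@(B-b));R=V.T@np.diag([1,np.linalg.det(V.T@U.T)])@U.T
    t=b-R@a; r=np.linalg.norm((A@R.T+t)-B,axis=1); return t,np.arctan2(R[1,0],R[0,0]),r
CM=np.array([(-26,28),(-26,-28),(26,-28),(54,0),(26,28)])/1000
def casting(px,z=.01):  # back-left, back-right, shoulder right, nose, shoulder left  (seen from above, facing nose)
    return fit2(CM,[onz("top",p,z) for p in px])
def ell(mask,z):
    c=max(cv2.findContours(mask.astype(np.uint8),cv2.RETR_EXTERNAL,cv2.CHAIN_APPROX_NONE)[0],key=cv2.contourArea)
    c=cv2.convexHull(c)[:,0]; w=np.array([onz("top",p,z)[:2] for p in c.astype(float)])
    (x,y),r=cv2.minEnclosingCircle((w*1000).astype(np.float32)); m=np.linalg.lstsq(np.c_[2*w,np.ones(len(w))],(w**2).sum(1),rcond=None)[0]
    return m[:2],np.sqrt(m[2]+m[0]**2+m[1]**2)
E
python3 - <<'E'
from m import *
t=cv2.imread("pics/top0.png"); hsv=cv2.cvtColor(t,cv2.COLOR_BGR2HSV)
H,S,V=cv2.split(hsv)
C=dict(A=[(155+0-67,157),(165,222),(228,145),(225,84),(155,84)],B=[(403,90),(315,145),(345,205),(432,238),(450,170)],C=[(580,170),(642,247),(722,165),(728,122),(655,108)])
# orientation: facing nose, left = ccw
for k,P in C.items():
    p=picks(P,180,225,4.7)
    for q in (p,[p[1],p[0],p[4],p[3],p[2]]):
        a,b,r=casting(q)
        if r.max()<.02: print(k,a.round(4),np.degrees(b).round(1),(r*1000).round(1))
R=picks([(217,105),(629,79),(221,158),(633,131),(222,205),(634,181),(225,257),(640,233)],230,150,4)
W=np.array([onz("top",p,.032)[:2] for p in R])
print((W*1000).round(0).tolist())
a=W[0::2].mean(0);b=W[1::2].mean(0);print("rail",(a+b)/2,np.linalg.norm(b-a),np.degrees(np.arctan2(*(b-a)[::-1])))
m=(H<16)&(S>200)&(V>100); m[:,:345]=0;m[:,420:]=0;m[:230]=0; print("funnel",ell(m,.15))
m=(H>60)&(H<85)&(S>100); m[:,:160]=0;m[:,230:]=0;m[:180]=0;m[250:]=0; print("lid",ell(m,.013))
E
```

```text
A [0.4553 0.3035] -41.3 [0.6 0.9 3.3 3.2 1.3]
B [0.455 0.184] -151.9 [2.6 6.  9.8 3.1 1.2]
C [0.4412 0.0377] -50.0 [ 1.5  2.9 10.   6.3  2. ]
[[659.0, 122.0], [674.0, -140.0], [625.0, 120.0], [640.0, -142.0], [595.0, 119.0], [608.0, -141.0], [562.0, 117.0], [575.0, -144.0]]
rail [ 0.61734018 -0.01100419] 0.261959603898927 -86.97550367655725
funnel (array([ 0.42582407, -0.10640704]), np.float64(0.06794240964241022))
lid (array([0.56111917, 0.36099793]), np.float64(0.07151541639776615))
```

Run:
```python
from h import *
t=cv2.imread("pics/top0.png")[:,:,::-1]
t=np.clip(t.astype(float)*1.25,0,255).astype(np.uint8)
crop("t",np.ascontiguousarray(np.hstack([t[235:285,240:290],t[237:287,297:347]])),0,0,100,50,8,"pics/e1.png")
```

```text
(no output)
```

View pics/e1.png

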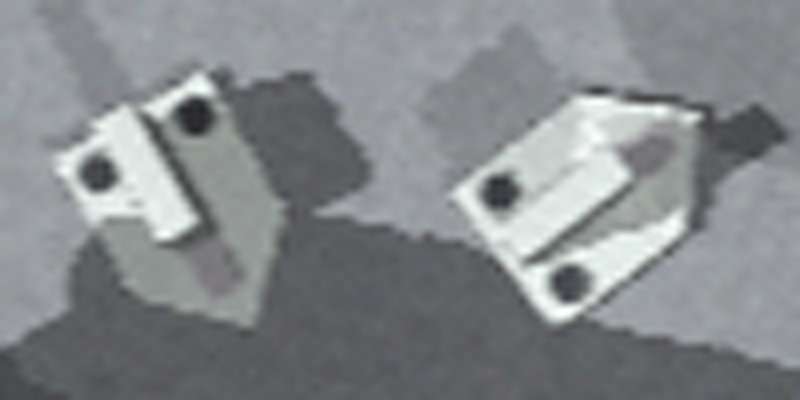

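Run:
```python
from m import *
B=picks([(205,72),(55,160),(125,285),(252,327),(285,205)],240,235,8)
C=picks([(452,195),(553,325),(688,230),(700,118),(580,92)],247,237,8)
for k,p in (("B",B),("C",C)):
    a,b,r=casting(p); print(k,a.round(4),np.degrees(b).round(1),(r*1000).round(1))
    a,b,r=casting(p,.0); print(k,a.round(4))
# rail corners via lever etc
```

```text
B [0.4547 0.1836] -150.7 [2.  2.6 3.7 0.5 0.7]
B [0.4552 0.1847]
C [0.4381 0.0389] -53.7 [1.7 2.4 1.4 2.6 0.2]
C [0.4386 0.0389]
```

```bash
cat > go.py <<'E'
import sys
from h import *
from scipy.spatial.transform import Rotation as Ro
def go(x,y,z,yaw=None):
    o=get_obs();R=Ro.from_quat(o["ee_rot"]).as_matrix();p=np.array(o["position"])
    cy=np.degrees(np.arctan2(R[1,1],R[0,1]))
    d=R.T@(np.array([x,y,z])-p)
    t=0 if yaw is None else -((yaw-cy+180)%360-180)/180
    print("pos",p.round(4),"tool-y yaw",cy.round(2),"delta",d.round(4),"turn",round(t,4),"rows",int(max(np.linalg.norm(d)/.0417,abs(t)*180/7.16))+2,"F",np.round(o["ft_force"],1),"w",round(o["grip_width"]*85.4,1),"t",round(o["clock"],1),"j7",round(o["joint_pos"][6],2))
if __name__=="__main__":
    a=[float(v) for v in sys.argv[1:]]; go(*a)
E
python3 go.py .4553 .3035 .13 48.7
```

```text
pos [0.2455 0.5744 0.2306] tool-y yaw 66.87 delta [-0.2994 -0.1666  0.1008] turn 0.1009 rows 10 F [-0.6 -0.3  0.2] w 85.7 t 0.1 j7 -0.09
```

```bash
python3 -m handwheel '[{"jaw":50,"delta_pos":[-0.2994,-0.1666,0.1008],"turn":0.1009},{"jaw":50,"delta_pos":[-0.2994,-0.1666,0.1008],"turn":0.1009},{"jaw":50,"delta_pos":[-0.2994,-0.1666,0.1008],"turn":0.1009},{"jaw":50,"delta_pos":[-0.2994,-0.1666,0.1008],"turn":0.1009},{"jaw":50,"delta_pos":[-0.2994,-0.1666,0.1008],"turn":0.1009},{"jaw":50,"delta_pos":[-0.2994,-0.1666,0.1008],"turn":0.1009},{"jaw":50,"delta_pos":[-0.2994,-0.1666,0.1008],"turn":0.1009},{"jaw":50,"delta_pos":[-0.2994,-0.1666,0.1008],"turn":0.1009},{"jaw":50,"delta_pos":[-0.2994,-0.1666,0.1008],"turn":0.1009},{"jaw":50,"delta_pos":[-0.2994,-0.1666,0.1008],"turn":0.1009}]' 40; python3 go.py .4553 .3035 .036 48.7
```

```text
clock: 0.93
position: [0.4583, 0.2975, 0.1287]
ee_rot: [0.356, 0.934, -0.002, 0.0]
ft_force: [0.2, -0.3, 0.1]
grip_width: 0.587
pos [0.4583 0.2975 0.1287] tool-y yaw 48.23 delta [0.0064 0.0028 0.0927] turn -0.0026 rows 4 F [ 0.2 -0.3  0.1] w 50.1 t 0.9 j7 0.22
```

```bash
python3 - <<'E'
from h import *
import cv2
im=camera("top"); crop("t",im,180,210,300,300,6,"pics/f1.png")
E
python3 go.py .4553 .3035 .036 48.7
```

```text
pos [0.4567 0.3007 0.1295] tool-y yaw 48.4 delta [0.0029 0.0014 0.0935] turn -0.0017 rows 4 F [-0.3  1.3 -0.1] w 49.7 t 1.0 j7 0.21
```

View pics/f1.png

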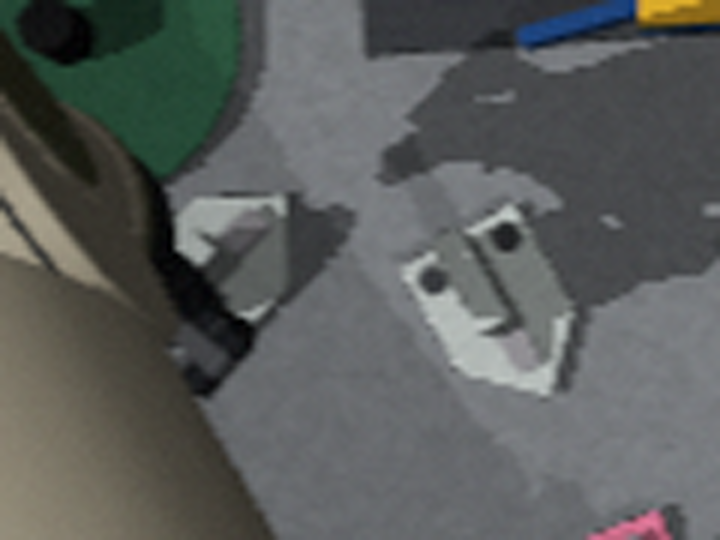

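The gripper is over casting A (crop 1 at about (240,260)), with its jaws across the rib. Going down to grip it.

```bash
python3 -m handwheel '[{"jaw":50,"delta_pos":[0,0,0.04],"turn":0},{"jaw":50,"delta_pos":[0,0,0.07],"turn":0},{"jaw":50,"delta_pos":[0,0,0.094],"turn":0},{"jaw":50,"delta_pos":[0,0,0.094],"turn":0},{"jaw":50,"delta_pos":[0,0,0.094],"turn":0},{"jaw":5,"delta_pos":[0,0,0.094],"turn":0},{"jaw":5,"delta_pos":[0,0,0.094],"turn":0},{"jaw":5,"delta_pos":[0,0,0.094],"turn":0},{"jaw":5,"delta_pos":[0,0,0.094],"turn":0},{"jaw":5,"delta_pos":[0,0,0.094],"turn":0}]' 40; python3 go.py .4553 .3035 .136 48.7
```

```text
clock: 1.82
position: [0.4563, 0.305, 0.0382]
ee_rot: [0.353, 0.936, 0.001, 0.001]
ft_force: [0.5, 0.9, 6.5]
grip_width: 0.157
pos [0.4563 0.305  0.0382] tool-y yaw 48.72 delta [-0.0002 -0.0015 -0.0978] turn 0.0001 rows 4 F [0.5 0.9 6.5] w 13.4 t 1.8 j7 0.23
```

```bash
python3 -m handwheel '[{"jaw":5,"delta_pos":[0,0,-0.03],"turn":0},{"jaw":5,"delta_pos":[0,0,-0.06],"turn":0},{"jaw":5,"delta_pos":[0,0,-0.06],"turn":0},{"jaw":5,"delta_pos":[0,0,-0.06],"turn":0}]' 60; python3 go.py .6057 .2037 .098 3
```

```text
clock: 2.15
position: [0.4563, 0.3045, 0.0982]
ee_rot: [0.353, 0.936, 0.002, 0.001]
ft_force: [-0.2, -0.1, -3.5]
grip_width: 0.152
pos [0.4563 0.3045 0.0982] tool-y yaw 48.69 delta [-0.1788  0.0229  0.0004] turn 0.2539 rows 8 F [-0.2 -0.1 -3.5] w 13.0 t 2.1 j7 0.22
```

```bash
python3 -m handwheel '[{"jaw":5,"delta_pos":[-0.04,0.005,0],"turn":0.04},{"jaw":5,"delta_pos":[-0.08,0.01,0],"turn":0.08},{"jaw":5,"delta_pos":[-0.11,0.014,0],"turn":0.12},{"jaw":5,"delta_pos":[-0.14,0.018,0],"turn":0.16},{"jaw":5,"delta_pos":[-0.16,0.02,0],"turn":0.20},{"jaw":5,"delta_pos":[-0.179,0.023,0],"turn":0.24},{"jaw":5,"delta_pos":[-0.179,0.023,0],"turn":0.254},{"jaw":5,"delta_pos":[-0.179,0.023,0],"turn":0.254},{"jaw":5,"delta_pos":[-0.179,0.023,0],"turn":0.254},{"jaw":5,"delta_pos":[-0.179,0.023,0],"turn":0.254}]'; python3 go.py .6057 .2037 .046 3
python3 - <<'E'
from h import *
im=camera("top"); crop("t",im,200,140,400,290,4,"pics/f2.png")
im=camera("side"); crop("t",im,270,120,420,270,4,"pics/f3.png")
E
```

```text
clock: 2.98
position: [0.604, 0.2037, 0.0956]
ee_rot: [0.687, 0.726, -0.001, -0.001]
ft_force: [0.0, 0.3, -2.4]
grip_width: 0.158
pos [0.604  0.2037 0.0956] tool-y yaw 3.16 delta [-0.0001  0.0017  0.0496] turn 0.0009 rows 3 F [ 0.   0.3 -2.4] w 13.5 t 3.0 j7 -0.21
```

View pics/f2.png

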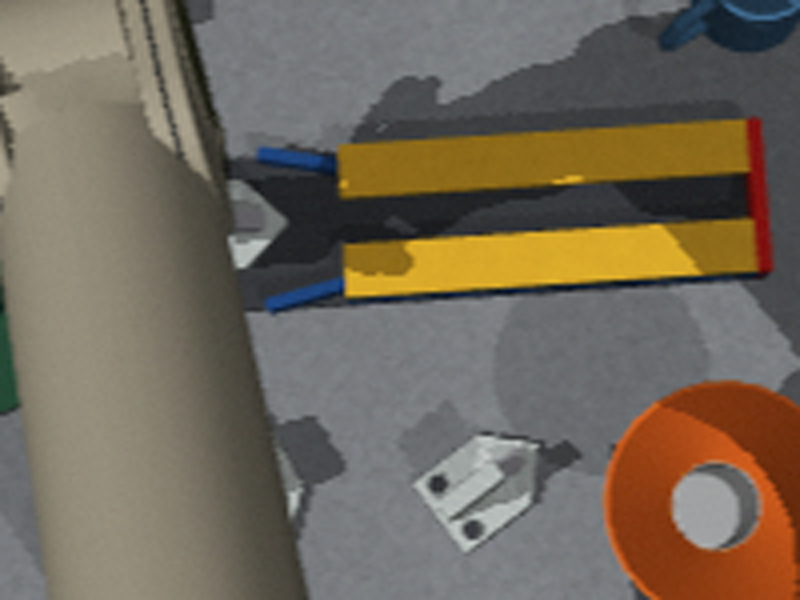

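View pics/f3.png

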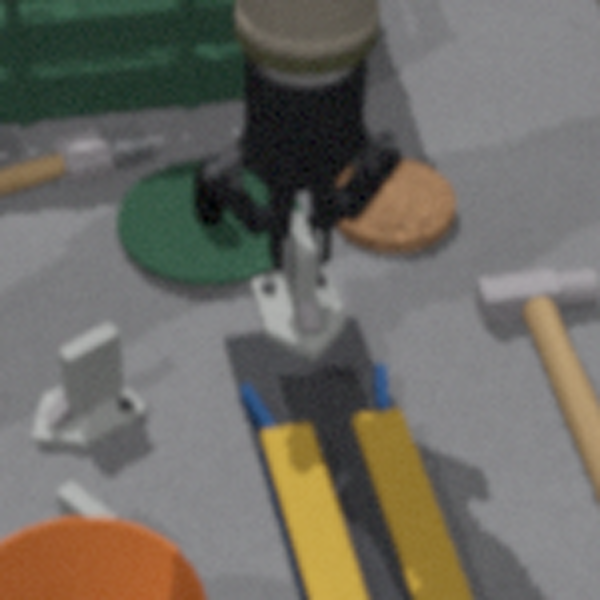

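```bash
cat >> m.py <<'E'
RO=np.array([.6173,-.0110]);RA=np.radians(-87.0)
def torail(p):
    d=np.array(p)[:2]-RO; c,s=np.cos(RA),np.sin(RA); return np.array([c*d[0]+s*d[1],-s*d[0]+c*d[1]])
def rail(x,y=0):
    c,s=np.cos(RA),np.sin(RA); return RO+np.array([c*x-s*y,s*x+c*y])
E
python3 - <<'E'
from m import *
p=picks([(288,222)],200,140,4)[0]; w=onz("top",p,.0956-.0382+.01); print(w,torail(w),torail(get_obs()["position"]))
print(rail(-.215),rail(.076),rail(-.004),rail(-.084))
E
```

```text
[0.60384953 0.15008048 0.0674    ] [-0.16156366 -0.00500173] [-0.21513899 -0.00165508]
[0.60604777 0.20370535] [ 0.62127753 -0.08689584] [ 0.61709066 -0.00700548] [0.61290378 0.07288488]
```

```bash
python3 -m handwheel '[{"jaw":5,"delta_pos":[0,0.003,0.02],"turn":0},{"jaw":5,"delta_pos":[0,0.003,0.04],"turn":0},{"jaw":5,"delta_pos":[0,0.003,0.048],"turn":0},{"jaw":5,"delta_pos":[0,0.003,0.048],"turn":0},{"jaw":5,"delta_pos":[0,0.003,0.048],"turn":0},{"jaw":5,"delta_pos":[0,0.003,0.048],"turn":0}]'; python3 go.py .6057 .2037 .046 3
python3 - <<'E'
from h import *
im=camera("top"); crop("t",im,240,160,320,220,8,"pics/f4.png")
E
```

```text
clock: 3.58
position: [0.6087, 0.2036, 0.0498]
ee_rot: [0.688, 0.725, 0.001, 0.0]
ft_force: [-0.4, -0.2, -2.4]
grip_width: 0.155
pos [0.6087 0.2036 0.0498] tool-y yaw 3.0 delta [ 0.0003 -0.003   0.0038] turn 0.0 rows 2 F [-0.4 -0.2 -2.4] w 13.2 t 3.6 j7 -0.19
```

View pics/f4.png

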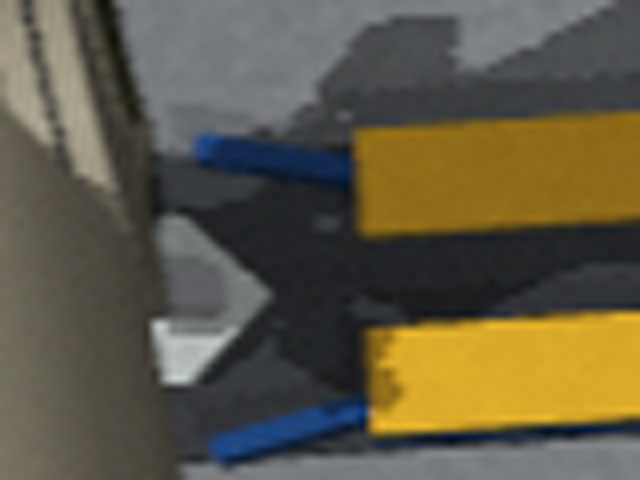

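Run:
```python
from m import *
p=picks([(272,295)],240,160,8)[0]; w=onz("top",p,.0216); print(w,torail(w),torail(get_obs()["position"]))
for q in ((360,235),(366,328)): print(torail(onz("top",picks([q],240,160,8)[0],.032)))
```

```text
[0.60855828 0.14958229 0.0216    ] [-0.16081973 -0.00032552] [-0.21474109  0.00275345]
[-0.13110145  0.01533549]
[-0.13079551 -0.01458571]
```

```bash
python3 -m handwheel '[{"jaw":5,"delta_pos":[-0.015,-0.001,0.002],"turn":0},{"jaw":5,"delta_pos":[-0.03,-0.001,0.002],"turn":0},{"jaw":5,"delta_pos":[-0.05,-0.001,0.002],"turn":0},{"jaw":5,"delta_pos":[-0.07,-0.001,0.002],"turn":0},{"jaw":5,"delta_pos":[-0.09,-0.001,0.002],"turn":0},{"jaw":5,"delta_pos":[-0.11,-0.001,0.002],"turn":0},{"jaw":5,"delta_pos":[-0.13,-0.001,0.002],"turn":0},{"jaw":5,"delta_pos":[-0.15,-0.001,0.002],"turn":0},{"jaw":5,"delta_pos":[-0.15,-0.001,0.002],"turn":0}]'; python3 -c "
from m import *
w=rail(.073,.001);import go;go.go(*w,.048,3);print(torail(get_obs()['position']))"
```

```text
clock: 4.38
position: [0.6151, 0.0457, 0.0474]
ee_rot: [0.691, 0.723, -0.001, 0.001]
ft_force: [-0.5, -0.5, -2.2]
grip_width: 0.156
pos [0.6151 0.0457 0.0474] tool-y yaw 2.57 delta [-0.1297  0.0012 -0.0002] turn -0.0024 rows 5 F [-0.5 -0.5 -2.2] w 13.3 t 4.4 j7 0.05
[-0.05672151  0.0008152 ]
```

```bash
python3 -m handwheel '[{"jaw":5,"delta_pos":[-0.02,0,0],"turn":0},{"jaw":5,"delta_pos":[-0.04,0,0],"turn":0},{"jaw":5,"delta_pos":[-0.06,0,0],"turn":0},{"jaw":5,"delta_pos":[-0.08,0,0],"turn":0},{"jaw":5,"delta_pos":[-0.10,0,0],"turn":0},{"jaw":5,"delta_pos":[-0.115,0,0],"turn":0},{"jaw":5,"delta_pos":[-0.125,0,0],"turn":0},{"jaw":5,"delta_pos":[-0.128,0,0],"turn":0},{"jaw":5,"delta_pos":[-0.128,0,0],"turn":0}]'; python3 -c "
from m import *
w=rail(.073,.001);import go;go.go(*w,.048,3);print(torail(get_obs()['position']))"
```

```text
clock: 5.13
position: [0.6215, -0.0756, 0.0467]
ee_rot: [0.689, 0.725, 0.0, 0.0]
ft_force: [-0.2, 0.4, -3.1]
grip_width: 0.155
pos [ 0.6215 -0.0756  0.0467] tool-y yaw 2.89 delta [-0.0083  0.0002 -0.0012] turn -0.0006 rows 2 F [-0.2  0.4 -3.1] w 13.3 t 5.1 j7 0.27
[0.06470268 0.00077311]
```

```bash
python3 -m handwheel '[{"jaw":5,"delta_pos":[-0.005,0,0],"turn":0},{"jaw":5,"delta_pos":[-0.009,0,0],"turn":0},{"jaw":5,"delta_pos":[-0.009,0,0.001],"turn":0},{"jaw":5,"delta_pos":[-0.009,0,0.002],"turn":0},{"jaw":5,"delta_pos":[-0.009,0,0.002],"turn":0},{"jaw":5,"delta_pos":[-0.009,0,0.002],"turn":0}]'; python3 -c "
from m import *
w=rail(.073,.001);import go;go.go(*w,.048,3);print(torail(get_obs()['position']))"
```

```text
clock: 5.63
position: [0.622, -0.0829, 0.0443]
ee_rot: [0.688, 0.725, 0.0, -0.0]
ft_force: [-0.7, -0.6, -2.5]
grip_width: 0.155
pos [ 0.622  -0.0829  0.0443] tool-y yaw 3.01 delta [-0.0009  0.0001 -0.0037] turn 0.0001 rows 2 F [-0.7 -0.6 -2.5] w 13.3 t 5.6 j7 0.29
[0.07208726 0.00091351]
```

```bash
python3 -m handwheel '[{"jaw":36,"delta_pos":[0,0,0],"turn":0},{"jaw":36,"delta_pos":[0,0,0],"turn":0},{"jaw":36,"delta_pos":[0,0,0],"turn":0},{"jaw":36,"delta_pos":[0,0,0],"turn":0},{"jaw":50,"delta_pos":[0,0,-0.03],"turn":0},{"jaw":50,"delta_pos":[0,0,-0.06],"turn":0},{"jaw":50,"delta_pos":[0,0,-0.1],"turn":0},{"jaw":50,"delta_pos":[0,0,-0.1],"turn":0},{"jaw":50,"delta_pos":[0,0,-0.1],"turn":0}]'; python3 go.py .438 .039 .14 36.3
python3 - <<'E'
from h import *
im=camera("top"); crop("t",im,180,150,380,300,4,"pics/g1.png");crop("t",im,297,237,347,287,8,"pics/g2.png");crop("t",im,240,235,290,285,8,"pics/g3.png")
E
```

```text
clock: 6.38
position: [0.6236, -0.0837, 0.1473]
ee_rot: [0.688, 0.725, 0.002, 0.002]
ft_force: [-0.0, -0.3, 0.0]
grip_width: 0.587
pos [ 0.6236 -0.0837  0.1473] tool-y yaw 2.98 delta [ 0.1322 -0.179   0.0064] turn -0.1851 rows 7 F [-0.  -0.3  0. ] w 50.1 t 6.4 j7 0.25
```

View pics/g1.png

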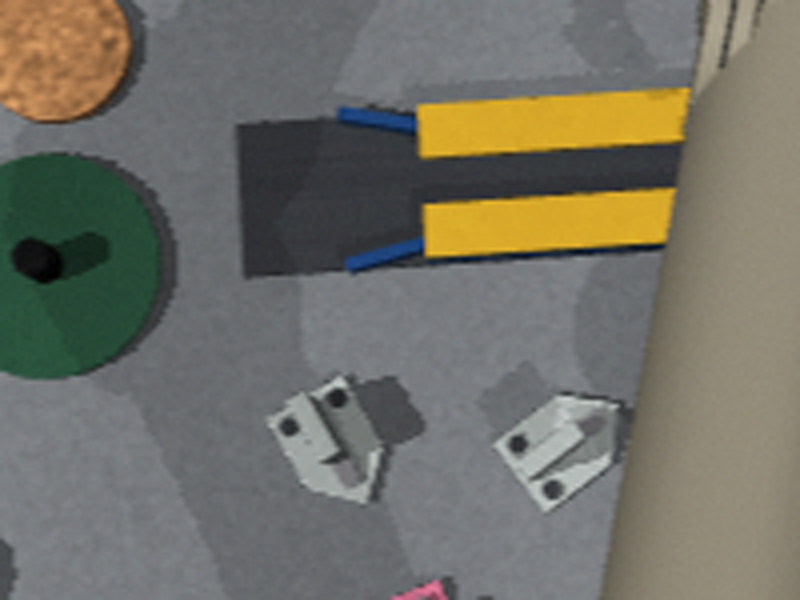

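Castings B and C haven't moved; their pixels match the first picture. Going to C.

```bash
python3 -m handwheel '[{"jaw":50,"delta_pos":[0.132,-0.179,0.006],"turn":-0.185},{"jaw":50,"delta_pos":[0.132,-0.179,0.006],"turn":-0.185},{"jaw":50,"delta_pos":[0.132,-0.179,0.006],"turn":-0.185},{"jaw":50,"delta_pos":[0.132,-0.179,0.006],"turn":-0.185},{"jaw":50,"delta_pos":[0.132,-0.179,0.006],"turn":-0.185},{"jaw":50,"delta_pos":[0.132,-0.179,0.006],"turn":-0.185},{"jaw":50,"delta_pos":[0.132,-0.179,0.006],"turn":-0.185},{"jaw":50,"delta_pos":[0.132,-0.179,0.006],"turn":-0.185},{"jaw":50,"delta_pos":[0.132,-0.179,0.006],"turn":-0.185},{"jaw":50,"delta_pos":[0.132,-0.179,0.006],"turn":-0.185}]'; python3 go.py .438 .039 .036 36.3
```

```text
clock: 7.27
position: [0.4369, 0.0383, 0.1382]
ee_rot: [0.452, 0.892, -0.0, -0.0]
ft_force: [-0.7, 0.1, 0.5]
grip_width: 0.589
pos [0.4369 0.0383 0.1382] tool-y yaw 36.2 delta [-1.000e-04  1.300e-03  1.022e-01] turn -0.0006 rows 4 F [-0.7  0.1  0.5] w 50.3 t 7.3 j7 0.44
```

```bash
python3 -m handwheel '[{"jaw":50,"delta_pos":[0,0.001,0.04],"turn":0},{"jaw":50,"delta_pos":[0,0.001,0.07],"turn":0},{"jaw":50,"delta_pos":[0,0.001,0.1],"turn":0},{"jaw":50,"delta_pos":[0,0.001,0.102],"turn":0},{"jaw":50,"delta_pos":[0,0.001,0.102],"turn":0},{"jaw":5,"delta_pos":[0,0.001,0.102],"turn":0},{"jaw":5,"delta_pos":[0,0.001,0.102],"turn":0},{"jaw":5,"delta_pos":[0,0.001,0.102],"turn":0},{"jaw":5,"delta_pos":[0,0.001,0.102],"turn":0},{"jaw":5,"delta_pos":[0,0.001,0.102],"turn":0}]' 60; python3 go.py .438 .039 .096 36.3
```

```text
clock: 8.1
position: [0.4386, 0.04, 0.0379]
ee_rot: [0.452, 0.892, 0.001, 0.001]
ft_force: [-0.2, 0.4, 7.4]
grip_width: 0.153
pos [0.4386 0.04   0.0379] tool-y yaw 36.28 delta [-0.0005 -0.0009 -0.0581] turn -0.0001 rows 3 F [-0.2  0.4  7.4] w 13.0 t 8.1 j7 0.49
```

```bash
python3 -m handwheel '[{"jaw":5,"delta_pos":[0,0,-0.03],"turn":0},{"jaw":5,"delta_pos":[0,0,-0.065],"turn":0},{"jaw":5,"delta_pos":[0,0,-0.065],"turn":0},{"jaw":5,"delta_pos":[0,0,-0.065],"turn":0}]'; python3 go.py .6065 .2037 .1 3
```

```text
clock: 8.43
position: [0.4384, 0.04, 0.1032]
ee_rot: [0.452, 0.892, 0.002, 0.001]
ft_force: [-0.1, 1.1, -3.4]
grip_width: 0.156
pos [0.4384 0.04   0.1032] tool-y yaw 36.29 delta [0.0324 0.2324 0.0041] turn 0.1849 rows 7 F [-0.1  1.1 -3.4] w 13.3 t 8.4 j7 0.45
```

```bash
python3 -m handwheel '[{"jaw":5,"delta_pos":[0.004,0.03,0],"turn":0.03},{"jaw":5,"delta_pos":[0.009,0.065,0],"turn":0.06},{"jaw":5,"delta_pos":[0.014,0.1,0],"turn":0.09},{"jaw":5,"delta_pos":[0.019,0.135,0],"turn":0.12},{"jaw":5,"delta_pos":[0.024,0.17,0],"turn":0.15},{"jaw":5,"delta_pos":[0.029,0.205,0],"turn":0.175},{"jaw":5,"delta_pos":[0.0324,0.2324,0],"turn":0.185},{"jaw":5,"delta_pos":[0.0324,0.2324,0],"turn":0.185},{"jaw":5,"delta_pos":[0.0324,0.2324,0],"turn":0.185},{"jaw":5,"delta_pos":[0.0324,0.2324,0],"turn":0.185}]'; python3 go.py .6065 .2037 .047 3
```

```text
clock: 9.27
position: [0.6044, 0.2023, 0.0998]
ee_rot: [0.688, 0.725, -0.001, -0.0]
ft_force: [0.1, -0.3, -3.8]
grip_width: 0.152
pos [0.6044 0.2023 0.0998] tool-y yaw 2.98 delta [0.0013 0.0023 0.0528] turn -0.0001 rows 3 F [ 0.1 -0.3 -3.8] w 13.0 t 9.3 j7 -0.24
```

```bash
python3 -m handwheel '[{"jaw":5,"delta_pos":[0,0,0.02],"turn":0},{"jaw":5,"delta_pos":[0,0,0.04],"turn":0},{"jaw":5,"delta_pos":[0,0,0.05],"turn":0},{"jaw":5,"delta_pos":[0,0,0.054],"turn":0},{"jaw":5,"delta_pos":[0,0,0.054],"turn":0},{"jaw":5,"delta_pos":[0,0,0.054],"turn":0},{"jaw":5,"delta_pos":[0,0,0.054],"turn":0}]'; python3 go.py .6065 .2037 .047 3
python3 - <<'E'
from m import *
im=camera("top"); crop("t",im,240,160,320,220,8,"pics/g4.png");print(torail(get_obs()["position"]))
E
```

```text
clock: 9.85
position: [0.606, 0.2034, 0.0488]
ee_rot: [0.689, 0.725, 0.001, 0.0]
ft_force: [-0.0, 0.1, -1.8]
grip_width: 0.15
pos [0.606  0.2034 0.0488] tool-y yaw 2.97 delta [0.0003 0.0005 0.0018] turn -0.0001 rows 2 F [-0.   0.1 -1.8] w 12.8 t 9.8 j7 -0.23
[-2.14781623e-01 -9.70819513e-06]
```

View pics/g4.png

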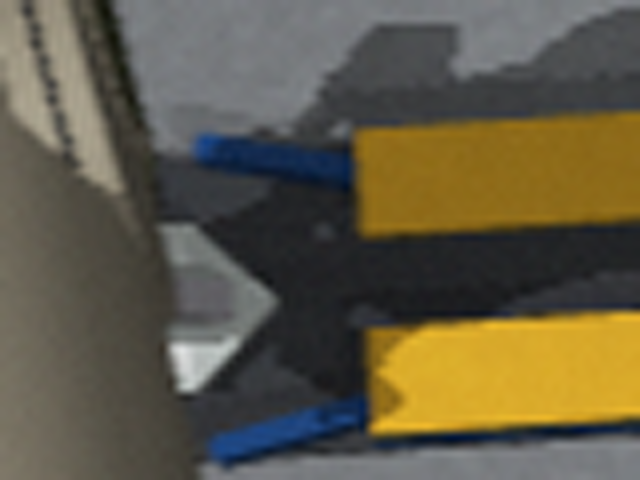

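```bash
python3 -m handwheel '[{"jaw":5,"delta_pos":[-0.015,0.001,0.001],"turn":0},{"jaw":5,"delta_pos":[-0.03,0.001,0.001],"turn":0},{"jaw":5,"delta_pos":[-0.05,0.001,0.001],"turn":0},{"jaw":5,"delta_pos":[-0.07,0.001,0.001],"turn":0},{"jaw":5,"delta_pos":[-0.09,0.001,0.001],"turn":0},{"jaw":5,"delta_pos":[-0.11,0.001,0.001],"turn":0},{"jaw":5,"delta_pos":[-0.13,0.001,0.001],"turn":0},{"jaw":5,"delta_pos":[-0.15,0.001,0.001],"turn":0},{"jaw":5,"delta_pos":[-0.15,0.001,0.001],"turn":0},{"jaw":5,"delta_pos":[-0.15,0.001,0.001],"turn":0}]'; python3 -c "
from m import *
w=rail(-.008,.001);import go;go.go(*w,.048,3);print(torail(get_obs()['position']))"
```

```text
clock: 10.73
position: [0.6143, 0.0503, 0.047]
ee_rot: [0.69, 0.724, -0.0, 0.001]
ft_force: [0.2, 0.1, -2.6]
grip_width: 0.155
pos [0.6143 0.0503 0.047 ] tool-y yaw 2.75 delta [-0.0534  0.001  -0.001 ] turn -0.0014 rows 3 F [ 0.2  0.1 -2.6] w 13.3 t 10.7 j7 0.02
[-0.06136619  0.00025598]
```

```bash
python3 -m handwheel '[{"jaw":5,"delta_pos":[-0.015,0,0],"turn":0},{"jaw":5,"delta_pos":[-0.03,0,0],"turn":0},{"jaw":5,"delta_pos":[-0.042,0,0],"turn":0},{"jaw":5,"delta_pos":[-0.05,0,0],"turn":0},{"jaw":5,"delta_pos":[-0.054,0,0],"turn":0},{"jaw":5,"delta_pos":[-0.054,0,0],"turn":0},{"jaw":5,"delta_pos":[-0.054,0,0],"turn":0}]'; python3 -c "
from m import *
w=rail(-.008,.001);import go;go.go(*w,.048,3);print(torail(get_obs()['position']))"
```

```text
clock: 11.32
position: [0.617, 0.0003, 0.0464]
ee_rot: [0.688, 0.725, 0.0, -0.0]
ft_force: [0.7, -0.1, -2.7]
grip_width: 0.15
pos [6.17e-01 3.00e-04 4.64e-02] tool-y yaw 3.01 delta [-0.0033  0.0007 -0.0016] turn 0.0 rows 2 F [ 0.7 -0.1 -2.7] w 12.8 t 11.3 j7 0.11
[-0.01134877  0.00027503]
```

```bash
python3 -m handwheel '[{"jaw":5,"delta_pos":[-0.004,0,0],"turn":0},{"jaw":5,"delta_pos":[-0.006,0,0.001],"turn":0},{"jaw":5,"delta_pos":[-0.006,0,0.002],"turn":0},{"jaw":5,"delta_pos":[-0.006,0,0.002],"turn":0},{"jaw":36,"delta_pos":[-0.006,0,0.002],"turn":0},{"jaw":36,"delta_pos":[-0.006,0,0.002],"turn":0},{"jaw":36,"delta_pos":[-0.006,0,0.002],"turn":0},{"jaw":50,"delta_pos":[-0.006,0,-0.03],"turn":0},{"jaw":50,"delta_pos":[-0.006,0,-0.07],"turn":0},{"jaw":50,"delta_pos":[-0.006,0,-0.1],"turn":0}]';  python3 -m handwheel '[{"jaw":50,"delta_pos":[0,-0.06,0],"turn":0},{"jaw":50,"delta_pos":[-0.05,-0.06,0],"turn":0},{"jaw":50,"delta_pos":[-0.09,-0.06,0],"turn":0},{"jaw":50,"delta_pos":[-0.09,-0.06,0],"turn":0},{"jaw":50,"delta_pos":[-0.09,-0.06,0],"turn":0},{"jaw":50,"delta_pos":[-0.09,-0.06,0],"turn":0}]';python3 go.py .4547 .1836 .14 -60.7
python3 - <<'E'
from h import *
im=camera("top"); crop("t",im,180,150,380,300,4,"pics/h1.png");crop("t",im,240,235,290,285,8,"pics/h3.png")
E
```

```text
clock: 12.15
position: [0.6175, -0.0072, 0.1489]
ee_rot: [0.689, 0.725, 0.0, 0.001]
ft_force: [1.0, -0.3, 0.2]
grip_width: 0.586
clock: 12.65
position: [0.562, -0.1004, 0.1466]
ee_rot: [0.689, 0.724, 0.0, 0.0]
ft_force: [-0.4, -0.5, 0.2]
grip_width: 0.586
pos [ 0.562  -0.1004  0.1466] tool-y yaw 2.85 delta [ 0.289  -0.0931  0.0065] turn 0.353 rows 10 F [-0.4 -0.5  0.2] w 50.1 t 12.7 j7 0.25
```

View pics/h1.png

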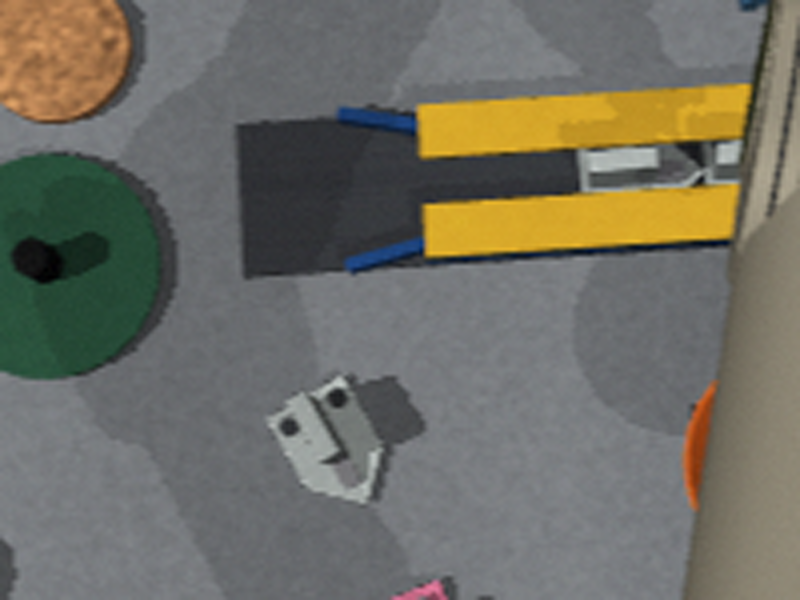

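View pics/h3.png

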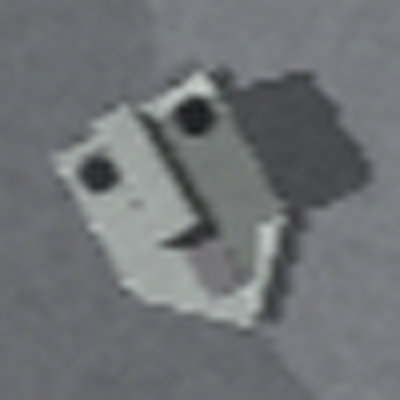

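Castings A and C are in the rail, with C's nose at crop (700,178) against A's back. B hasn't moved. Going to B.

```bash
python3 -m handwheel '[{"jaw":50,"delta_pos":[0.289,-0.093,0],"turn":0.353},{"jaw":50,"delta_pos":[0.289,-0.093,0],"turn":0.353},{"jaw":50,"delta_pos":[0.289,-0.093,0],"turn":0.353},{"jaw":50,"delta_pos":[0.289,-0.093,0],"turn":0.353},{"jaw":50,"delta_pos":[0.289,-0.093,0],"turn":0.353},{"jaw":50,"delta_pos":[0.289,-0.093,0],"turn":0.353},{"jaw":50,"delta_pos":[0.289,-0.093,0],"turn":0.353},{"jaw":50,"delta_pos":[0.289,-0.093,0],"turn":0.353},{"jaw":50,"delta_pos":[0.289,-0.093,0],"turn":0.353},{"jaw":50,"delta_pos":[0.289,-0.093,0],"turn":0.353}]';  python3 -m handwheel '[{"jaw":50,"delta_pos":[0,0,0],"turn":0},{"jaw":50,"delta_pos":[0,0,0],"turn":0}]';python3 go.py .4547 .1836 .036 -60.7
```

```text
clock: 13.53
position: [0.4517, 0.1904, 0.1464]
ee_rot: [0.967, 0.256, -0.0, -0.001]
ft_force: [0.4, -0.4, -0.9]
grip_width: 0.585
clock: 13.7
position: [0.4539, 0.1851, 0.1464]
ee_rot: [0.966, 0.258, -0.0, 0.0]
ft_force: [0.2, -0.7, -0.0]
grip_width: 0.583
pos [0.4539 0.1851 0.1464] tool-y yaw -60.14 delta [-0.      0.0016  0.1104] turn 0.0031 rows 4 F [ 0.2 -0.7 -0. ] w 49.8 t 13.7 j7 -1.5
```

```bash
python3 -m handwheel '[{"jaw":50,"delta_pos":[0,0.001,0.04],"turn":0},{"jaw":50,"delta_pos":[0,0.001,0.075],"turn":0},{"jaw":50,"delta_pos":[0,0.001,0.1],"turn":0},{"jaw":50,"delta_pos":[0,0.001,0.11],"turn":0},{"jaw":50,"delta_pos":[0,0.001,0.11],"turn":0},{"jaw":5,"delta_pos":[0,0.001,0.11],"turn":0},{"jaw":5,"delta_pos":[0,0.001,0.11],"turn":0},{"jaw":5,"delta_pos":[0,0.001,0.11],"turn":0},{"jaw":5,"delta_pos":[0,0.001,0.11],"turn":0},{"jaw":5,"delta_pos":[0,0.001,0.11],"turn":0}]' 60; python3 go.py .4547 .1836 .1 -60.7;  python3 -m handwheel '[{"jaw":5,"delta_pos":[0,0,-0.03],"turn":0},{"jaw":5,"delta_pos":[0,0,-0.065],"turn":0},{"jaw":5,"delta_pos":[0,0,-0.065],"turn":0},{"jaw":5,"delta_pos":[0,0,-0.065],"turn":0}]'; python3 go.py .6065 .2057 .1 3
```

```text
clock: 14.53
position: [0.4559, 0.1841, 0.0382]
ee_rot: [0.967, 0.255, 0.002, -0.001]
ft_force: [-0.1, -1.3, 7.8]
grip_width: 0.149
pos [0.4559 0.1841 0.0382] tool-y yaw -60.45 delta [-0.0011 -0.0002 -0.0618] turn 0.0014 rows 3 F [-0.1 -1.3  7.8] w 12.7 t 14.5 j7 -1.46
clock: 14.87
position: [0.4558, 0.1843, 0.1035]
ee_rot: [0.967, 0.255, 0.002, -0.001]
ft_force: [0.3, -0.4, -2.8]
grip_width: 0.157
pos [0.4558 0.1843 0.1035] tool-y yaw -60.44 delta [0.1416 0.0557 0.0041] turn -0.3524 rows 10 F [ 0.3 -0.4 -2.8] w 13.4 t 14.9 j7 -1.49
```

```bash
python3 -m handwheel '[{"jaw":5,"delta_pos":[0.02,0.008,0],"turn":-0.036},{"jaw":5,"delta_pos":[0.04,0.016,0],"turn":-0.072},{"jaw":5,"delta_pos":[0.06,0.023,0],"turn":-0.108},{"jaw":5,"delta_pos":[0.08,0.031,0],"turn":-0.144},{"jaw":5,"delta_pos":[0.1,0.039,0],"turn":-0.18},{"jaw":5,"delta_pos":[0.12,0.047,0],"turn":-0.216},{"jaw":5,"delta_pos":[0.1416,0.0557,0],"turn":-0.252},{"jaw":5,"delta_pos":[0.1416,0.0557,0],"turn":-0.29},{"jaw":5,"delta_pos":[0.1416,0.0557,0],"turn":-0.325},{"jaw":5,"delta_pos":[0.1416,0.0557,0],"turn":-0.352}]';python3 -m handwheel '[{"jaw":5,"delta_pos":[0,0,0.01],"turn":0},{"jaw":5,"delta_pos":[0,0,0.03],"turn":0},{"jaw":5,"delta_pos":[0,0,0.045],"turn":0},{"jaw":5,"delta_pos":[0,0,0.05],"turn":0},{"jaw":5,"delta_pos":[0,0,0.054],"turn":0},{"jaw":5,"delta_pos":[0,0,0.054],"turn":0},{"jaw":5,"delta_pos":[0,0,0.054],"turn":0}]'; python3 go.py .6065 .2037 .047 3
python3 - <<'E'
from m import *
im=camera("top"); crop("t",im,240,160,320,220,8,"pics/i4.png");print(torail(get_obs()["position"]))
E
```

```text
clock: 15.7
position: [0.6045, 0.2045, 0.0993]
ee_rot: [0.687, 0.727, -0.001, -0.001]
ft_force: [-0.7, 0.1, -2.7]
grip_width: 0.152
clock: 16.28
position: [0.6055, 0.205, 0.0478]
ee_rot: [0.689, 0.725, 0.0, 0.0]
ft_force: [1.4, 0.1, -2.3]
grip_width: 0.152
pos [0.6055 0.205  0.0478] tool-y yaw 2.86 delta [-0.0014  0.0009  0.0008] turn -0.0008 rows 2 F [ 1.4  0.1 -2.3] w 13.0 t 16.3 j7 -0.29
[-0.21643392 -0.00022784]
```

View pics/i4.png

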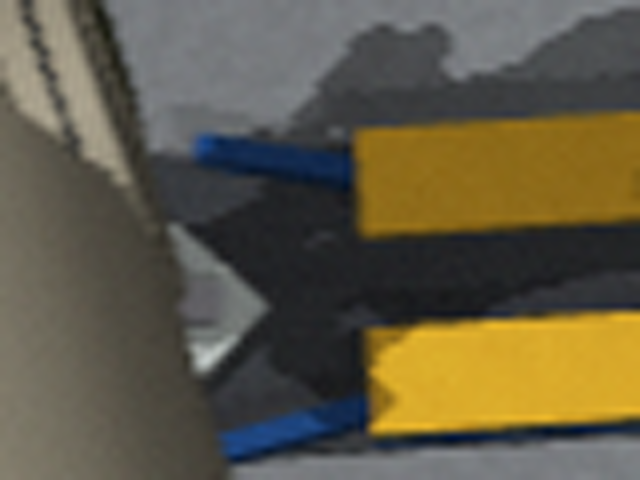

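```bash
python3 -m handwheel '[{"jaw":5,"delta_pos":[-0.01,0.003,0.001],"turn":0},{"jaw":5,"delta_pos":[-0.025,0.003,0.001],"turn":0},{"jaw":5,"delta_pos":[-0.04,0.003,0.001],"turn":0},{"jaw":5,"delta_pos":[-0.055,0.003,0.001],"turn":0},{"jaw":5,"delta_pos":[-0.07,0.003,0.001],"turn":0},{"jaw":5,"delta_pos":[-0.085,0.003,0.001],"turn":0},{"jaw":5,"delta_pos":[-0.1,0.003,0.001],"turn":0},{"jaw":5,"delta_pos":[-0.115,0.003,0.001],"turn":0},{"jaw":5,"delta_pos":[-0.123,0.003,0.001],"turn":0},{"jaw":5,"delta_pos":[-0.123,0.003,0.001],"turn":0}]'; python3 -c "
from m import *
w=rail(-.09,.001);import go;go.go(*w,.048,3);print(torail(get_obs()['position']))"
```

```text
clock: 17.17
position: [0.6147, 0.0787, 0.0466]
ee_rot: [0.69, 0.723, -0.0, 0.0]
ft_force: [-0.1, -0.2, -2.4]
grip_width: 0.155
pos [0.6147 0.0787 0.0466] tool-y yaw 2.69 delta [ 0.0003 -0.0011 -0.0014] turn -0.0017 rows 2 F [-0.1 -0.2 -2.4] w 13.3 t 17.2 j7 -0.09
[-0.08967943  0.00213789]
```

```bash
python3 -m handwheel '[{"jaw":5,"delta_pos":[-0.001,0,0.001],"turn":0},{"jaw":5,"delta_pos":[-0.001,0,0.002],"turn":0},{"jaw":5,"delta_pos":[-0.001,0,0.002],"turn":0},{"jaw":36,"delta_pos":[-0.001,0,0.002],"turn":0},{"jaw":36,"delta_pos":[-0.001,0,0.002],"turn":0},{"jaw":36,"delta_pos":[-0.001,0,0.002],"turn":0},{"jaw":50,"delta_pos":[0,0,-0.03],"turn":0},{"jaw":50,"delta_pos":[0,0,-0.07],"turn":0},{"jaw":50,"delta_pos":[0,0,-0.11],"turn":0},{"jaw":50,"delta_pos":[0,0,-0.15],"turn":0}]';  python3 -m handwheel '[{"jaw":50,"delta_pos":[-0.03,-0.04,0],"turn":0},{"jaw":50,"delta_pos":[-0.06,-0.08,-0.02],"turn":0},{"jaw":50,"delta_pos":[-0.06,-0.12,-0.02],"turn":0},{"jaw":50,"delta_pos":[-0.06,-0.15,-0.02],"turn":0},{"jaw":50,"delta_pos":[-0.06,-0.15,-0.02],"turn":0},{"jaw":50,"delta_pos":[-0.06,-0.15,-0.02],"turn":0}]';python3 go.py .4547 .1836 .14 -60.7
python3 - <<'E'
from h import *
im=camera("top"); crop("t",im,230,150,430,300,4,"pics/j1.png");crop("t",im,430,220,510,310,6,"pics/j3.png")
im=camera("side");  crop("t",im,240,370,380,450,5,"pics/j2.png");crop("t",im,310,190,430,330,4,"pics/j4.png")
E
```

```text
clock: 18.0
position: [0.6142, 0.0823, 0.1985]
ee_rot: [0.689, 0.725, 0.0, -0.0]
ft_force: [0.2, 0.3, -0.3]
grip_width: 0.588
clock: 18.5
position: [0.4664, 0.0145, 0.2174]
ee_rot: [0.689, 0.725, 0.001, 0.0]
ft_force: [0.0, 0.9, 0.0]
grip_width: 0.59
pos [0.4664 0.0145 0.2174] tool-y yaw 2.89 delta [ 0.1694 -0.0032  0.0776] turn 0.3533 rows 10 F [0.  0.9 0. ] w 50.4 t 18.5 j7 -0.08
```

View pics/j1.png

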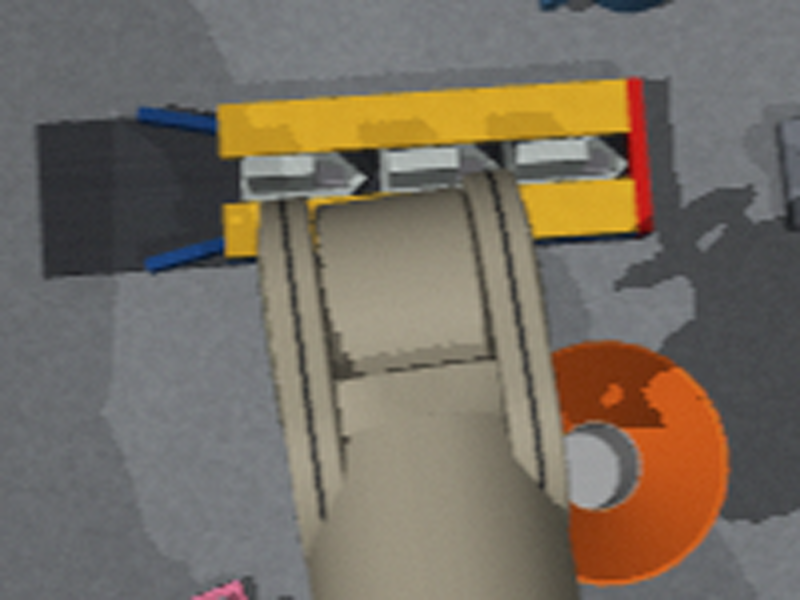

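View pics/j3.png

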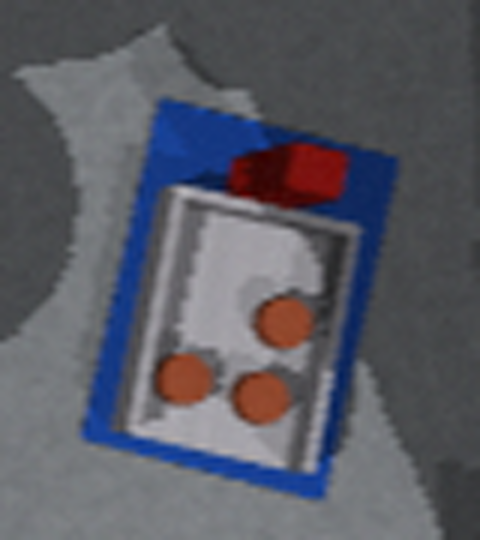

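View pics/j2.png

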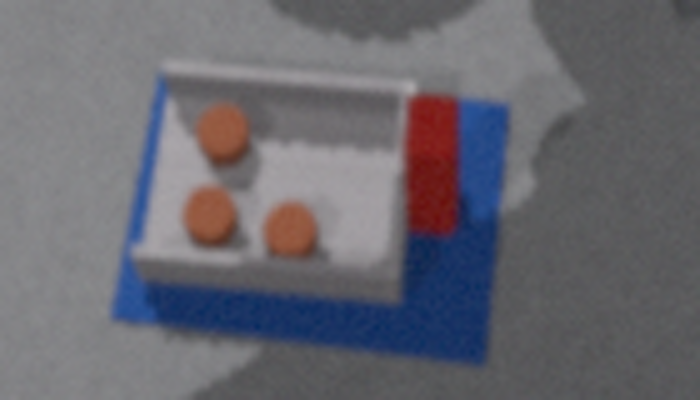

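View pics/j4.png

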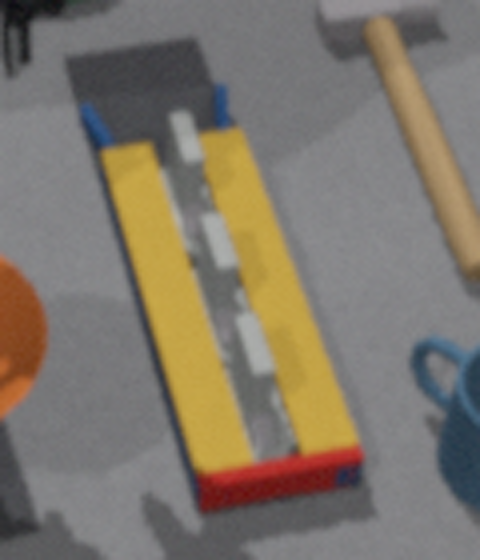

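All three castings are under the lips, with ribs in the slot at crop 1 (280,175), (420,168) and (550,158) and noses towards the red stop. Now I'll measure the scoop and mat.

Run:
```python
from m import *
P=picks([(82,438),(325,498),(400,158),(160,98)],430,220,6) 
# mat: x axis toward grip? order (-75,+52.5)left-front
W=[onz("top",p,.003) for p in P]
a,b,r=fit2(np.array([(-75,52.5),(-75,-52.5),(75,-52.5),(75,52.5)])/1000,W); print("mat",a,np.degrees(b),r)
P=picks([(120,430),(312,471),(360,230),(170,187)],430,220,6) 
W=[onz("top",p,.033) for p in P]
a,b,r=fit2(np.array([(-60,39),(-60,-39),(45,-39),(45,39)])/1000,W); print("scoop",a,np.degrees(b),r)
g=a+.055*np.array([np.cos(b),np.sin(b)]); print("grip",g)
p=picks([(319,171)],430,220,6)[0]; print(onz("top",p,.093))
print(two(p,picks([(433,110)],240,370,5)[0]))
P=picks([(313,345),(205,455)],400,160,4)
```

```text
mat [ 0.41993446 -0.34883898] -14.756348679659 [0.00035308 0.00114636 0.00068868 0.00083047]
scoop [ 0.41307583 -0.34104619] -13.395934074611493 [0.00152684 0.0020408  0.00184437 0.00155138]
grip [ 0.46657941 -0.35378853]
[ 0.46677518 -0.35603876  0.093     ]
(array([ 0.46852407, -0.35262434,  0.10397474]), np.float64(0.005050085528421481))
```

```bash
python3 go.py .4707 -.3565 .2 -104
```

```text
pos [0.4686 0.0151 0.2171] tool-y yaw 2.94 delta [-0.3713 -0.017   0.0169] turn 0.5941 rows 16 F [ 0.5 -0.3 -0.2] w 49.9 t 18.6 j7 -0.08
```

```bash
python3 -m handwheel '[{"jaw":50,"delta_pos":[-0.2,-0.017,0],"turn":0.3},{"jaw":50,"delta_pos":[-0.2,-0.017,0],"turn":0.3},{"jaw":50,"delta_pos":[-0.2,-0.017,0],"turn":0.3},{"jaw":50,"delta_pos":[-0.2,-0.017,0],"turn":0.3},{"jaw":50,"delta_pos":[-0.2,-0.017,0],"turn":0.3},{"jaw":50,"delta_pos":[-0.2,-0.017,0],"turn":0.3},{"jaw":50,"delta_pos":[-0.2,-0.017,0],"turn":0.3},{"jaw":50,"delta_pos":[-0.2,-0.017,0],"turn":0.3},{"jaw":50,"delta_pos":[-0.2,-0.017,0],"turn":0.3}]'; python3 go.py .4707 -.3565 .2 -104
```

```text
clock: 19.35
position: [0.4622, -0.1862, 0.2162]
ee_rot: [0.943, 0.332, -0.0, 0.0]
ft_force: [0.5, -0.2, -0.3]
grip_width: 0.583
pos [ 0.4622 -0.1862  0.2162] tool-y yaw -51.27 delta [-0.0999  0.1382  0.0164] turn 0.293 rows 9 F [ 0.5 -0.2 -0.3] w 49.8 t 19.4 j7 -0.58
```

```bash
python3 -m handwheel '[{"jaw":50,"delta_pos":[-0.1,0.138,0.016],"turn":0.293},{"jaw":50,"delta_pos":[-0.1,0.138,0.016],"turn":0.293},{"jaw":50,"delta_pos":[-0.1,0.138,0.016],"turn":0.293},{"jaw":50,"delta_pos":[-0.1,0.138,0.016],"turn":0.293},{"jaw":50,"delta_pos":[-0.1,0.138,0.016],"turn":0.293},{"jaw":50,"delta_pos":[-0.1,0.138,0.016],"turn":0.293},{"jaw":50,"delta_pos":[-0.1,0.138,0.016],"turn":0.293},{"jaw":50,"delta_pos":[-0.1,0.138,0.016],"turn":0.293},{"jaw":50,"delta_pos":[-0.1,0.138,0.016],"turn":0.293},{"jaw":50,"delta_pos":[-0.1,0.138,0.016],"turn":0.293}]';python3 -m handwheel '[{"jaw":50,"delta_pos":[0,0,0],"turn":0},{"jaw":50,"delta_pos":[0,0,0],"turn":0}]'; python3 go.py .4707 -.3565 .044 -104;python3 - <<'E'
from h import *
im=camera("top"); crop("t",im,400,200,520,310,6,"pics/k1.png")
im=camera("side");  crop("t",im,230,310,390,450,5,"pics/k2.png")
E
```

```text
clock: 20.18
position: [0.4705, -0.3561, 0.2001]
ee_rot: [0.993, -0.118, -0.0, 0.0]
ft_force: [0.6, -0.6, 0.2]
grip_width: 0.587
clock: 20.35
position: [0.4701, -0.3561, 0.2004]
ee_rot: [0.993, -0.119, -0.0, 0.0]
ft_force: [-0.6, -0.0, 0.3]
grip_width: 0.586
pos [ 0.4701 -0.3561  0.2004] tool-y yaw -103.69 delta [0.0007 0.0002 0.1564] turn 0.0017 rows 5 F [-0.6 -0.   0.3] w 50.0 t 20.4 j7 -1.08
```

View pics/k2.png

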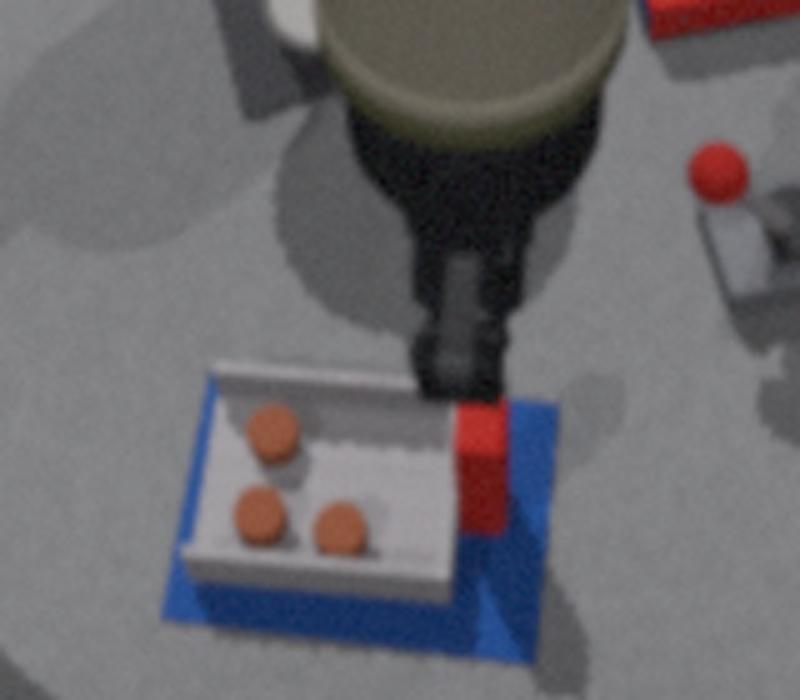

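```bash
python3 -m handwheel '[{"jaw":50,"delta_pos":[0,0,0.04],"turn":0},{"jaw":50,"delta_pos":[0,0,0.08],"turn":0},{"jaw":50,"delta_pos":[0,0,0.12],"turn":0},{"jaw":50,"delta_pos":[0,0,0.15],"turn":0},{"jaw":50,"delta_pos":[0,0,0.156],"turn":0},{"jaw":50,"delta_pos":[0,0,0.156],"turn":0},{"jaw":50,"delta_pos":[0,0,0.156],"turn":0}]'; python3 go.py .4707 -.3565 .044 -104;python3 - <<'E'
from h import *
im=camera("side");  crop("t",im,230,310,390,450,5,"pics/k3.png")
E
```

```text
clock: 21.03
position: [0.4704, -0.3569, 0.046]
ee_rot: [0.993, -0.12, 0.001, 0.0]
ft_force: [0.4, -1.3, -0.0]
grip_width: 0.586
pos [ 0.4704 -0.3569  0.046 ] tool-y yaw -103.83 delta [ 0.0002 -0.0004  0.002 ] turn 0.0009 rows 2 F [ 0.4 -1.3 -0. ] w 50.1 t 21.0 j7 -1.0
```

View pics/k3.png

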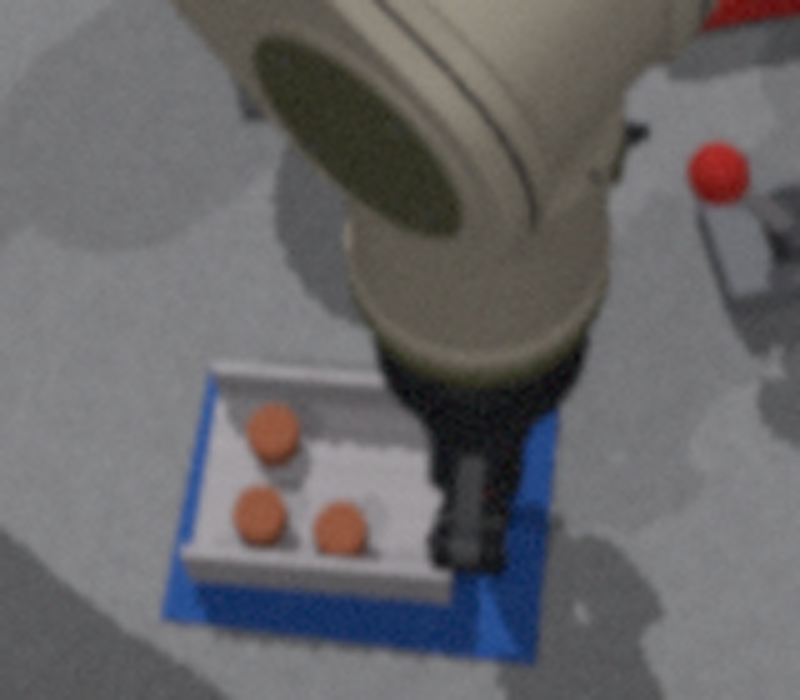

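```bash
python3 -m handwheel '[{"jaw":15,"delta_pos":[0,0,0],"turn":0},{"jaw":15,"delta_pos":[0,0,0],"turn":0},{"jaw":15,"delta_pos":[0,0,0],"turn":0},{"jaw":15,"delta_pos":[0,0,0],"turn":0},{"jaw":15,"delta_pos":[0,0,0],"turn":0},{"jaw":15,"delta_pos":[0,0,-0.005],"turn":0},{"jaw":15,"delta_pos":[0,0,-0.01],"turn":0},{"jaw":15,"delta_pos":[0,0,-0.02],"turn":0},{"jaw":15,"delta_pos":[0,0,-0.03],"turn":0},{"jaw":15,"delta_pos":[0,0,-0.03],"turn":0}]' 110; python3 go.py .4707 -.3565 .3 -104;python3 - <<'E'
from h import *
im=camera("side");  crop("t",im,230,310,390,450,5,"pics/k4.png")
E
```

```text
clock: 21.92
position: [0.4708, -0.357, 0.0771]
ee_rot: [0.993, -0.121, 0.002, 0.001]
ft_force: [0.3, -0.6, -1.7]
grip_width: 0.267
pos [ 0.4708 -0.357   0.0771] tool-y yaw -103.85 delta [ 0.0006 -0.0003 -0.2229] turn 0.0008 rows 7 F [ 0.3 -0.6 -1.7] w 22.8 t 21.9 j7 -1.02
```

View pics/k4.png

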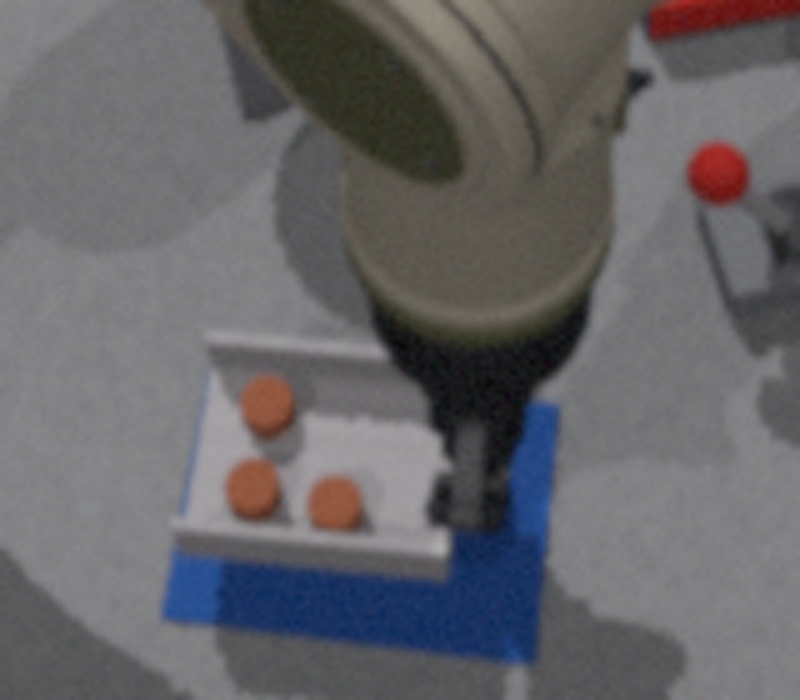

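```bash
python3 -m handwheel '[{"jaw":15,"delta_pos":[0,0,-0.01],"turn":0},{"jaw":15,"delta_pos":[0,0,-0.03],"turn":0},{"jaw":15,"delta_pos":[0,0,-0.05],"turn":0},{"jaw":15,"delta_pos":[0,0,-0.07],"turn":0},{"jaw":15,"delta_pos":[0,0,-0.09],"turn":0},{"jaw":15,"delta_pos":[0,0,-0.11],"turn":0},{"jaw":15,"delta_pos":[0,0,-0.13],"turn":0},{"jaw":15,"delta_pos":[0,0,-0.15],"turn":0},{"jaw":15,"delta_pos":[0,0,-0.165],"turn":0},{"jaw":15,"delta_pos":[0,0,-0.17],"turn":0}]'; python3 go.py .4695 -.117 .25 -104;python3 - <<'E'
from h import *
im=camera("side");  crop("t",im,200,250,400,450,4,"pics/k5.png")
im=camera("top");  crop("t",im,340,200,540,330,4,"pics/k6.png")
E
```

```text
clock: 22.8
position: [0.4702, -0.3567, 0.2472]
ee_rot: [0.993, -0.121, 0.001, 0.0]
ft_force: [1.1, 0.3, -2.4]
grip_width: 0.267
pos [ 0.4702 -0.3567  0.2472] tool-y yaw -103.85 delta [-0.058  -0.2326 -0.0031] turn 0.0008 rows 7 F [ 1.1  0.3 -2.4] w 22.8 t 22.8 j7 -1.1
```

View pics/k5.png

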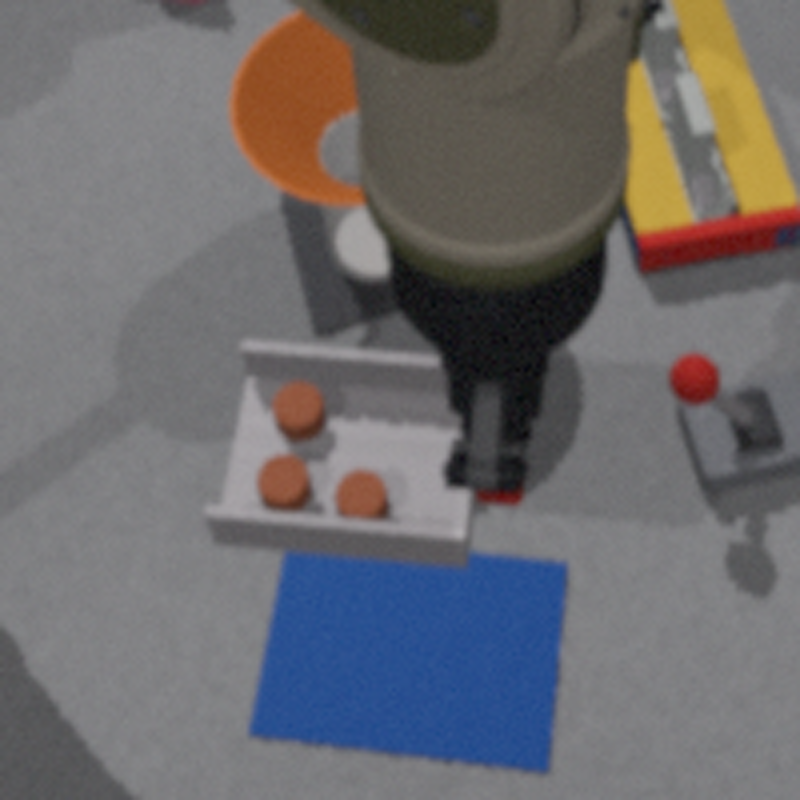

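The scoop is held level with its stones inside (crop (300,410), (285,480), (360,495)). Carrying it to the funnel gently.

```bash
python3 -m handwheel '[{"jaw":15,"delta_pos":[-0.002,-0.008,0],"turn":0},{"jaw":15,"delta_pos":[-0.006,-0.024,0],"turn":0},{"jaw":15,"delta_pos":[-0.012,-0.048,0],"turn":0},{"jaw":15,"delta_pos":[-0.018,-0.073,0],"turn":0},{"jaw":15,"delta_pos":[-0.025,-0.1,0],"turn":0},{"jaw":15,"delta_pos":[-0.032,-0.13,0],"turn":0},{"jaw":15,"delta_pos":[-0.04,-0.16,0],"turn":0},{"jaw":15,"delta_pos":[-0.047,-0.19,0],"turn":0},{"jaw":15,"delta_pos":[-0.053,-0.213,0],"turn":0},{"jaw":15,"delta_pos":[-0.057,-0.228,0],"turn":0}]';python3 -m handwheel '[{"jaw":15,"delta_pos":[0,-0.004,0],"turn":0},{"jaw":15,"delta_pos":[0,-0.004,0],"turn":0},{"jaw":15,"delta_pos":[0,-0.004,0],"turn":0}]'; python3 go.py .4695 -.117 .25 -104;python3 - <<'E'
from h import *
im=camera("side");  crop("t",im,200,200,400,350,4,"pics/l5.png")
E
```

```text
clock: 23.73
position: [0.4681, -0.1173, 0.2432]
ee_rot: [0.993, -0.119, -0.001, -0.0]
ft_force: [-0.4, -0.5, -2.2]
grip_width: 0.267
clock: 23.98
position: [0.4695, -0.1177, 0.2438]
ee_rot: [0.993, -0.121, -0.0, 0.0]
ft_force: [0.3, -0.6, -2.9]
grip_width: 0.263
pos [ 0.4695 -0.1177  0.2438] tool-y yaw -103.84 delta [-0.0001 -0.0007 -0.0062] turn 0.0009 rows 2 F [ 0.3 -0.6 -2.9] w 22.5 t 24.0 j7 -1.66
```

View pics/l5.png

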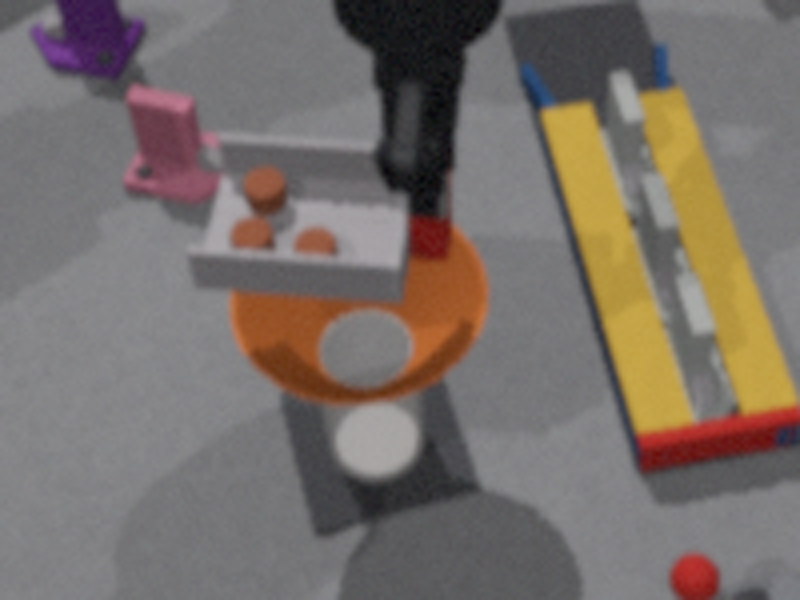

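```bash
python3 -m handwheel '[{"jaw":15,"delta_pos":[0,0,0],"turn":0},{"jaw":15,"delta_pos":[0,0,0],"turn":0},{"jaw":15,"delta_pos":[0,0,0],"turn":0}]' 20; python3 -m handwheel '[{"jaw":22,"delta_pos":[0,0,0],"turn":0},{"jaw":22,"delta_pos":[0,0,0],"turn":0},{"jaw":22,"delta_pos":[0,0,0],"turn":0}]'; python3 go.py .4695 -.117 .25 -104;python3 - <<'E'
from h import *
im=camera("side");  crop("t",im,200,200,400,350,4,"pics/l6.png")
E
```

```text
clock: 24.28
position: [0.4698, -0.1179, 0.2443]
ee_rot: [0.993, -0.121, -0.0, 0.0]
ft_force: [-0.7, -0.0, -2.6]
grip_width: 0.268
clock: 24.53
position: [0.4699, -0.1173, 0.2445]
ee_rot: [0.993, -0.121, -0.0, -0.0]
ft_force: [0.7, 0.6, -3.4]
grip_width: 0.269
pos [ 0.4699 -0.1173  0.2445] tool-y yaw -103.85 delta [-0.0004 -0.0002 -0.0055] turn 0.0008 rows 2 F [ 0.7  0.6 -3.4] w 23.0 t 24.5 j7 -1.66
```

View pics/l6.png

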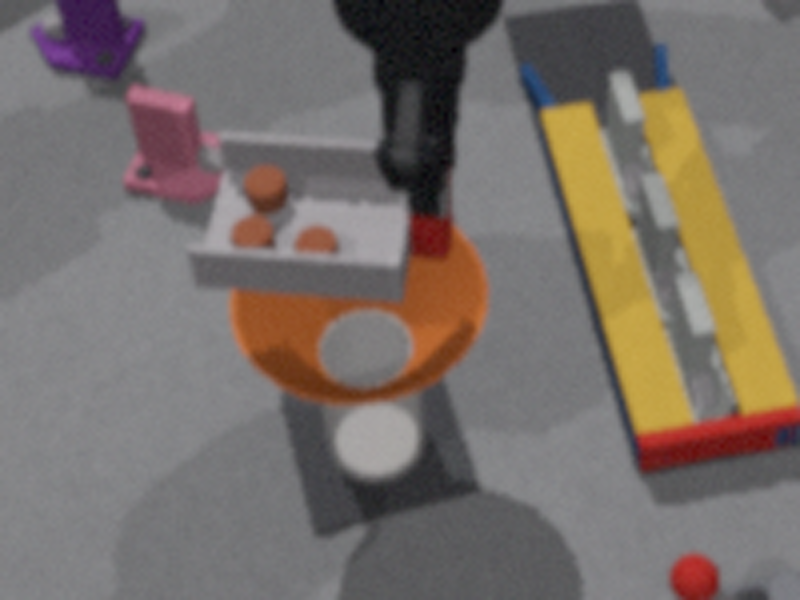

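```bash
python3 -m handwheel '[{"jaw":22.8,"delta_pos":[0,0,0],"turn":0}]'; python3 -m handwheel '[{"jaw":23.2,"delta_pos":[0,0,0],"turn":0}]';python3 -m handwheel '[{"jaw":23.5,"delta_pos":[0,0,0],"turn":0}]';  python3 go.py .4695 -.117 .25 -104;python3 - <<'E'
from h import *
im=camera("side");  crop("t",im,200,200,400,350,4,"pics/l7.png")
E
```

```text
clock: 24.67
position: [0.4699, -0.1172, 0.2445]
ee_rot: [0.993, -0.12, -0.0, -0.0]
ft_force: [0.3, -0.5, -3.1]
grip_width: 0.274
clock: 24.75
position: [0.4699, -0.1172, 0.2445]
ee_rot: [0.993, -0.12, 0.0, -0.0]
ft_force: [0.2, 0.1, -3.7]
grip_width: 0.275
clock: 24.83
position: [0.4699, -0.1172, 0.2445]
ee_rot: [0.993, -0.12, 0.0, -0.0]
ft_force: [0.0, 0.3, -2.6]
grip_width: 0.276
pos [ 0.4699 -0.1172  0.2445] tool-y yaw -103.83 delta [-0.0004 -0.0001 -0.0055] turn 0.001 rows 2 F [ 0.   0.3 -2.6] w 23.6 t 24.8 j7 -1.66
```

View pics/l7.png

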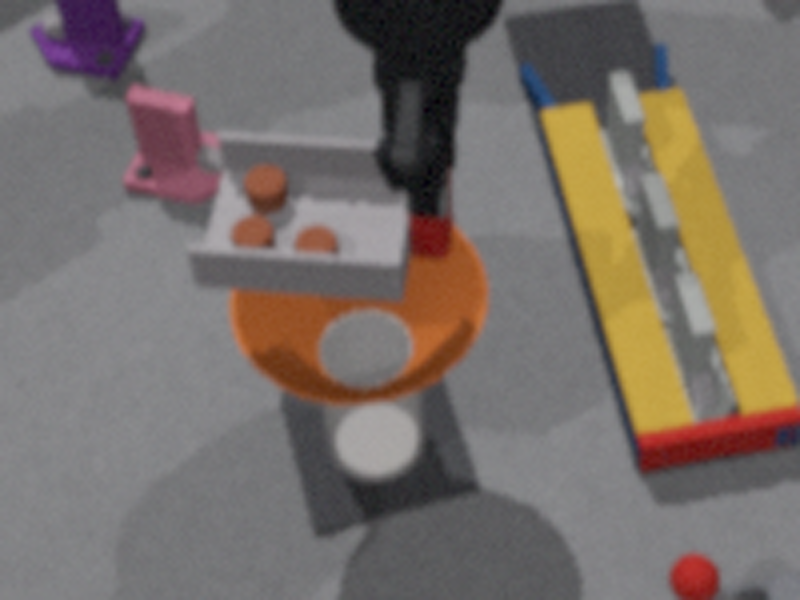

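```bash
cat > df.py <<'E'
from h import *
import os,sys
im=camera("side"); c=im[200:350,200:400].astype(float)
p=cv2.imread("pics/l7.png"); p=cv2.resize(p,(200,150),interpolation=cv2.INTER_AREA)[:,:,::-1].astype(float)
print("diff",np.abs(c-p)[:90,30:120].mean().round(2), "w",round(get_obs()["grip_width"]*85.4,2))
E
python3 df.py
python3 -m handwheel '[{"jaw":23.7,"delta_pos":[0,0,0],"turn":0}]' >/dev/null; python3 df.py; python3 -m handwheel '[{"jaw":23.8,"delta_pos":[0,0,0],"turn":0}]'>/dev/null; python3 df.py
```

```text
diff 1.9 w 23.48
diff 1.89 w 23.64
diff 1.92 w 23.73
```

```bash
python3 -m handwheel '[{"jaw":23.9,"delta_pos":[0,0,0],"turn":0}]' >/dev/null; python3 df.py; python3 -m handwheel '[{"jaw":24.0,"delta_pos":[0,0,0],"turn":0}]'>/dev/null; python3 df.py
```

```text
diff 3.9 w 23.94
diff 15.55 w 23.79
```

```bash
python3 -m handwheel '[{"jaw":24.1,"delta_pos":[0,0,0],"turn":0}]' >/dev/null; python3 df.py
```

```text
diff 17.55 w 24.01
```

Run:
```python
from h import *
im=camera("side");  crop("t",im,200,200,400,350,4,"pics/l8.png")
```

```text
(no output)
```

View pics/l8.png

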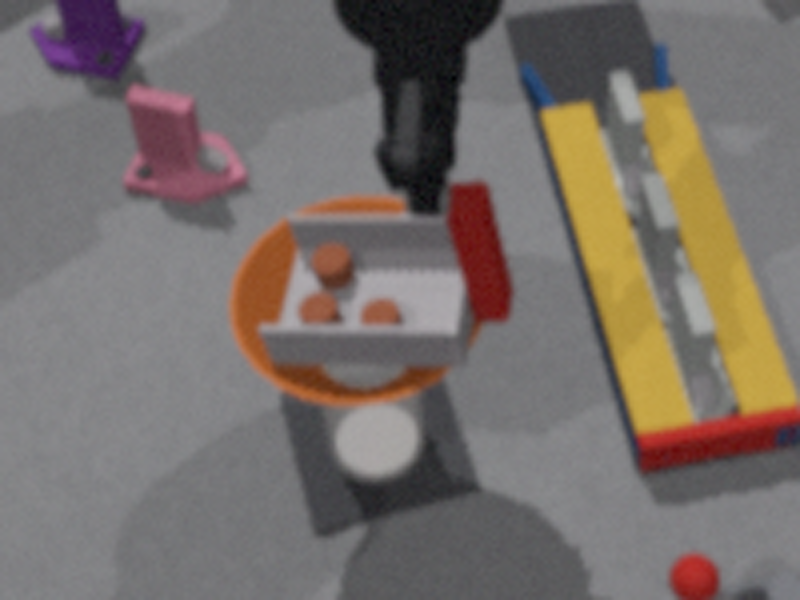

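Run:
```python
from h import *
im=camera("side");  crop("t",im,200,200,400,350,4,"pics/l9.png");im=camera("top");  crop("t",im,330,180,490,300,5,"pics/l10.png")
o=get_obs();print(o["clock"],o["ft_force"],o["position"])
```

```text
25.75 [-0.03397959 -0.34671471  0.56591429] [ 0.46999036 -0.11718863  0.24462477]
```

View pics/l9.png

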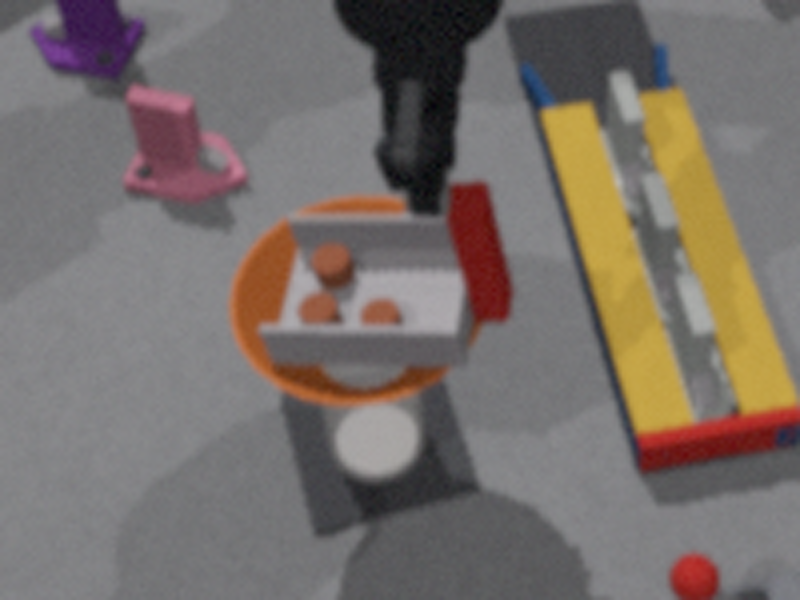

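View pics/l10.png

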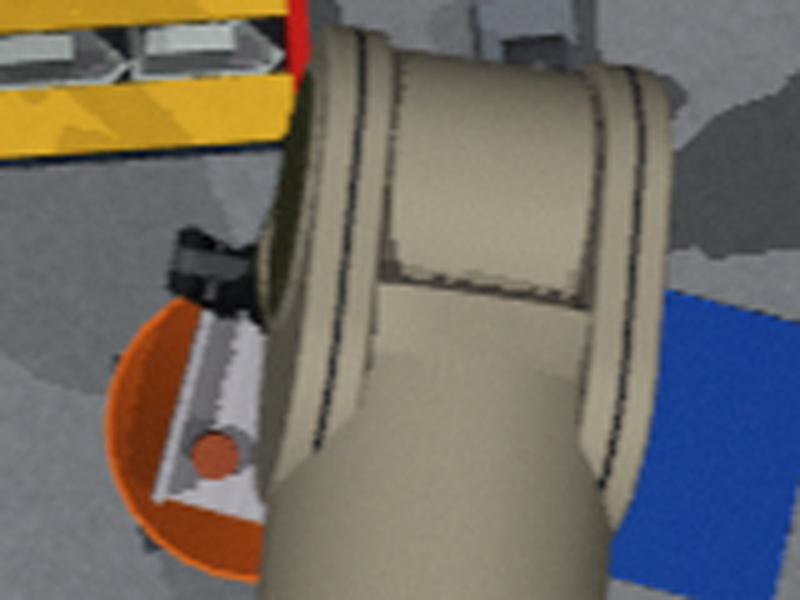

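The scoop rotated about 15–20° and then slipped out. It now rests stably in the funnel, mouth down inside it, with all the stones still in the tray. I'll locate the red grip so I can take hold again.

Run:
```python
from h import *
im=camera("side"); im=np.clip(im.astype(float)*1.6,0,255).astype(np.uint8); crop("t",im,260,210,340,300,8,"pics/m1.png")
```

```text
(no output)
```

View pics/m1.png

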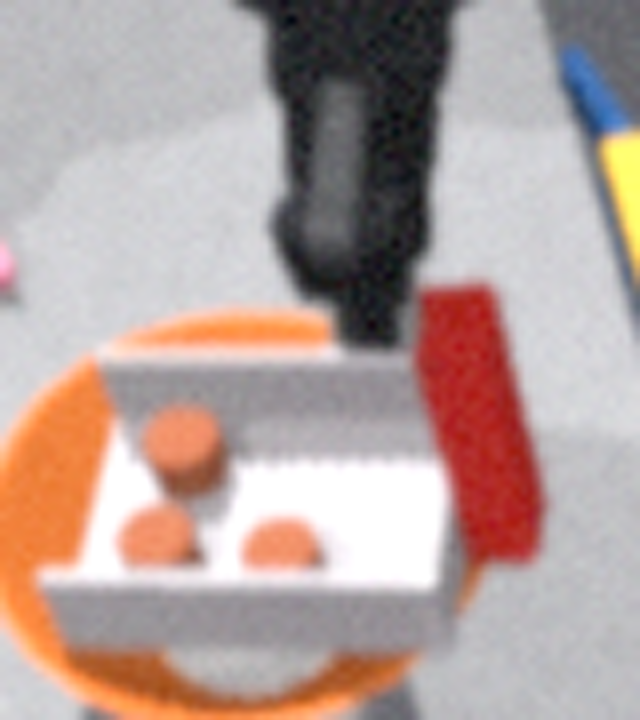

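```bash
cat > pnp.py <<'E'
from m import *
from scipy.spatial.transform import Rotation as Ro
def pnp(pts3,px,cam_="side"):
    K,R,t=cam(cam_); o=np.array(pts3,float)/1000; p=np.array(px,float)
    ok,rv,tv=cv2.solvePnP(o,p,K,None,flags=cv2.SOLVEPNP_SQPNP); ok,rv,tv=cv2.solvePnP(o,p,K,None,rv,tv,True)
    e=np.linalg.norm(cv2.projectPoints(o,rv,tv,K,None)[0][:,0]-p,axis=1)
    Rw=R.T@cv2.Rodrigues(rv)[0]; tw=R.T@(tv.ravel()-t)
    print("err px",e.round(1)); return Rw,tw
def show(Rw,tw):
    print("origin",tw.round(4),"x",Rw[:,0].round(3),"y",Rw[:,1].round(3),"z",Rw[:,2].round(3))
    for n,q in dict(gtop=(55,0,90),gmid=(55,0,60),glow=(55,0,40),gbot=(55,0,0),mouth=(-60,0,0)).items(): print(n,(Rw@np.array(q)/1000+tw).round(4))
E
python3 - <<'E'
from pnp import *
P=[(-60,39,30),(-60,-39,30),(45,39,30),(45,-39,30),(-60,-39,0),(45,-39,0),(65,-12,0),(65,12,0),(65,12,90),(45,12,90)]
u=picks([(100,352),(40,572),(420,360),(440,585),(70,650),(450,640),(530,558),(545,500),(495,287),(420,292)],260,210,8)
show(*pnp(P,u)); show(*pnp(P[:6],u[:6]))
E
```

```text
err px [1.5 1.6 4.4 1.2 0.6 0.8 1.  2.1 0.1 0.4]
origin [ 0.4445 -0.0817  0.1086] x [ 0.974 -0.207  0.09 ] y [ 0.208  0.978 -0.003] z [-0.087  0.021  0.996]
gtop [ 0.4903 -0.0912  0.2032]
gmid [ 0.4929 -0.0918  0.1733]
glow [ 0.4946 -0.0922  0.1534]
gbot [ 0.4981 -0.0931  0.1135]
mouth [ 0.3861 -0.0693  0.1032]
err px [2.3 1.9 3.  1.1 1.1 1.4]
origin [ 0.4423 -0.0678  0.0908] x [ 0.985 -0.171  0.029] y [0.171 0.985 0.003] z [-0.029  0.002  1.   ]
gtop [ 0.4938 -0.0771  0.1824]
gmid [ 0.4947 -0.0771  0.1524]
glow [ 0.4953 -0.0772  0.1324]
gbot [ 0.4964 -0.0773  0.0924]
mouth [ 0.3832 -0.0576  0.0891]
```

Run:
```python
from pnp import *
P=[(-60,39,30),(-60,-39,30),(45,-39,30),(-60,-39,0),(45,-39,0),(65,-12,0),(65,12,0),(65,12,90),(45,12,90)]
u=picks([(100,352),(40,572),(440,585),(70,650),(450,640),(530,558),(545,500),(495,287),(420,292)],260,210,8)
show(*pnp(P,u))
P+= [(42,-36,4),(-60,36,4)]; u+=picks([(437,588),(112,412)],260,210,8)
show(*pnp(P[:9]+P[10:],u[:9]+u[10:]))
```

```text
err px [0.3 1.3 1.  0.9 0.9 0.9 0.9 0.3 0.7]
origin [ 0.4465 -0.0914  0.1223] x [ 0.963 -0.243  0.118] y [0.243 0.97  0.013] z [-0.118  0.016  0.993]
gtop [ 0.4888 -0.1033  0.2181]
gmid [ 0.4923 -0.1038  0.1883]
glow [ 0.4947 -0.1041  0.1685]
gbot [ 0.4994 -0.1047  0.1288]
mouth [ 0.3887 -0.0768  0.1152]
err px [0.5 1.2 0.9 1.  0.9 0.9 1.1 0.3 0.6 0.4]
origin [ 0.4463 -0.0919  0.1235] x [ 0.964 -0.241  0.115] y [0.241 0.97  0.019] z [-0.116  0.009  0.993]
gtop [ 0.4888 -0.1044  0.2192]
gmid [ 0.4923 -0.1047  0.1894]
glow [ 0.4946 -0.1048  0.1696]
gbot [ 0.4993 -0.1052  0.1298]
mouth [ 0.3884 -0.0775  0.1166]
```

PnP on the picked corners, corrected so that the grip's foot rests on the rim at z = 0.15, puts the grip top near (0.487, -0.118, 0.239) with a tilt of about 7°. I'll open, straddle it, and check before closing.

```bash
python3 -m handwheel '[{"jaw":50,"delta_pos":[0,0,-0.01],"turn":0},{"jaw":50,"delta_pos":[0,0,-0.02],"turn":0},{"jaw":50,"delta_pos":[0,0,-0.02],"turn":0},{"jaw":50,"delta_pos":[0,0,-0.02],"turn":0},{"jaw":50,"delta_pos":[0,0,-0.02],"turn":0}]' 40;  python3 go.py .489 -.12 .198 -104
```

```text
clock: 26.22
position: [0.47, -0.1172, 0.2646]
ee_rot: [0.993, -0.12, 0.0, -0.0]
ft_force: [-0.4, -0.3, -0.6]
grip_width: 0.586
pos [ 0.47   -0.1172  0.2646] tool-y yaw -103.83 delta [ 0.0191 -0.0018  0.0666] turn 0.0009 rows 3 F [-0.4 -0.3 -0.6] w 50.1 t 26.2 j7 -1.67
```

```bash
python3 -m handwheel '[{"jaw":50,"delta_pos":[0.019,-0.002,0],"turn":0},{"jaw":50,"delta_pos":[0.019,-0.002,0.01],"turn":0},{"jaw":50,"delta_pos":[0.019,-0.002,0.03],"turn":0},{"jaw":50,"delta_pos":[0.019,-0.002,0.05],"turn":0},{"jaw":50,"delta_pos":[0.019,-0.002,0.064],"turn":0},{"jaw":50,"delta_pos":[0.019,-0.002,0.064],"turn":0},{"jaw":50,"delta_pos":[0.019,-0.002,0.064],"turn":0}]';  python3 go.py .489 -.12 .198 -104;python3 - <<'E'
from h import *
im=camera("side"); im=np.clip(im.astype(float)*1.6,0,255).astype(np.uint8); crop("t",im,260,210,340,300,8,"pics/m2.png")
im=camera("top"); crop("t",im,330,180,490,300,5,"pics/m3.png")
E
```

```text
clock: 26.8
position: [0.4881, -0.1198, 0.1999]
ee_rot: [0.993, -0.121, -0.001, 0.0]
ft_force: [0.3, -0.4, 0.3]
grip_width: 0.581
pos [ 0.4881 -0.1198  0.1999] tool-y yaw -103.84 delta [0.001  0.     0.0019] turn 0.0009 rows 2 F [ 0.3 -0.4  0.3] w 49.6 t 26.8 j7 -1.63
```

View pics/m2.png

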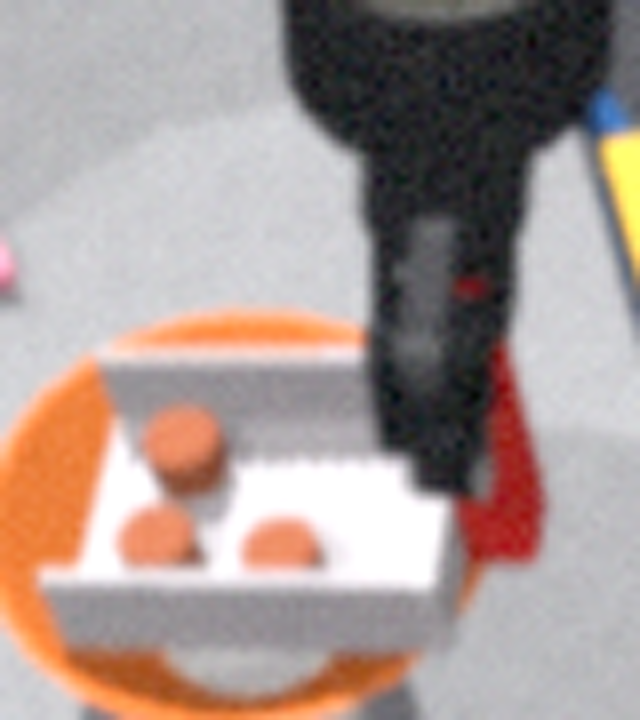

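View pics/m3.png

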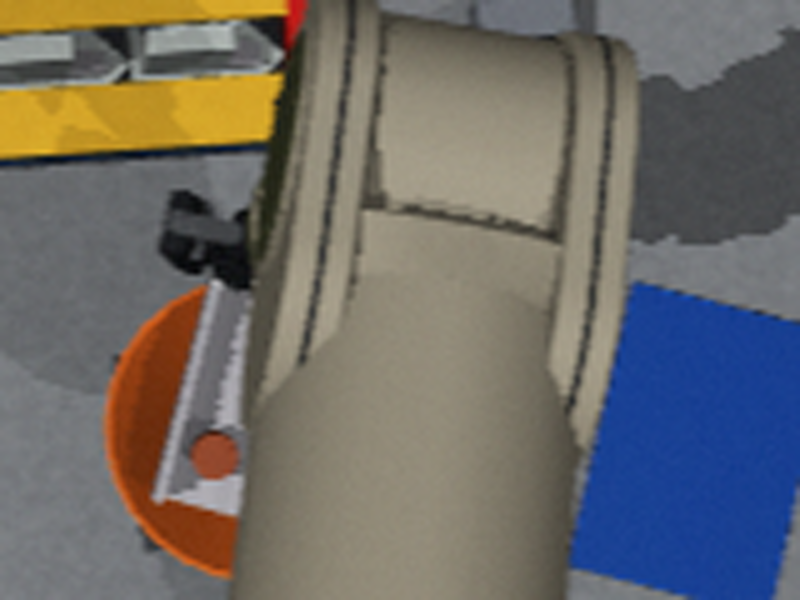

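```bash
python3 -m handwheel '[{"jaw":30,"delta_pos":[0.004,0,0],"turn":0},{"jaw":26,"delta_pos":[0.004,0,0],"turn":0},{"jaw":24,"delta_pos":[0.004,0,0],"turn":0},{"jaw":23,"delta_pos":[0.004,0,0],"turn":0},{"jaw":23,"delta_pos":[0.004,0,0],"turn":0},{"jaw":23.8,"delta_pos":[0.004,0,0],"turn":0},{"jaw":23.8,"delta_pos":[0.004,0,0],"turn":0}]' 20;  python3 go.py .489 -.12 .198 -104;python3 - <<'E'
from h import *
im=camera("side"); im=np.clip(im.astype(float)*1.6,0,255).astype(np.uint8); crop("t",im,260,210,340,300,8,"pics/m4.png")
E
```

```text
clock: 27.48
position: [0.4933, -0.1213, 0.2012]
ee_rot: [0.993, -0.121, 0.001, 0.0]
ft_force: [2.2, -4.9, 6.2]
grip_width: 0.281
pos [ 0.4933 -0.1213  0.2012] tool-y yaw -103.85 delta [-0.0045 -0.0003  0.0032] turn 0.0008 rows 2 F [ 2.2 -4.9  6.2] w 24.0 t 27.5 j7 -1.62
```

View pics/m4.png

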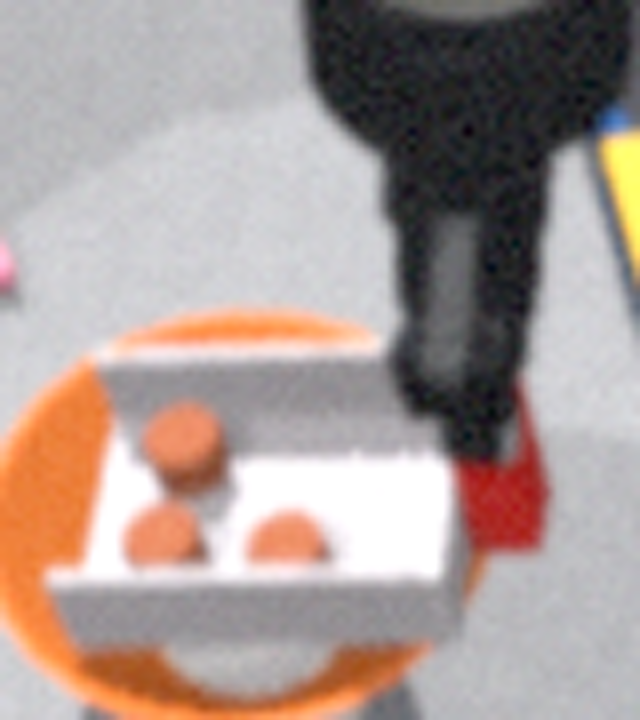

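```bash
python3 -m handwheel '[{"jaw":23.6,"delta_pos":[0,0,-0.005],"turn":0},{"jaw":23.6,"delta_pos":[-0.002,0,-0.01],"turn":0},{"jaw":23.7,"delta_pos":[-0.005,0,-0.015],"turn":0},{"jaw":23.7,"delta_pos":[-0.008,0,-0.02],"turn":0},{"jaw":23.7,"delta_pos":[-0.008,0,-0.02],"turn":0}]';  python3 go.py .489 -.12 .198 -104;python3 - <<'E'
from h import *
im=camera("side"); im=np.clip(im.astype(float)*1.6,0,255).astype(np.uint8); crop("t",im,260,210,340,300,8,"pics/m5.png")
E
```

```text
clock: 27.95
position: [0.4846, -0.1186, 0.2214]
ee_rot: [0.993, -0.12, 0.0, -0.0]
ft_force: [-1.0, -0.4, -2.2]
grip_width: 0.277
pos [ 0.4846 -0.1186  0.2214] tool-y yaw -103.83 delta [0.0046 0.0003 0.0234] turn 0.001 rows 2 F [-1.  -0.4 -2.2] w 23.7 t 27.9 j7 -1.64
```

View pics/m5.png

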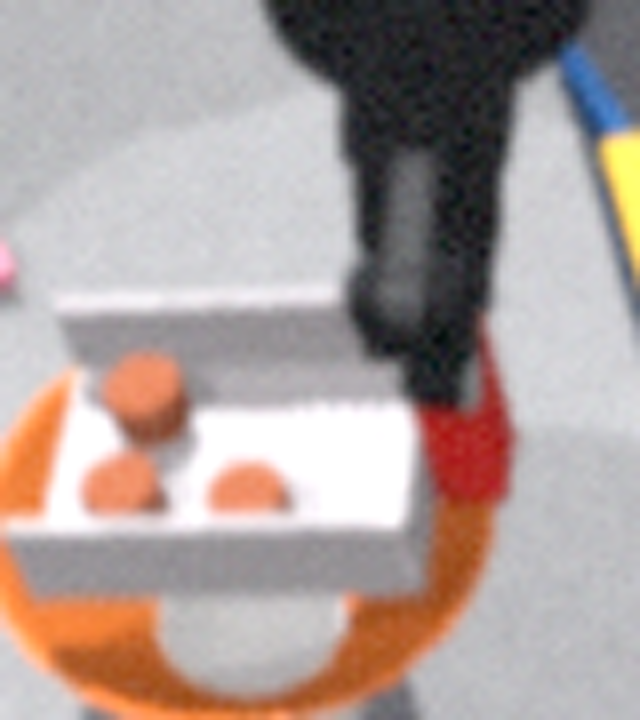

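```bash
python3 -m handwheel '[{"jaw":23.85,"delta_pos":[0,0,0],"turn":0},{"jaw":23.9,"delta_pos":[0,0,0],"turn":0},{"jaw":23.9,"delta_pos":[0,0,0],"turn":0},{"jaw":23.4,"delta_pos":[0,0,0],"turn":0}]'
python3 - <<'E'
from h import *
im=camera("side"); im=np.clip(im.astype(float)*1.6,0,255).astype(np.uint8); crop("t",im,260,210,340,300,8,"pics/m6.png")
E
```

```text
clock: 28.33
position: [0.4849, -0.1188, 0.2202]
ee_rot: [0.993, -0.12, -0.0, 0.0]
ft_force: [0.3, -0.9, -3.8]
grip_width: 0.273
```

View pics/m6.png

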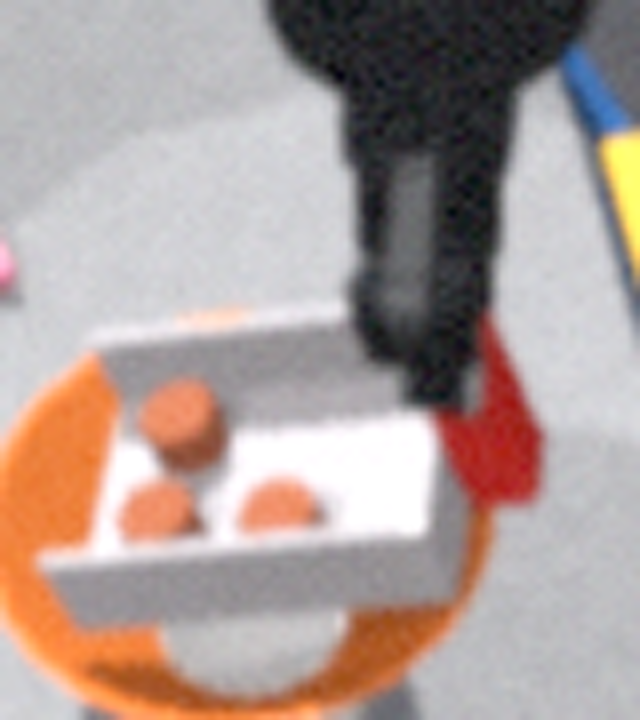

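The pulse method works: the scoop tipped further and the grip still holds. I'll raise it slightly and pulse again.

```bash
python3 -m handwheel '[{"jaw":23.4,"delta_pos":[0,0,-0.01],"turn":0},{"jaw":23.4,"delta_pos":[0,0,-0.02],"turn":0},{"jaw":23.4,"delta_pos":[0,0,-0.02],"turn":0},{"jaw":23.85,"delta_pos":[0,0,-0.02],"turn":0},{"jaw":23.9,"delta_pos":[0,0,-0.02],"turn":0},{"jaw":23.9,"delta_pos":[0,0,-0.02],"turn":0},{"jaw":23.4,"delta_pos":[0,0,-0.02],"turn":0}]'
python3 - <<'E'
from h import *
im=camera("side"); im=np.clip(im.astype(float)*1.6,0,255).astype(np.uint8); crop("t",im,260,210,340,300,8,"pics/m7.png")
E
```

```text
clock: 28.97
position: [0.4847, -0.1188, 0.2402]
ee_rot: [0.993, -0.12, -0.0, -0.0]
ft_force: [-0.6, 0.2, -2.0]
grip_width: 0.278
```

View pics/m7.png

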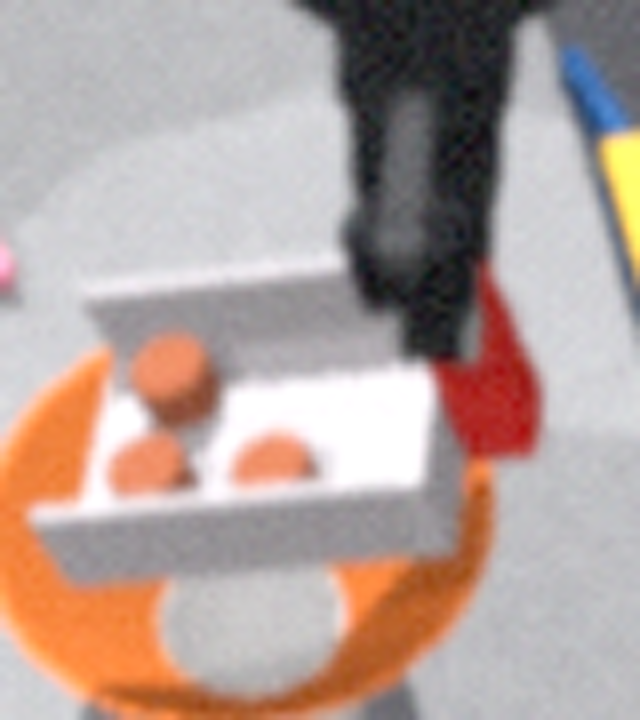

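```bash
python3 -m handwheel '[{"jaw":23.9,"delta_pos":[0,0,0],"turn":0},{"jaw":23.95,"delta_pos":[0,0,0],"turn":0},{"jaw":23.95,"delta_pos":[0,0,0],"turn":0},{"jaw":23.4,"delta_pos":[0,0,0],"turn":0}]'
python3 - <<'E'
from h import *
im=camera("side"); im=np.clip(im.astype(float)*1.6,0,255).astype(np.uint8); crop("t",im,260,210,340,300,8,"pics/m8.png")
E
```

```text
clock: 29.35
position: [0.485, -0.1189, 0.2405]
ee_rot: [0.993, -0.12, 0.0, -0.0]
ft_force: [0.4, -0.0, -2.9]
grip_width: 0.279
```

View pics/m8.png

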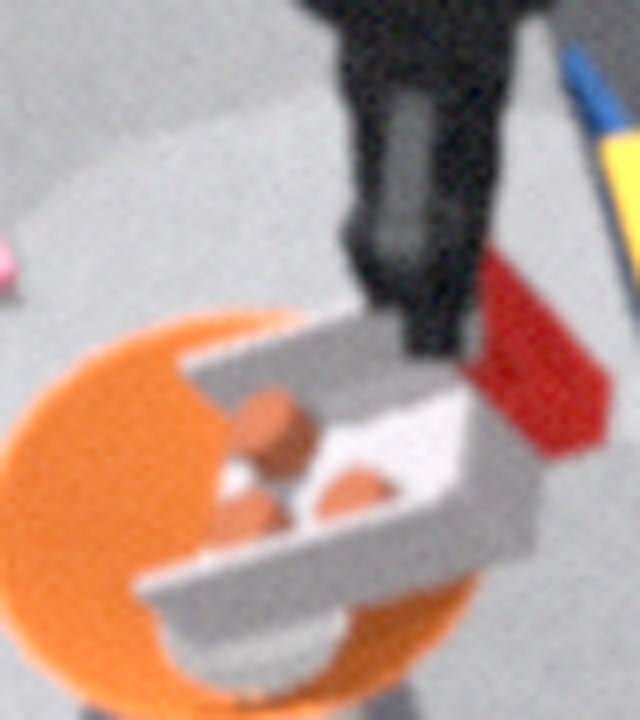

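```bash
python3 -m handwheel '[{"jaw":23.0,"delta_pos":[0,0,0],"turn":0},{"jaw":23.0,"delta_pos":[0,0,0],"turn":0},{"jaw":23.0,"delta_pos":[0,0,0],"turn":0}]'
python3 - <<'E'
from h import *
im=camera("side"); im=np.clip(im.astype(float)*1.6,0,255).astype(np.uint8); crop("t",im,260,210,340,300,8,"pics/m9.png")
E
```

```text
clock: 29.65
position: [0.4849, -0.1188, 0.2405]
ee_rot: [0.993, -0.12, -0.0, -0.0]
ft_force: [0.0, -0.7, -3.4]
grip_width: 0.279
```

View pics/m9.png

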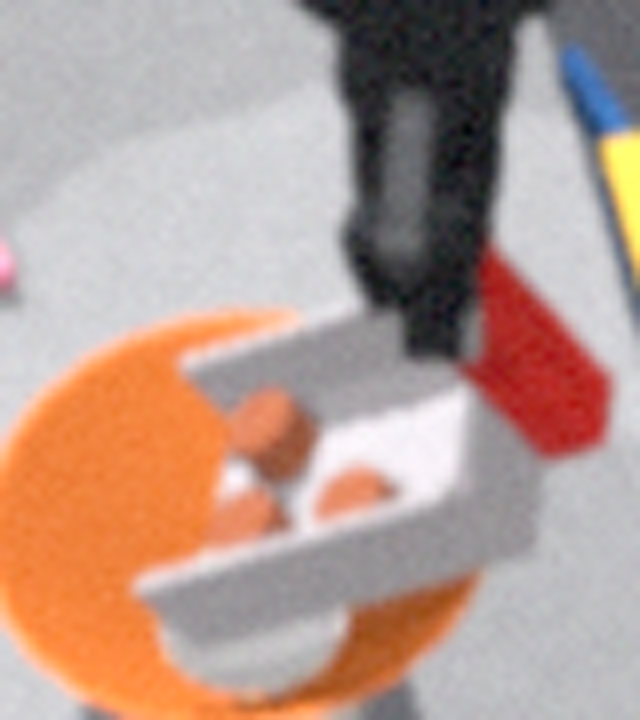

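```bash
python3 -m handwheel '[{"jaw":23.9,"delta_pos":[0,0,0],"turn":0},{"jaw":23.95,"delta_pos":[0,0,0],"turn":0},{"jaw":23.95,"delta_pos":[0,0,0],"turn":0},{"jaw":23.4,"delta_pos":[0,0,0],"turn":0}]'
python3 - <<'E'
from h import *
im=camera("side"); im=np.clip(im.astype(float)*1.6,0,255).astype(np.uint8); crop("t",im,260,210,340,300,8,"pics/n1.png")
E
```

```text
clock: 30.03
position: [0.4849, -0.1188, 0.2405]
ee_rot: [0.993, -0.12, 0.0, -0.0]
ft_force: [-0.4, 0.0, -2.5]
grip_width: 0.276
```

View pics/n1.png

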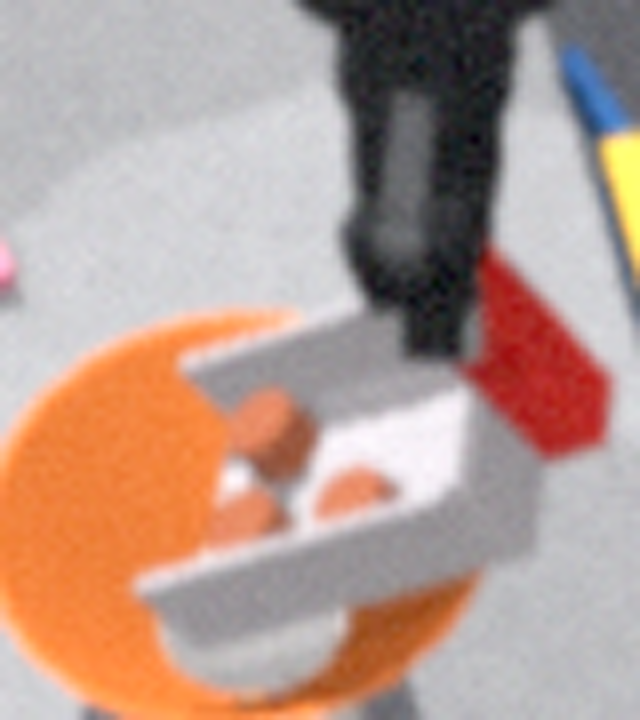

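The hang limit is about 38° and the stones still stick. A short backward jerk with a firm grip should start them sliding into the funnel.

```bash
python3 -m handwheel '[{"jaw":20,"delta_pos":[-0.005,0,0],"turn":0},{"jaw":20,"delta_pos":[-0.015,0,0],"turn":0},{"jaw":20,"delta_pos":[-0.02,0,0],"turn":0},{"jaw":20,"delta_pos":[-0.02,0,0],"turn":0},{"jaw":20,"delta_pos":[-0.02,0,0],"turn":0},{"jaw":20,"delta_pos":[0.015,0,-0.01],"turn":0},{"jaw":20,"delta_pos":[0.015,0,-0.01],"turn":0},{"jaw":20,"delta_pos":[0.015,0,-0.01],"turn":0}]' 40
python3 - <<'E'
from h import *
im=camera("side"); im=np.clip(im.astype(float)*1.6,0,255).astype(np.uint8); crop("t",im,240,190,340,300,7,"pics/n2.png")
E
```

```text
clock: 30.75
position: [0.5007, -0.1226, 0.2502]
ee_rot: [0.993, -0.12, -0.0, 0.001]
ft_force: [-0.3, 0.5, -3.5]
grip_width: 0.273
```

View pics/n2.png

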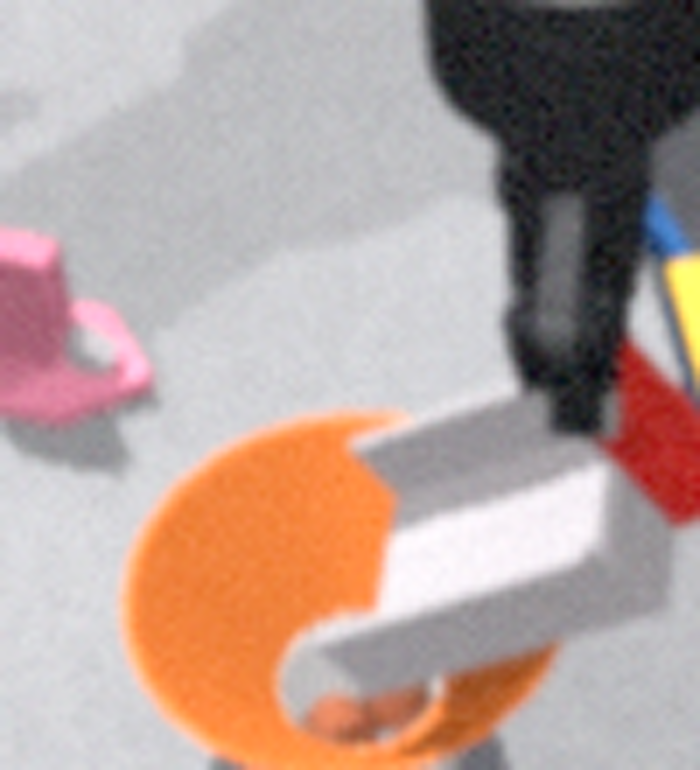

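The tray is empty and stones show in the tube at crop (340,715) and (400,705). Lifting clear to count them.

```bash
python3 -m handwheel '[{"jaw":20,"delta_pos":[0,0,-0.02],"turn":0},{"jaw":20,"delta_pos":[0,0,-0.05],"turn":0},{"jaw":20,"delta_pos":[0,0,-0.08],"turn":0},{"jaw":20,"delta_pos":[0.02,0.03,-0.1],"turn":0},{"jaw":20,"delta_pos":[0.03,0.06,-0.1],"turn":0},{"jaw":20,"delta_pos":[0.04,0.09,-0.1],"turn":0},{"jaw":20,"delta_pos":[0.05,0.12,-0.1],"turn":0},{"jaw":20,"delta_pos":[0.05,0.15,-0.1],"turn":0},{"jaw":20,"delta_pos":[0.05,0.15,-0.1],"turn":0}]'; python3 go.py
python3 - <<'E'
from h import *
im=camera("side"); cv2.imwrite("pics/n3.png",im[:,:,::-1]);im2=np.clip(im.astype(float)*1.4,0,255).astype(np.uint8); crop("t",im2,240,240,340,340,6,"pics/n4.png")
im=camera("top"); crop("t",im,330,220,430,310,7,"pics/n5.png")
E
```

```text
clock: 31.55
position: [0.5089, -0.2867, 0.3506]
ee_rot: [0.992, -0.125, -0.0, 0.002]
ft_force: [-1.1, -0.9, -2.2]
grip_width: 0.275Traceback (most recent call last):
  File "go.py", line 11, in <module>
    a=[float(v) for v in sys.argv[1:]]; go(*a)
                                        ~~^^^^
TypeError: go() missing 3 required positional arguments: 'x', 'y', and 'z'
```

View pics/n3.png

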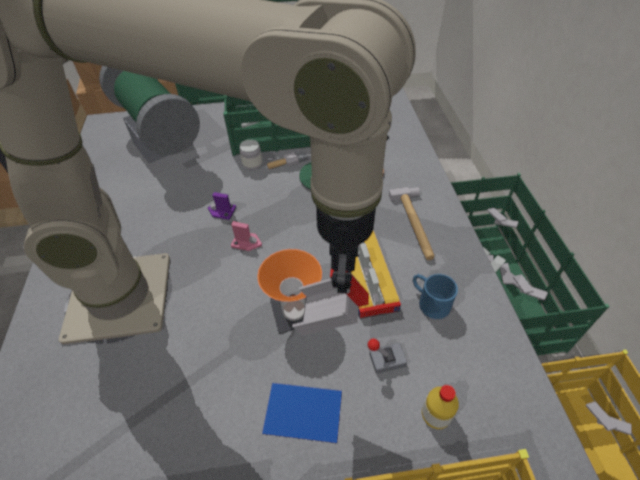

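View pics/n4.png

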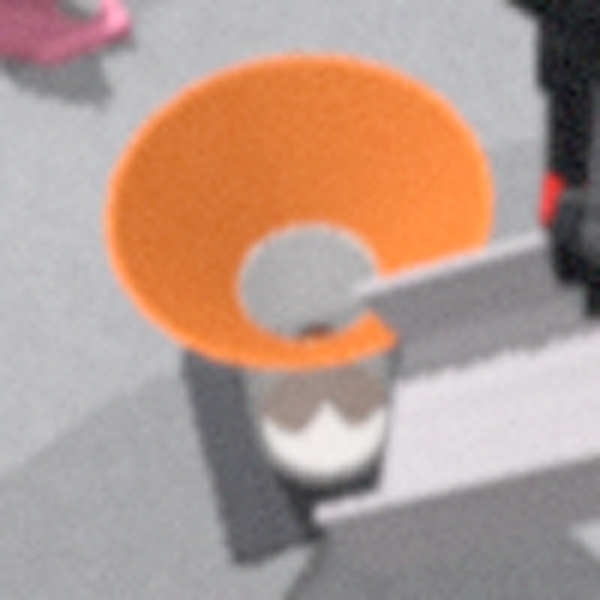

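View pics/n5.png

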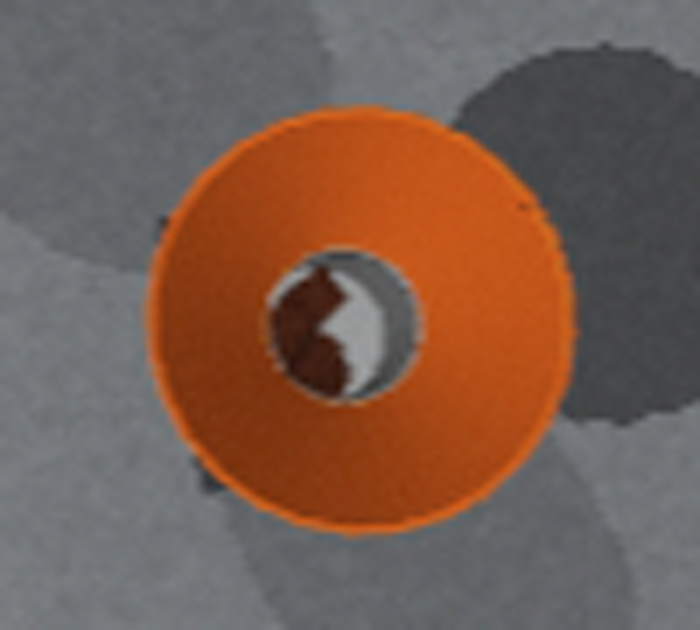

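The funnel is clear and the stones lie on the tube floor (dark red in the opening, brownish through the clear wall). No stones are on the bench. Now the scoop goes back: mouth edge down on the mat first, then rotate it flat.

```bash
python3 go.py .4084 -.346 .16 -104.5
```

```text
pos [ 0.5112 -0.2813  0.3505] tool-y yaw -104.01 delta [-0.084   0.0876  0.1905] turn 0.0027 rows 7 F [ 1.2  0.2 -2.5] w 23.3 t 31.6 j7 -1.28
```

```bash
python3 -m handwheel '[{"jaw":20,"delta_pos":[-0.02,0.02,0.03],"turn":0},{"jaw":20,"delta_pos":[-0.04,0.045,0.06],"turn":0},{"jaw":20,"delta_pos":[-0.06,0.07,0.09],"turn":0},{"jaw":20,"delta_pos":[-0.08,0.087,0.12],"turn":0},{"jaw":20,"delta_pos":[-0.084,0.0876,0.15],"turn":0},{"jaw":20,"delta_pos":[-0.084,0.0876,0.175],"turn":0},{"jaw":20,"delta_pos":[-0.084,0.0876,0.19],"turn":0},{"jaw":20,"delta_pos":[-0.084,0.0876,0.19],"turn":0},{"jaw":20,"delta_pos":[-0.084,0.0876,0.19],"turn":0}]'; python3 go.py .4084 -.346 .16 -104.5
python3 - <<'E'
from h import *
im=camera("side"); crop("t",im,230,300,390,450,5,"pics/o1.png")
im=camera("top"); crop("t",im,400,200,520,310,6,"pics/o2.png")
E
```

```text
clock: 32.4
position: [0.41, -0.3438, 0.1606]
ee_rot: [0.993, -0.12, -0.0, -0.0]
ft_force: [0.1, -0.3, -2.4]
grip_width: 0.275
pos [ 0.41   -0.3438  0.1606] tool-y yaw -103.74 delta [-0.0011  0.0025  0.0006] turn 0.0042 rows 2 F [ 0.1 -0.3 -2.4] w 23.5 t 32.4 j7 -1.07
```

View pics/o1.png

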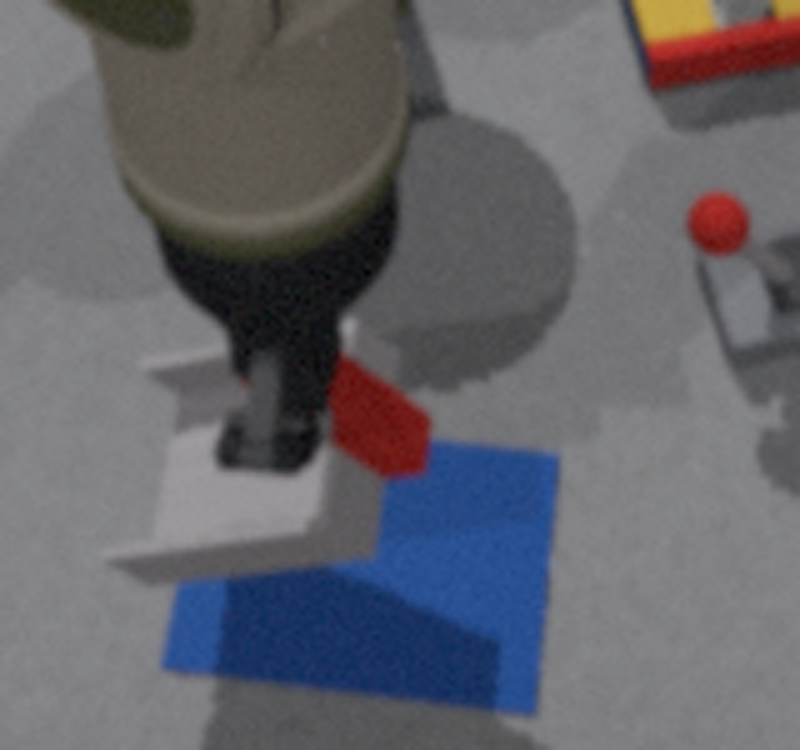

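```bash
python3 -m handwheel '[{"jaw":23,"delta_pos":[0,0,0.02],"turn":0},{"jaw":23,"delta_pos":[0,0,0.035],"turn":0},{"jaw":23,"delta_pos":[0,0,0.045],"turn":0},{"jaw":23,"delta_pos":[0,0,0.05],"turn":0},{"jaw":23,"delta_pos":[0,0,0.05],"turn":0}]' 20; python3 go.py .4084 -.346 .16 -104.5;python3 -m handwheel '[{"jaw":23.4,"delta_pos":[0.002,0,0.004],"turn":0},{"jaw":23.5,"delta_pos":[0.005,0,0.006],"turn":0},{"jaw":23.5,"delta_pos":[0.008,0,0.008],"turn":0},{"jaw":23.5,"delta_pos":[0.012,0,0.01],"turn":0}]';python3 go.py .4084 -.346 .16 -104.5
python3 - <<'E'
from h import *
im=camera("side"); crop("t",im,230,300,390,450,5,"pics/o3.png")
E
```

```text
clock: 32.92
position: [0.4097, -0.3448, 0.1103]
ee_rot: [0.993, -0.12, -0.0, -0.0]
ft_force: [0.4, 0.7, -2.5]
grip_width: 0.275
pos [ 0.4097 -0.3448  0.1103] tool-y yaw -103.82 delta [-0.001   0.0014 -0.0497] turn 0.0038 rows 3 F [ 0.4  0.7 -2.5] w 23.5 t 32.9 j7 -1.03
clock: 33.25
position: [0.4224, -0.3484, 0.1013]
ee_rot: [0.993, -0.12, 0.001, 0.0]
ft_force: [-0.2, -0.3, 3.3]
grip_width: 0.278
pos [ 0.4224 -0.3484  0.1013] tool-y yaw -103.83 delta [-0.014   0.001  -0.0587] turn 0.0037 rows 3 F [-0.2 -0.3  3.3] w 23.8 t 33.2 j7 -1.02
```

View pics/o3.png

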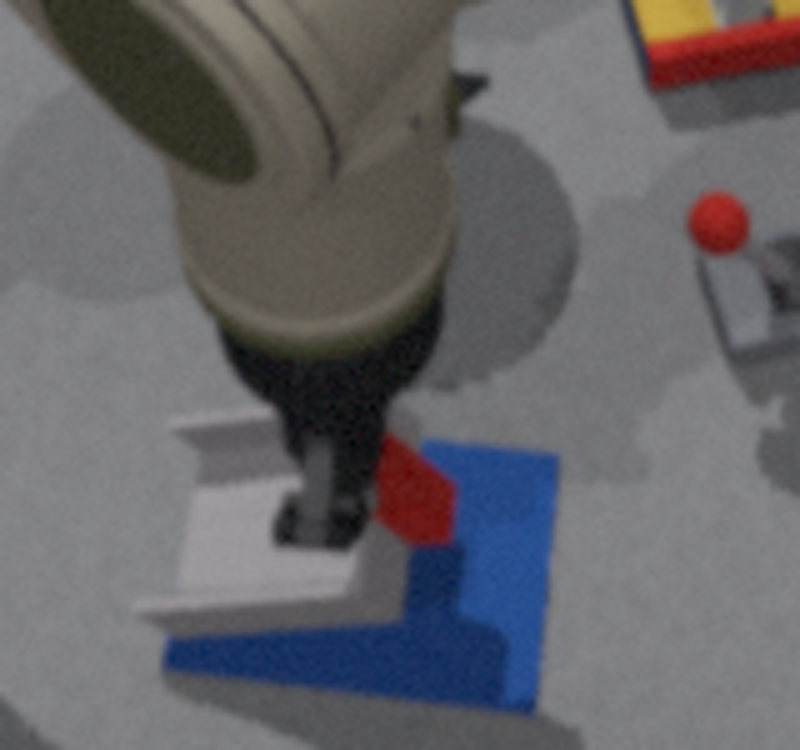

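```bash
python3 -m handwheel '[{"jaw":23.6,"delta_pos":[0.008,0,0.004],"turn":0},{"jaw":23.6,"delta_pos":[0.015,0,0.008],"turn":0},{"jaw":23.6,"delta_pos":[0.022,0,0.013],"turn":0},{"jaw":23.6,"delta_pos":[0.03,0,0.018],"turn":0},{"jaw":23.6,"delta_pos":[0.036,0,0.023],"turn":0},{"jaw":23.6,"delta_pos":[0.042,0,0.028],"turn":0},{"jaw":23.6,"delta_pos":[0.048,0,0.033],"turn":0},{"jaw":23.6,"delta_pos":[0.048,0,0.033],"turn":0}]';python3 go.py .4084 -.346 .16 -104.5
python3 - <<'E'
from h import *
im=camera("side"); crop("t",im,230,300,390,450,5,"pics/o4.png")
E
```

```text
clock: 33.97
position: [0.4688, -0.3592, 0.0662]
ee_rot: [0.993, -0.12, -0.0, -0.0]
ft_force: [0.6, 0.1, -2.0]
grip_width: 0.279
pos [ 0.4688 -0.3592  0.0662] tool-y yaw -103.78 delta [-0.0619  0.0016 -0.0937] turn 0.004 rows 4 F [ 0.6  0.1 -2. ] w 23.9 t 34.0 j7 -1.0
```

View pics/o4.png

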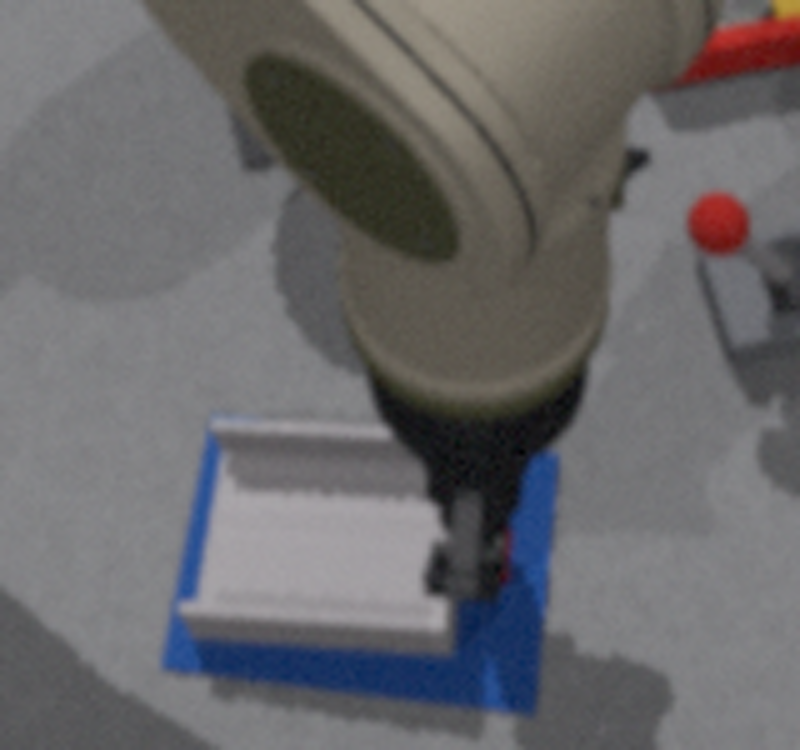

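```bash
python3 -m handwheel '[{"jaw":23.6,"delta_pos":[0,0,0.004],"turn":0},{"jaw":23.6,"delta_pos":[0,0,0.008],"turn":0},{"jaw":23.6,"delta_pos":[0,0,0.012],"turn":0},{"jaw":23.6,"delta_pos":[0,0,0.015],"turn":0},{"jaw":23.6,"delta_pos":[0,0,0.015],"turn":0}]';python3 go.py .4084 -.346 .16 -104.5
python3 - <<'E'
from h import *
im=camera("side"); crop("t",im,230,300,390,450,5,"pics/o5.png")
E
```

```text
clock: 34.43
position: [0.4699, -0.3601, 0.0546]
ee_rot: [0.993, -0.12, 0.002, 0.0]
ft_force: [2.7, 0.7, 12.2]
grip_width: 0.279
pos [ 0.4699 -0.3601  0.0546] tool-y yaw -103.82 delta [-0.0626  0.001  -0.1057] turn 0.0038 rows 4 F [ 2.7  0.7 12.2] w 23.8 t 34.4 j7 -0.99
```

View pics/o5.png

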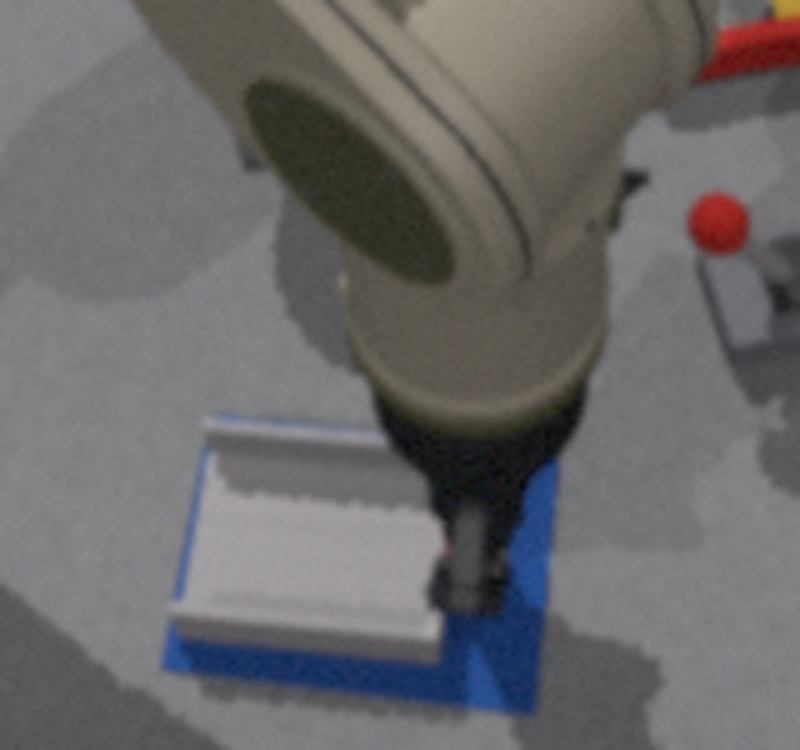

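Contact. Releasing and lifting away.

```bash
python3 -m handwheel '[{"jaw":26,"delta_pos":[0,0,-0.002],"turn":0},{"jaw":40,"delta_pos":[0,0,-0.002],"turn":0},{"jaw":50,"delta_pos":[0,0,-0.002],"turn":0},{"jaw":50,"delta_pos":[0,0,-0.002],"turn":0},{"jaw":50,"delta_pos":[0,0,-0.03],"turn":0},{"jaw":50,"delta_pos":[0,0,-0.06],"turn":0},{"jaw":50,"delta_pos":[0,0,-0.1],"turn":0},{"jaw":50,"delta_pos":[0,0,-0.14],"turn":0},{"jaw":50,"delta_pos":[0,0,-0.18],"turn":0},{"jaw":50,"delta_pos":[0,0,-0.18],"turn":0}]' 40;python3 go.py .561 .361 .18 3
python3 - <<'E'
from h import *
im=camera("side"); crop("t",im,230,300,390,450,5,"pics/o6.png")
im=camera("top"); crop("t",im,430,220,510,310,6,"pics/o7.png")
E
```

```text
clock: 35.32
position: [0.4698, -0.3617, 0.2402]
ee_rot: [0.993, -0.121, 0.005, 0.002]
ft_force: [0.1, -0.7, 1.3]
grip_width: 0.582
pos [ 0.4698 -0.3617  0.2402] tool-y yaw -103.88 delta [-0.0854 -0.7236  0.0577] turn -0.5938 rows 19 F [ 0.1 -0.7  1.3] w 49.7 t 35.3 j7 -1.08
```

View pics/o6.png

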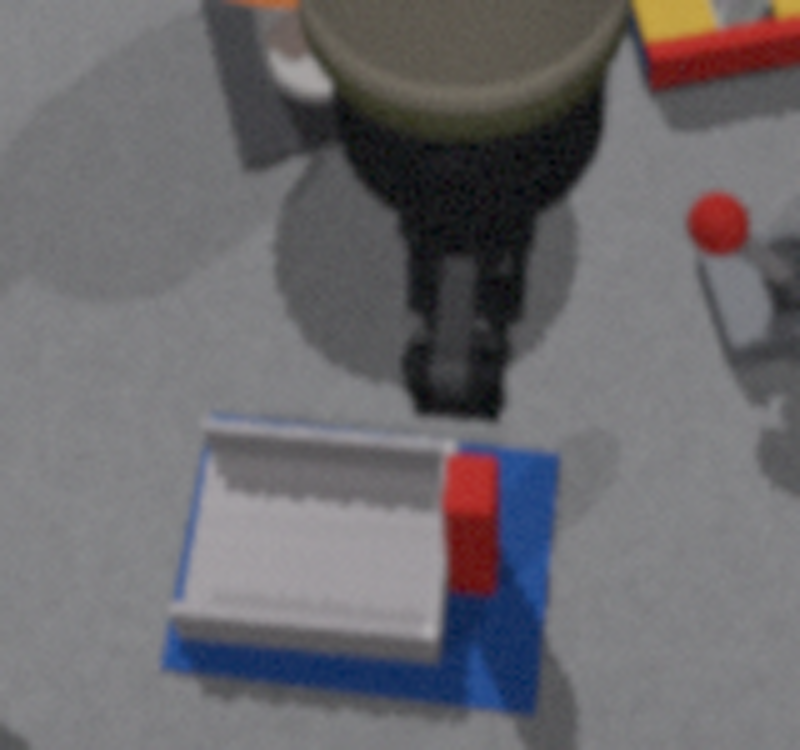

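View pics/o7.png

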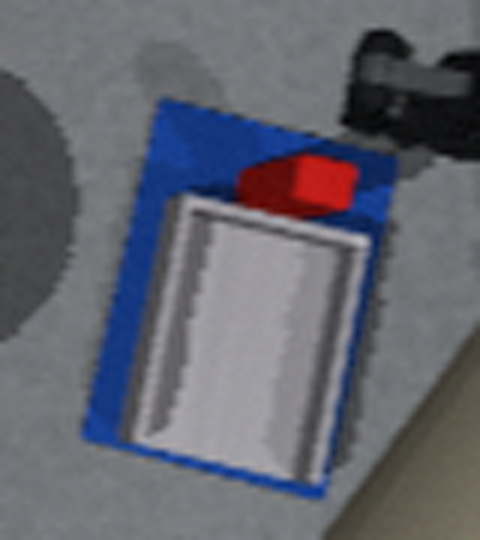

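The empty scoop stands level on its mat, about 1 cm off centre. Now the lid.

```bash
python3 -m handwheel '[{"jaw":50,"delta_pos":[-0.0427,-0.36,0],"turn":-0.35},{"jaw":50,"delta_pos":[-0.0427,-0.36,0],"turn":-0.35},{"jaw":50,"delta_pos":[-0.0427,-0.36,0],"turn":-0.35},{"jaw":50,"delta_pos":[-0.0427,-0.36,0],"turn":-0.35},{"jaw":50,"delta_pos":[-0.0427,-0.36,0],"turn":-0.35},{"jaw":50,"delta_pos":[-0.0427,-0.36,0],"turn":-0.35},{"jaw":50,"delta_pos":[-0.0427,-0.36,0],"turn":-0.35},{"jaw":50,"delta_pos":[-0.0427,-0.36,0],"turn":-0.35},{"jaw":50,"delta_pos":[-0.0427,-0.36,0],"turn":-0.35},{"jaw":50,"delta_pos":[-0.0427,-0.36,0],"turn":-0.35}]';python3 go.py .561 .361 .18 3
```

```text
clock: 36.25
position: [0.5118, 0.0079, 0.2304]
ee_rot: [0.906, 0.423, -0.001, -0.001]
ft_force: [-0.5, -0.2, 0.3]
grip_width: 0.587
pos [0.5118 0.0079 0.2304] tool-y yaw -39.93 delta [ 0.3024 -0.1887  0.0508] turn -0.2385 rows 10 F [-0.5 -0.2  0.3] w 50.1 t 36.2 j7 -0.78
```

```bash
python3 -m handwheel '[{"jaw":50,"delta_pos":[0.302,-0.189,0.04],"turn":-0.238},{"jaw":50,"delta_pos":[0.302,-0.189,0.04],"turn":-0.238},{"jaw":50,"delta_pos":[0.302,-0.189,0.04],"turn":-0.238},{"jaw":50,"delta_pos":[0.302,-0.189,0.04],"turn":-0.238},{"jaw":50,"delta_pos":[0.302,-0.189,0.04],"turn":-0.238},{"jaw":50,"delta_pos":[0.302,-0.189,0.04],"turn":-0.238},{"jaw":50,"delta_pos":[0.302,-0.189,0.04],"turn":-0.238},{"jaw":50,"delta_pos":[0.302,-0.189,0.04],"turn":-0.238},{"jaw":50,"delta_pos":[0.302,-0.189,0.04],"turn":-0.238},{"jaw":50,"delta_pos":[0.302,-0.189,0.04],"turn":-0.238}]';python3 -m handwheel '[{"jaw":50,"delta_pos":[0,0,0.0],"turn":0},{"jaw":50,"delta_pos":[0,0,0.0],"turn":0},{"jaw":50,"delta_pos":[0,0,0.0],"turn":0}]';python3 go.py .561 .361 .025 3;python3 - <<'E'
from h import *
im=camera("side"); crop("t",im,250,90,390,210,5,"pics/p1.png")
E
```

```text
clock: 37.08
position: [0.564, 0.3587, 0.1883]
ee_rot: [0.692, 0.722, -0.002, -0.002]
ft_force: [-0.3, 0.8, -1.4]
grip_width: 0.584
clock: 37.33
position: [0.5674, 0.3505, 0.192]
ee_rot: [0.695, 0.719, -0.001, 0.0]
ft_force: [1.2, 0.2, 0.2]
grip_width: 0.586
pos [0.5674 0.3505 0.192 ] tool-y yaw 1.87 delta [ 0.0109 -0.006   0.167 ] turn -0.0063 rows 6 F [1.2 0.2 0.2] w 50.1 t 37.3 j7 -0.56
```

View pics/p1.png

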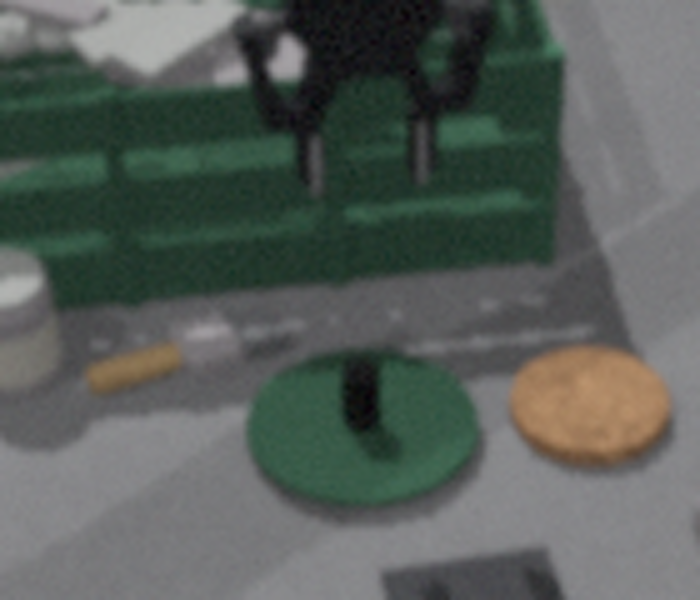

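```bash
python3 - <<'E'
from m import *
a=picks([(188,220)],150,170,5)[0]; b=picks([(360,361)],250,90,5)[0]; print(two(a,b)); print(onz("top",a,.055))
E
python3 go.py .561 .361 .1 3
```

```text
(array([0.56132415, 0.35744104, 0.067767  ]), np.float64(0.003221675624354232))
[0.56152446 0.36073961 0.055     ]
pos [0.5675 0.3507 0.1924] tool-y yaw 1.87 delta [ 0.0106 -0.0061  0.0924] turn -0.0063 rows 4 F [ 0.7 -0.3  0. ] w 49.7 t 37.4 j7 -0.56
```

```bash
python3 -m handwheel '[{"jaw":50,"delta_pos":[0.0106,-0.0061,0.02],"turn":0},{"jaw":50,"delta_pos":[0.0106,-0.0061,0.05],"turn":0},{"jaw":50,"delta_pos":[0.0106,-0.0061,0.08],"turn":0},{"jaw":50,"delta_pos":[0.0106,-0.0061,0.11],"turn":0},{"jaw":50,"delta_pos":[0.0106,-0.0061,0.11],"turn":0},{"jaw":50,"delta_pos":[0.0106,-0.0061,0.11],"turn":0}]';python3 go.py .561 .3605 .026 3;python3 - <<'E'
from h import *
im=camera("side"); crop("t",im,250,90,390,210,5,"pics/p2.png")
E
```

```text
clock: 37.88
position: [0.5601, 0.3614, 0.082]
ee_rot: [0.695, 0.719, -0.001, -0.0]
ft_force: [0.1, 0.4, 1.3]
grip_width: 0.584
pos [0.5601 0.3614 0.082 ] tool-y yaw 1.93 delta [-0.0009  0.0009  0.056 ] turn -0.0059 rows 3 F [0.1 0.4 1.3] w 49.9 t 37.9 j7 -0.58
```

View pics/p2.png

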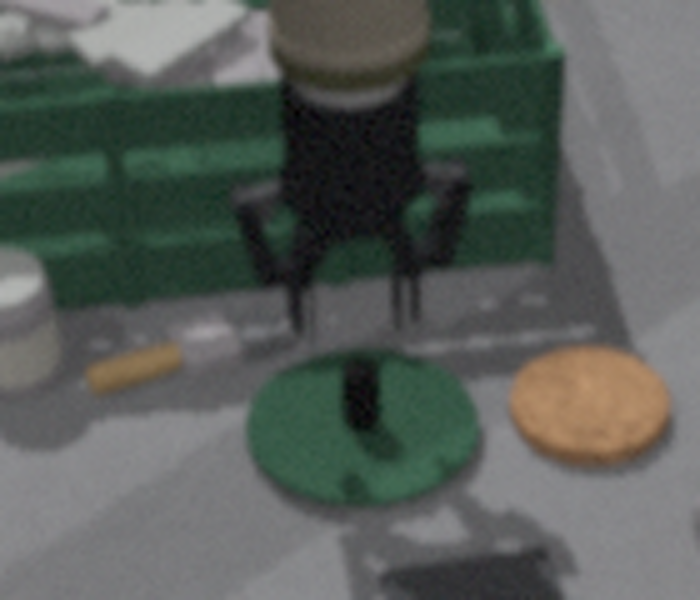

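Aligned over the knob. Going down and closing.

```bash
python3 -m handwheel '[{"jaw":50,"delta_pos":[0,0,0.03],"turn":0},{"jaw":50,"delta_pos":[0,0,0.05],"turn":0},{"jaw":50,"delta_pos":[0,0,0.055],"turn":0},{"jaw":50,"delta_pos":[0,0,0.055],"turn":0},{"jaw":15,"delta_pos":[0,0,0.055],"turn":0},{"jaw":15,"delta_pos":[0,0,0.055],"turn":0},{"jaw":15,"delta_pos":[0,0,0.055],"turn":0},{"jaw":15,"delta_pos":[0,0,0.055],"turn":0},{"jaw":15,"delta_pos":[0,0,0.055],"turn":0}]' 60;python3 go.py .561 .3605 .026 3;python3 -m handwheel '[{"jaw":15,"delta_pos":[0,0,-0.02],"turn":0},{"jaw":15,"delta_pos":[0,0,-0.06],"turn":0},{"jaw":15,"delta_pos":[0,0,-0.1],"turn":0},{"jaw":15,"delta_pos":[0,0,-0.14],"turn":0},{"jaw":15,"delta_pos":[0,0,-0.18],"turn":0},{"jaw":15,"delta_pos":[0,0,-0.2],"turn":0},{"jaw":15,"delta_pos":[0,0,-0.2],"turn":0},{"jaw":15,"delta_pos":[0,0,-0.2],"turn":0}]' 80;python3 go.py .426 -.1065 .225 3;python3 - <<'E'
from h import *
im=camera("side"); crop("t",im,250,30,390,210,4,"pics/p3.png")
E
```

```text
clock: 38.68
position: [0.5621, 0.3637, 0.0304]
ee_rot: [0.695, 0.719, 0.002, 0.0]
ft_force: [0.7, 0.3, 7.0]
grip_width: 0.26
pos [0.5621 0.3637 0.0304] tool-y yaw 1.99 delta [-0.0032 -0.0012  0.0044] turn -0.0056 rows 2 F [0.7 0.3 7. ] w 22.2 t 38.7 j7 -0.58
clock: 39.35
position: [0.5612, 0.3632, 0.2299]
ee_rot: [0.695, 0.719, 0.002, 0.0]
ft_force: [0.1, 0.3, -1.6]
grip_width: 0.249
pos [0.5612 0.3632 0.2299] tool-y yaw 2.0 delta [-0.4647 -0.1515  0.0033] turn -0.0055 rows 13 F [ 0.1  0.3 -1.6] w 21.2 t 39.4 j7 -0.58
```

View pics/p3.png

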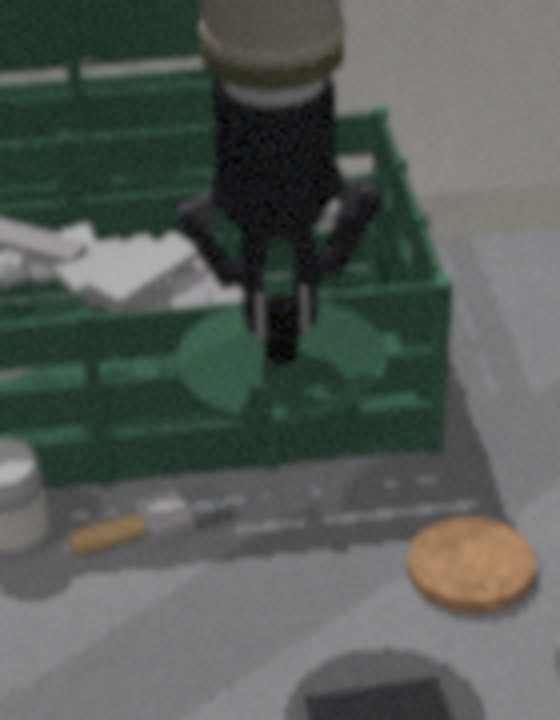

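```bash
python3 -m handwheel '[{"jaw":15,"delta_pos":[-0.02,-0.006,0],"turn":0},{"jaw":15,"delta_pos":[-0.05,-0.016,0],"turn":0},{"jaw":15,"delta_pos":[-0.085,-0.028,0],"turn":0},{"jaw":15,"delta_pos":[-0.12,-0.039,0],"turn":0},{"jaw":15,"delta_pos":[-0.155,-0.05,0],"turn":0},{"jaw":15,"delta_pos":[-0.19,-0.062,0],"turn":0},{"jaw":15,"delta_pos":[-0.225,-0.073,0],"turn":0},{"jaw":15,"delta_pos":[-0.26,-0.085,0],"turn":0},{"jaw":15,"delta_pos":[-0.295,-0.096,0],"turn":0},{"jaw":15,"delta_pos":[-0.32,-0.104,0],"turn":0}]';python3 go.py .426 -.1065 .225 2
```

```text
clock: 40.23
position: [0.4659, 0.0361, 0.226]
ee_rot: [0.695, 0.719, -0.001, -0.001]
ft_force: [1.3, -0.4, -0.9]
grip_width: 0.252
pos [0.4659 0.0361 0.226 ] tool-y yaw 1.87 delta [-0.1412 -0.0445  0.0012] turn -0.0007 rows 5 F [ 1.3 -0.4 -0.9] w 21.5 t 40.2 j7 -0.15
```

```bash
python3 -m handwheel '[{"jaw":15,"delta_pos":[-0.03,-0.01,0],"turn":0},{"jaw":15,"delta_pos":[-0.06,-0.02,0],"turn":0},{"jaw":15,"delta_pos":[-0.09,-0.03,0],"turn":0},{"jaw":15,"delta_pos":[-0.12,-0.039,0],"turn":0},{"jaw":15,"delta_pos":[-0.138,-0.044,0],"turn":0},{"jaw":15,"delta_pos":[-0.141,-0.0445,0],"turn":0},{"jaw":15,"delta_pos":[-0.141,-0.0445,0],"turn":0},{"jaw":15,"delta_pos":[-0.141,-0.0445,0],"turn":0}]';python3 go.py .426 -.1065 .225 2;python3 - <<'E'
from h import *
im=camera("side"); crop("t",im,220,180,360,320,5,"pics/q1.png")
im=camera("top"); crop("t",im,320,200,460,320,5,"pics/q2.png")
E
```

```text
clock: 40.9
position: [0.428, -0.1022, 0.2266]
ee_rot: [0.694, 0.72, -0.0, -0.001]
ft_force: [0.1, 1.2, -2.1]
grip_width: 0.259
pos [ 0.428  -0.1022  0.2266] tool-y yaw 2.04 delta [-0.0042 -0.0021  0.0016] turn 0.0002 rows 2 F [ 0.1  1.2 -2.1] w 22.1 t 40.9 j7 0.13
```

View pics/q1.png

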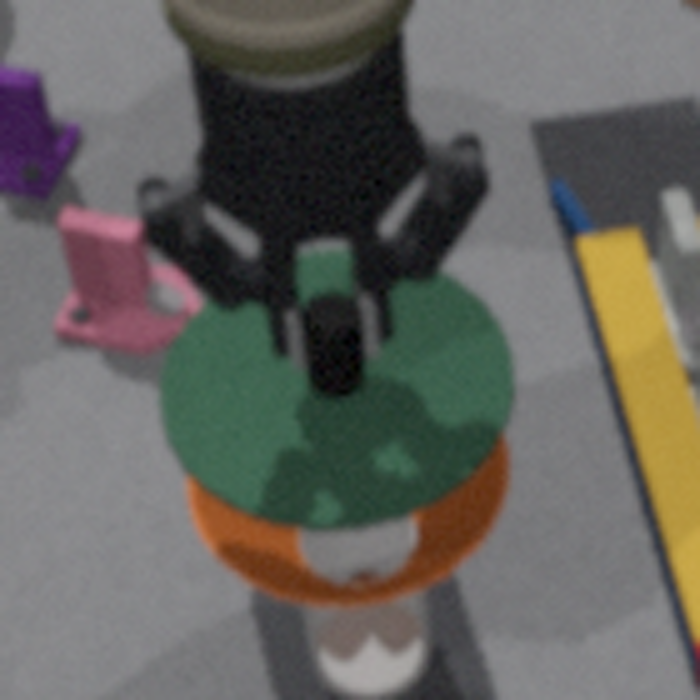

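View pics/q2.png

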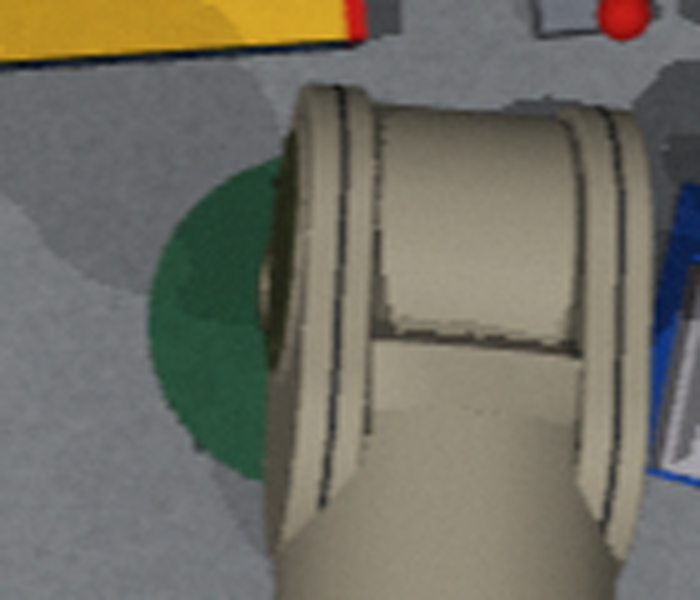

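```bash
cat > lidm.py <<'E'
from m import *
def circ(n,im,mask,z,lim=None):
    c=max(cv2.findContours(mask.astype(np.uint8),cv2.RETR_EXTERNAL,cv2.CHAIN_APPROX_NONE)[0],key=cv2.contourArea)
    h=cv2.convexHull(c)[:,0].astype(float)
    w=np.array([onz(n,p,z)[:2] for p in h])
    for _ in range(5):
        m=np.linalg.lstsq(np.c_[2*w,np.ones(len(w))],(w**2).sum(1),rcond=None)[0]; r=np.sqrt(m[2]+m[:2]@m[:2])
        e=np.abs(np.linalg.norm(w-m[:2],axis=1)-r); w=w[e<max(.002,np.percentile(e,85))]
    return m[:2].round(4),r.round(4),len(w)
def green(im):
    H,S,V=cv2.split(cv2.cvtColor(im,cv2.COLOR_RGB2HSV)); return (H>65)&(H<90)&(S>70)
def orange(im):
    H,S,V=cv2.split(cv2.cvtColor(im,cv2.COLOR_RGB2HSV)); return (H<16)&(S>180)&(V>80)
def win(m,x0,y0,x1,y1):
    k=np.zeros_like(m);k[y0:y1,x0:x1]=m[y0:y1,x0:x1];return k
E
python3 - <<'E'
from lidm import *
s0=cv2.imread("pics/side0.png")[:,:,::-1].copy()
print("funnel side",circ("side",s0,win(orange(s0),240,230,340,320),.15))
im=camera("side"); o=get_obs()["position"]; print(o)
print("lid",circ("side",im,win(green(im),240,215,335,300),o[2]-.0304+.013))
E
```

```text
funnel side (array([ 0.4283, -0.1041]), np.float64(0.0654), 35)
[ 0.42835143 -0.10188474  0.22707069]
lid (array([ 0.4286, -0.1024]), np.float64(0.0706), 27)
```

```bash
python3 -m handwheel '[{"jaw":15,"delta_pos":[-0.003,-0.001,0.01],"turn":0},{"jaw":15,"delta_pos":[-0.003,-0.001,0.025],"turn":0},{"jaw":15,"delta_pos":[-0.003,-0.001,0.04],"turn":0},{"jaw":15,"delta_pos":[-0.003,-0.001,0.048],"turn":0},{"jaw":15,"delta_pos":[-0.003,-0.001,0.051],"turn":0},{"jaw":15,"delta_pos":[-0.003,-0.001,0.053],"turn":0},{"jaw":15,"delta_pos":[-0.003,-0.001,0.055],"turn":0},{"jaw":15,"delta_pos":[-0.003,-0.001,0.055],"turn":0}]';python3 go.py .426 -.1065 .172 2;python3 - <<'E'
from h import *
im=camera("side"); crop("t",im,220,180,360,320,5,"pics/q3.png")
E
```

```text
clock: 41.72
position: [0.4277, -0.1061, 0.1727]
ee_rot: [0.695, 0.719, 0.0, 0.0]
ft_force: [-0.0, 0.5, -1.1]
grip_width: 0.25
pos [ 0.4277 -0.1061  0.1727] tool-y yaw 2.01 delta [-0.0004 -0.0017  0.0007] turn 0.0001 rows 2 F [-0.   0.5 -1.1] w 21.4 t 41.7 j7 0.16
```

View pics/q3.png

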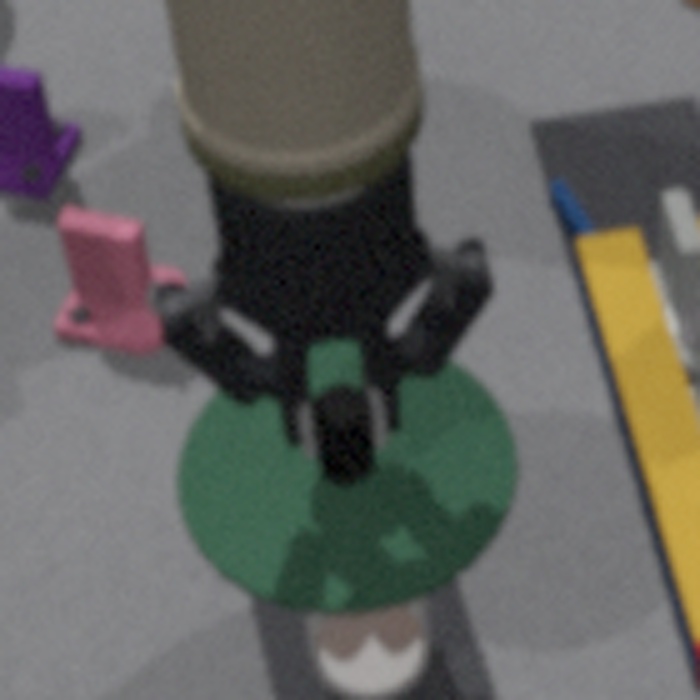

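```bash
python3 -m handwheel '[{"jaw":15,"delta_pos":[0,0,0.001],"turn":0},{"jaw":15,"delta_pos":[0,0,0.0015],"turn":0},{"jaw":15,"delta_pos":[0,0,0.0015],"turn":0},{"jaw":40,"delta_pos":[0,0,0.001],"turn":0},{"jaw":50,"delta_pos":[0,0,0],"turn":0},{"jaw":50,"delta_pos":[0,0,0],"turn":0},{"jaw":50,"delta_pos":[0,0,-0.03],"turn":0},{"jaw":50,"delta_pos":[0,0,-0.06],"turn":0},{"jaw":50,"delta_pos":[0,0,-0.1],"turn":0},{"jaw":50,"delta_pos":[0,0,-0.12],"turn":0}]';python3 -m handwheel '[{"jaw":0,"delta_pos":[0,0.04,0],"turn":0},{"jaw":0,"delta_pos":[-0.03,0.07,0],"turn":0},{"jaw":0,"delta_pos":[-0.07,0.07,0],"turn":0},{"jaw":0,"delta_pos":[-0.11,0.07,0],"turn":0},{"jaw":0,"delta_pos":[-0.11,0.07,0],"turn":0},{"jaw":0,"delta_pos":[-0.11,0.07,0],"turn":0}]';python3 - <<'E'
from lidm import *
im=camera("side"); crop("t",im,220,180,420,380,4,"pics/q4.png")
print("lid side",circ("side",im,win(green(im),240,230,340,320),.155))
im=camera("top"); crop("t",im,220,140,480,310,3,"pics/q5.png")
print("lid top",circ("top",im,win(green(im),330,220,430,310),.155))
E
```

```text
clock: 42.6
position: [0.4282, -0.1063, 0.2965]
ee_rot: [0.695, 0.719, 0.001, 0.001]
ft_force: [1.1, -0.1, 1.4]
grip_width: 0.586
clock: 43.1
position: [0.5006, -0.2162, 0.2922]
ee_rot: [0.696, 0.718, -0.001, 0.0]
ft_force: [1.4, 0.9, -0.0]
grip_width: 0.0
lid side (array([ 0.4282, -0.1071]), np.float64(0.0709), 31)
lid top (array([ 0.4257, -0.1081]), np.float64(0.0722), 33)
```

View pics/q4.png

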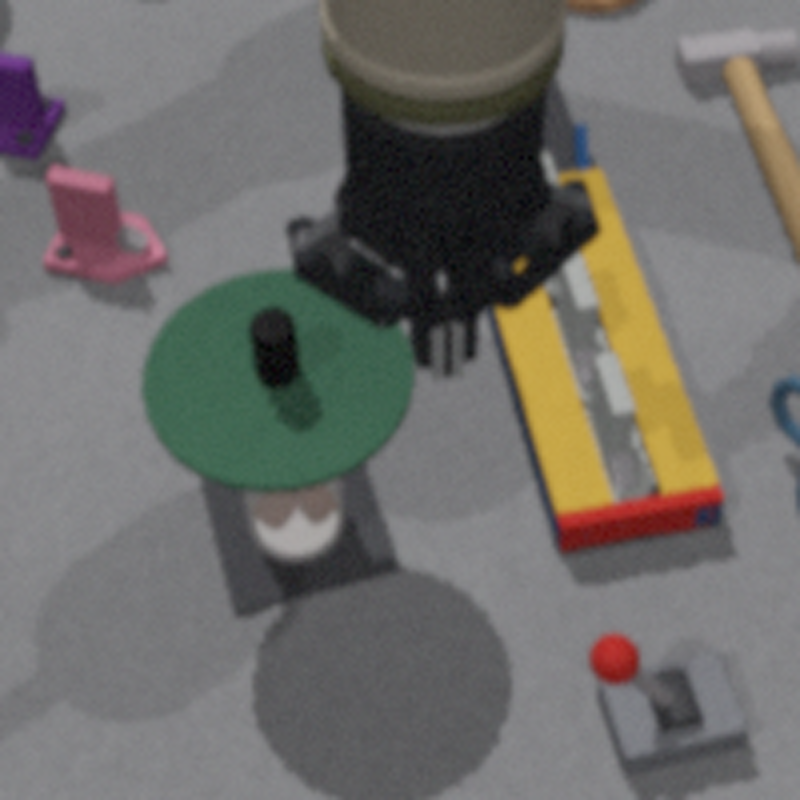

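View pics/q5.png

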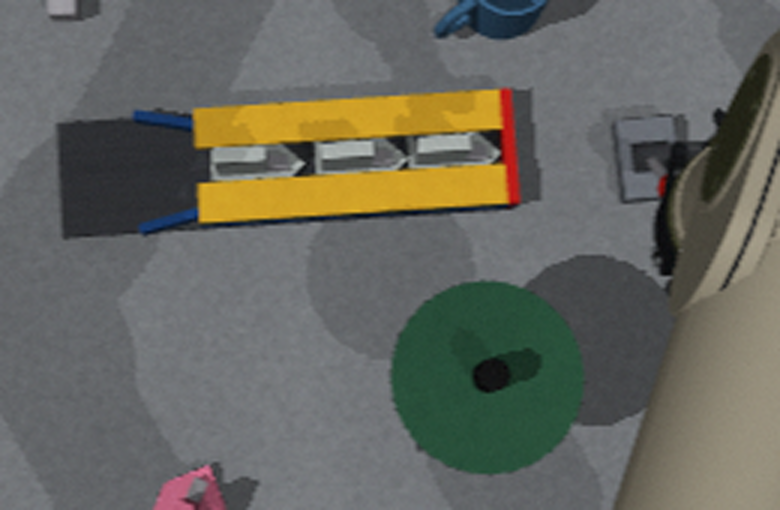

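The lid sits level and about 2 mm off the funnel axis, and the castings haven't moved. Step 1 looks complete. Now locating the lever tip.

```bash
python3 - <<'E'
from m import *
t=cv2.imread("pics/top0.png")[:,:,::-1].copy(); s=cv2.imread("pics/side0.png")[:,:,::-1].copy()
def red(im,x0,y0,x1,y1):
    H,S,V=cv2.split(cv2.cvtColor(im,cv2.COLOR_RGB2HSV)); m=((H<8)|(H>172))&(S>150)&(V>80); k=np.zeros_like(m);k[y0:y1,x0:x1]=m[y0:y1,x0:x1]
    y,x=np.nonzero(k); return x.mean(),y.mean(),len(x)
a=red(t,430,190,460,215);b=red(s,360,330,385,355); print(a,b,two(a[:2],b[:2]))
W=[onz("top",p,.0) for p in picks([(98,82),(180,73),(190,185),(108,190)],400,160,4)]
print(np.array(W).round(3)); print(np.mean(W,0))
E
python3 go.py .6 -.26 .2 2
```

```text
(np.float64(444.3764705882353), np.float64(202.3764705882353), 85) (np.float64(373.2291666666667), np.float64(344.2291666666667), 96) (array([ 0.57855948, -0.26753213,  0.09739551]), np.float64(0.0029031032619073437))
[[ 0.652 -0.24   0.   ]
 [ 0.657 -0.293  0.   ]
 [ 0.584 -0.297  0.   ]
 [ 0.581 -0.244  0.   ]]
[ 0.61829617 -0.26879255  0.        ]
pos [ 0.5013 -0.213   0.2922] tool-y yaw 2.03 delta [-0.0505  0.097   0.0922] turn 0.0002 rows 5 F [-0.1 -0.4  0.1] w 0.1 t 43.2 j7 0.41
```

```bash
python3 go.py .53 -.266 .15 3; python3 -m handwheel '[{"jaw":0,"delta_pos":[-0.02,0.015,0.04],"turn":0},{"jaw":0,"delta_pos":[-0.05,0.027,0.08],"turn":0},{"jaw":0,"delta_pos":[-0.052,0.027,0.12],"turn":0},{"jaw":0,"delta_pos":[-0.052,0.027,0.142],"turn":0},{"jaw":0,"delta_pos":[-0.052,0.027,0.142],"turn":0},{"jaw":0,"delta_pos":[-0.052,0.027,0.142],"turn":0}]'; python3 go.py .53 -.266 .086 3;python3 - <<'E'
from h import *
im=camera("side"); crop("t",im,320,260,440,380,5,"pics/r1.png")
E
```

```text
pos [ 0.5013 -0.213   0.2922] tool-y yaw 2.03 delta [-0.054   0.0269  0.1422] turn -0.0054 rows 5 F [-0.1 -0.4  0.1] w 0.1 t 43.2 j7 0.41
clock: 43.7
position: [0.5296, -0.2629, 0.1499]
ee_rot: [0.694, 0.72, -0.0, -0.001]
ft_force: [1.2, 1.0, 1.9]
grip_width: 0.001
pos [ 0.5296 -0.2629  0.1499] tool-y yaw 2.1 delta [-0.0032  0.0004  0.0639] turn -0.005 rows 3 F [1.2 1.  1.9] w 0.1 t 43.7 j7 0.57
```

View pics/r1.png

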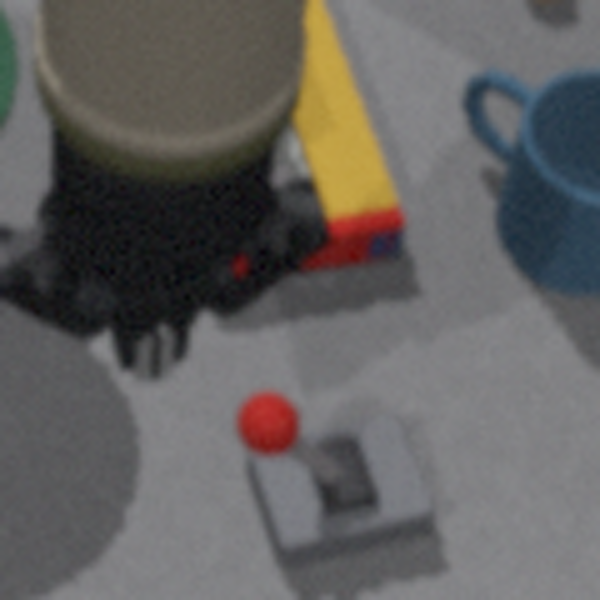

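```bash
python3 -m handwheel '[{"jaw":0,"delta_pos":[-0.003,0,0.03],"turn":0},{"jaw":0,"delta_pos":[-0.003,0,0.06],"turn":0},{"jaw":0,"delta_pos":[-0.003,0,0.066],"turn":0},{"jaw":0,"delta_pos":[-0.003,0,0.066],"turn":0},{"jaw":0,"delta_pos":[-0.003,0.015,0.066],"turn":0},{"jaw":0,"delta_pos":[-0.003,0.03,0.066],"turn":0},{"jaw":0,"delta_pos":[-0.003,0.045,0.066],"turn":0},{"jaw":0,"delta_pos":[-0.003,0.06,0.066],"turn":0}]'; python3 go.py .53 -.266 .086 3;python3 - <<'E'
from h import *
im=camera("side"); crop("t",im,320,260,440,380,5,"pics/r2.png")
E
```

```text
clock: 44.42
position: [0.5928, -0.2671, 0.0931]
ee_rot: [0.695, 0.719, 0.002, 0.003]
ft_force: [0.6, -1.5, 1.6]
grip_width: 0.001
pos [ 0.5928 -0.2671  0.0931] tool-y yaw 1.96 delta [ 0.0032 -0.0628  0.0066] turn -0.0058 rows 3 F [ 0.6 -1.5  1.6] w 0.1 t 44.4 j7 0.58
```

View pics/r2.png

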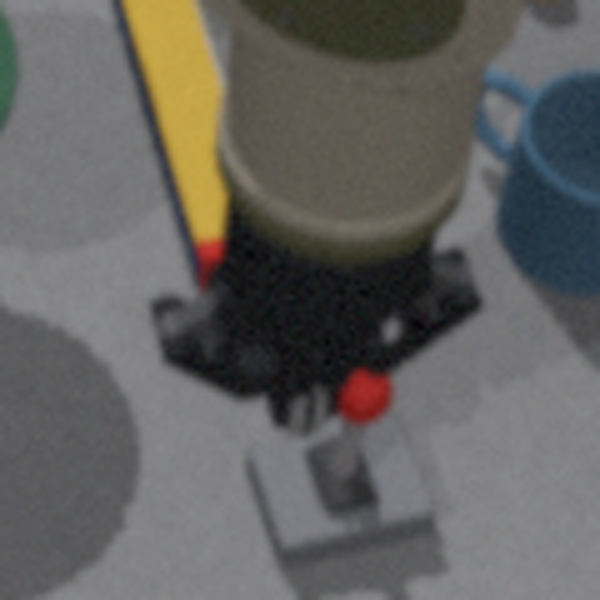

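```bash
python3 -m handwheel '[{"jaw":0,"delta_pos":[0,0.01,0.002],"turn":0},{"jaw":0,"delta_pos":[0,0.02,0.005],"turn":0},{"jaw":0,"delta_pos":[0,0.03,0.008],"turn":0},{"jaw":0,"delta_pos":[0,0.04,0.01],"turn":0},{"jaw":0,"delta_pos":[0,0.045,0.01],"turn":0},{"jaw":0,"delta_pos":[0,0.05,0.01],"turn":0}]'; python3 go.py .66 -.266 .086 3;python3 - <<'E'
from h import *
im=camera("side"); crop("t",im,320,260,440,380,5,"pics/r3.png")
E
```

```text
clock: 44.97
position: [0.6327, -0.2644, 0.0777]
ee_rot: [0.695, 0.719, -0.004, -0.007]
ft_force: [-62.8, 14.2, 39.7]
grip_width: -0.001
pos [ 0.6327 -0.2644  0.0777] tool-y yaw 1.88 delta [-0.0025  0.0271 -0.0087] turn -0.0062 rows 2 F [-62.8  14.2  39.7] w -0.1 t 45.0 j7 0.56
```

View pics/r3.png

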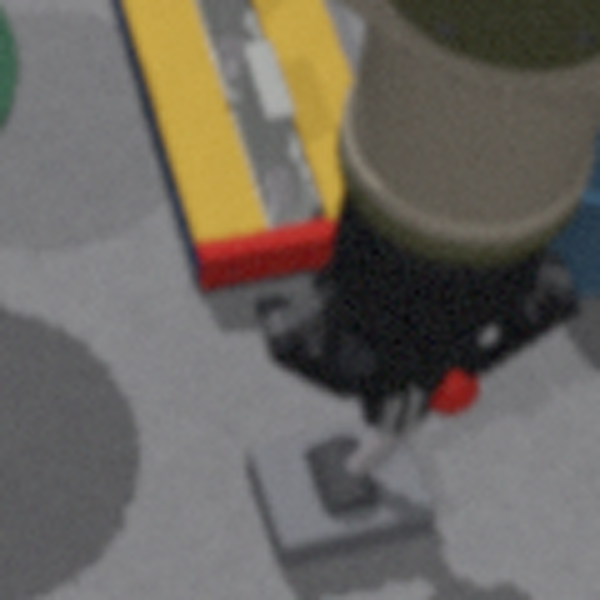

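The lever is at its stop (63 N, under the 120 N limit). Backing off at once.

```bash
python3 -m handwheel '[{"jaw":0,"delta_pos":[0,-0.04,0],"turn":0},{"jaw":0,"delta_pos":[0,-0.07,-0.02],"turn":0},{"jaw":0,"delta_pos":[0,-0.08,-0.06],"turn":0},{"jaw":0,"delta_pos":[0,-0.08,-0.1],"turn":0},{"jaw":0,"delta_pos":[0,-0.08,-0.14],"turn":0},{"jaw":0,"delta_pos":[0,-0.08,-0.18],"turn":0},{"jaw":0,"delta_pos":[0,-0.08,-0.18],"turn":0}]'; python3 -m handwheel '[{"jaw":0,"delta_pos":[0.04,0,-0.03],"turn":0},{"jaw":0,"delta_pos":[0.08,-0.03,-0.03],"turn":0},{"jaw":0,"delta_pos":[0.12,-0.06,-0.03],"turn":0},{"jaw":0,"delta_pos":[0.16,-0.09,-0.03],"turn":0},{"jaw":0,"delta_pos":[0.2,-0.12,-0.03],"turn":0},{"jaw":0,"delta_pos":[0.24,-0.15,-0.03],"turn":0},{"jaw":0,"delta_pos":[0.28,-0.15,-0.03],"turn":0},{"jaw":0,"delta_pos":[0.3,-0.15,-0.03],"turn":0},{"jaw":0,"delta_pos":[0.3,-0.15,-0.03],"turn":0}]';python3 - <<'E'
from lidm import *
im=camera("side"); cv2.imwrite("pics/s1.png",im[:,:,::-1])
crop("t",im,330,310,430,400,6,"pics/s3.png")
print("lid side",circ("side",im,win(green(im),240,230,340,320),.155))
im=camera("top"); cv2.imwrite("pics/s2.png",im[:,:,::-1])
E
```

```text
clock: 45.6
position: [0.563, -0.2684, 0.2671]
ee_rot: [0.695, 0.719, 0.004, 0.007]
ft_force: [0.3, -0.8, 0.2]
grip_width: -0.003
clock: 46.35
position: [0.3984, 0.0321, 0.2877]
ee_rot: [0.693, 0.721, 0.003, 0.001]
ft_force: [1.2, 1.2, -0.0]
grip_width: 0.002
lid side (array([ 0.428 , -0.1069]), np.float64(0.0708), 31)
```

View pics/s1.png

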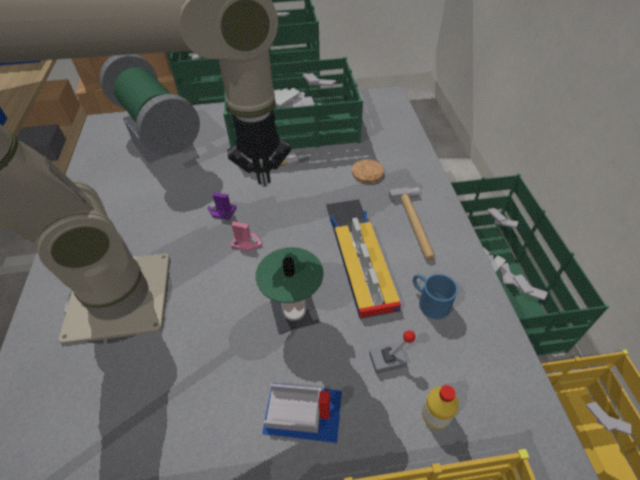

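View pics/s2.png

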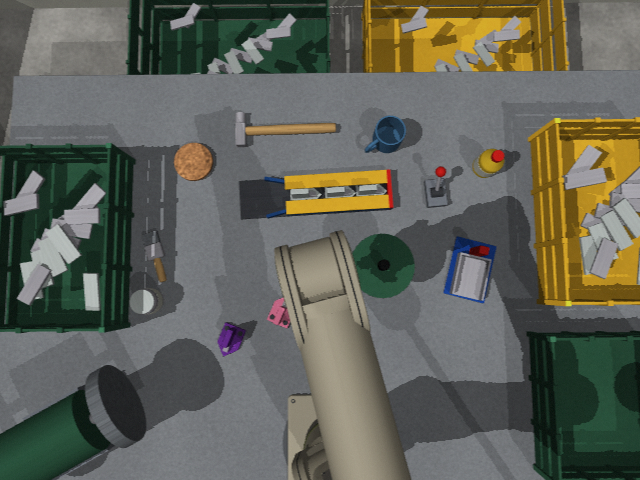

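View pics/s3.png

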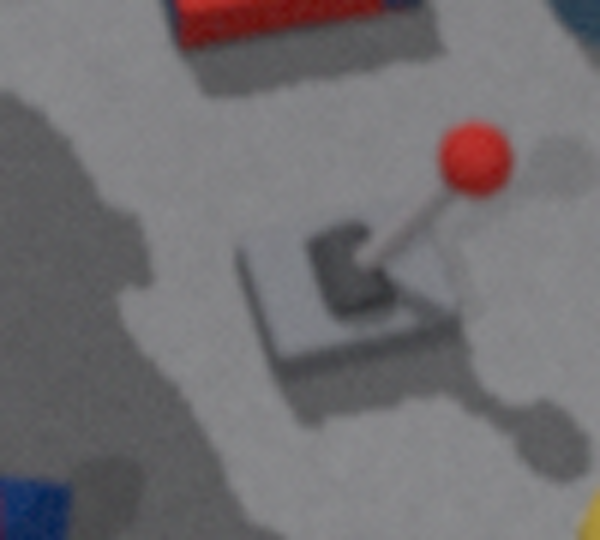

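Run:
```python
from lidm import *
t=cv2.imread("pics/s2.png")[:,:,::-1].copy(); s=cv2.imread("pics/s1.png")[:,:,::-1].copy()
def red(im,x0,y0,x1,y1):
    H,S,V=cv2.split(cv2.cvtColor(im,cv2.COLOR_RGB2HSV)); m=((H<8)|(H>172))&(S>150)&(V>80); k=np.zeros_like(m);k[y0:y1,x0:x1]=m[y0:y1,x0:x1]
    y,x=np.nonzero(k); return x.mean(),y.mean()
b=two(red(t,430,160,450,182),red(s,395,325,420,345)); print("tip",b)
a=np.array([.5786,-.2675,.0974]);print("swing rad",2*np.arcsin(np.linalg.norm(b[0]-a)/2/.08))
print("lid top",circ("top",t,win(green(t),330,220,430,310),.155))
crop("t",t,275,160,405,225,6,"pics/t1.png");crop("t",np.clip(s*1.4,0,255).astype(np.uint8),260,285,330,330,9,"pics/t2.png");crop("t",t,430,220,510,310,6,"pics/t3.png")
```

```text
tip (array([ 0.65448817, -0.26046358,  0.09731093]), np.float64(0.0029875649248831335))
swing rad 0.9929653717543934
lid top (array([ 0.4256, -0.1079]), np.float64(0.0722), 31)
```

View pics/t1.png

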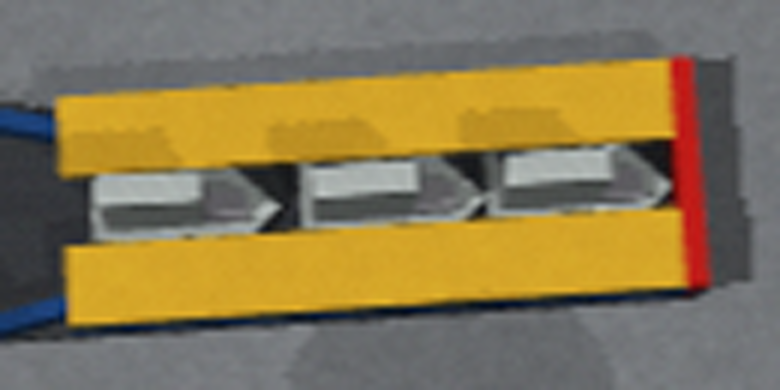

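View pics/t2.png

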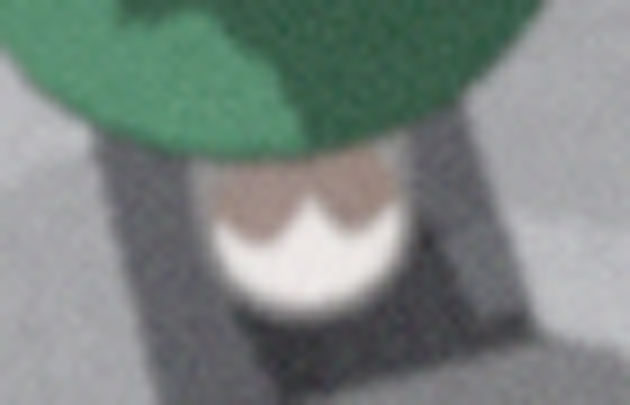

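View pics/t3.png

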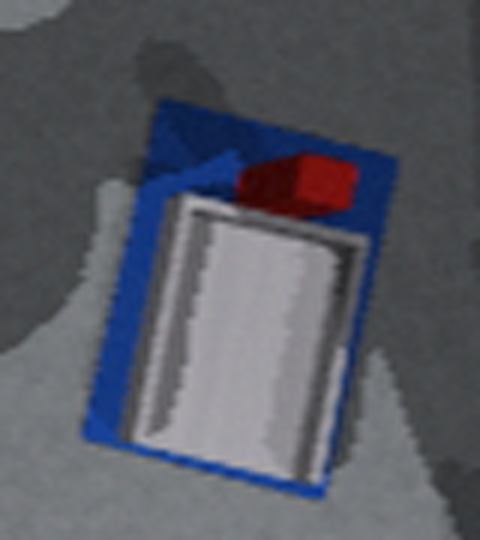

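```bash
python3 -c "
from workcell import *
print(hand_in())"
```

```text
the job is handed in; nothing more can be done
None
```

I finished every step and handed the job in at about 46 s of the 210 s allowed. No verdict was reported.

- **Castings:** All three are in the rail, nose towards the stop. The last one's back edge is about 12 mm inside the lips.
- **Stones:** There were three. The moves can't tilt the gripper, so I let the scoop turn mouth down in a loosened grip. On the first try it slipped out and dropped into the funnel with the stones still in it. I gripped it again, tipped it to about 38° and jerked it once to empty it. My last check showed two stones through the tube wall. I never saw the third separately; it should be in the tube, since the scoop, the funnel and the bench around it were clear.
- **Lid:** It sits level on the funnel rim, knob up, about 2 mm off the axis.
- **Lever:** I threw it last. Measured in both views, it swung about 0.99 rad. The fingers pressed the stop with about 63 N along the push (about 76 N in all) for a moment, under the 120 N wrist limit.
- **Scoop and the rest:** The empty scoop stands level on its mat, about 1 cm off centre. The bystanders and the pink and purple look-alikes look unmoved in the last pictures, though I didn't measure them and the arm partly hides the pink one from above. The arm is clear of everything.

The side and top cameras disagreed by about 2–3 mm, roughly what the calibration allows.

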